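Sort the brushes into the upright carrier, dock and lock it

ROBOT

A 6-joint arm with a two-finger parallel gripper is mounted at the origin on a cart in front of the work surface, level with it; the furniture and walls round the work are solid. World frame = base frame: x ahead of the robot, y to its left, z up, the work surface at z = 0. Lengths are in mm, angles in rad, forces in N, time in s.
With the tool pointing down it reaches from about 250 to 800 mm from the base axis. Payload 8.5 kg.
Tool frame: the origin (TCP) lies midway between the tips of the shut fingers; the grasp point (between the pads) lies 19 mm behind it; z points along the fingers, y is the line along which they close (so a half turn about z gives the same grasp; the last joint's range is limited). The gripper opens to 85 mm and grips with 20 to 120 N. Pads are 22 mm wide; open, the fingers measure 114 mm over their backs; the gripper's body (76 mm by 85 mm) begins 54 mm behind the grasp point. The pads swing forward as they close: fully open they stand 13 mm farther back than shut.
Start: joints at [0, 0.238, -0.013, 1.319, 0, 1.571], TCP at [524.956, -0, 231.276] pointing down, gripper open.
Joint ranges: [-2.66, 2.66], [-1.03, 1.9], [-1.14, 1.46], [-1.82, 2.27], [-1.45, 1.34], [-3.14, 3.14]. Speed limits (rad/s): [2.22, 2.22, 2.79, 3.14, 3.14, 3.14].

INTERFACE

Orientations are given as a unit quaternion [x, y, z, w].
In Python, from bench import sense, capture, close_job gives the robot as it stands.
- The arm moves only by the tool play_rows, never from a script. Its argument "steps" is one flat list of numbers, 6 for each row, row after row: the shift along the world's x, y, z in units of 50 mm (1.0 is 50 mm), then the turn, a rotation vector about the world's x, y, z in units of 8 degrees (1.0 is 8 degrees). In form: [tx, ty, tz, ax, ay, az, tx, ty, tz, ax, ay, az, ...]. A call has exactly 8 rows; each row is the pose to reach, as a shift and turn from the pose commanded when the call began; what a row does not reach only later rows make up. A row lasts 1/8 s, in which the tool goes at most 62.5 mm and 10.7 degrees, less where a joint would pass 70% of its speed; a pose out of reach is approached as far as the arm can. A call with a gripper value outside its range is refused whole. "grip" is the finger opening in mm, from 0 to 85.4, set as the call begins (left out, the last holds). The fingers move at their own pace and stop on an object; "squeeze" is the grip in N (left out, the last holds). Time passes only in rows, so rows that repeat a pose let the fingers close, or fill a call up. It gives the time, the measured TCP pose, the force, the opening and the grip force at its end, in the units of the state.
- sense(): the state, without advancing time (a new reading comes with each control period).
- capture(name): name is "scene" or "side" or "wrist"; returns a dict with "pixels" (480x640x3 uint8, red, green, blue), "mtx" (3x3 intrinsics, pixels), "k1" (the pictures are not rectified: a ray, as slopes to the right and down, at radius r is drawn at 1 + k1 r^2 times it, then the intrinsics apply), "T" (4x4, takes a point from camera to world coordinates). Camera axes: x right, y down, z forward; pixel columns grow to the right and rows downward; lengths in mm; the calibration is good to about 2 mm. A picture is of the moment at which its call begins. There is no depth.
- close_job(): hands the job in; it is judged then, once.
The state is a dict: "t": time; "joint_positions": joint angles; "qvel": joint speeds; "joint_torque": joint torques, N m; "tcp_pos": TCP position; "eef_rot": TCP orientation; "force": force on the tool from outside, world axes, zero at the start; "moment": the same for the moment, N m; "gripper_width": opening from 0.0 (shut) to 1.0 (fully open); "finger_force": force on a finger pad.
Only numpy, scipy, OpenCV 4.12 (cv2) and the standard library are available. Lean on these libraries where they do the work, as an engineer would, in place of code of your own. Each camera call takes 0.05 s, during which the arm holds its last target. There are 200 camera calls.

TASK

Stand every green-tagged brush, handle end down, in a tube of its own in the green sliding carrier, and every red-tagged brush, handle end down, in a tube of its own in the red reject holder. Only when all brushes stand in their tubes, push the carrier fully home along its guides, and then swing both orange locking levers fully closed across its front. Leave the other things on the table where they are.

Things in the scene. Friction and masses are not known exactly. Their poses are not given: they have to be found in the camera images.
- brush_1: good round brush, black handle with a green sleeve (tag) at y = +1 to +43 mm; 205 long, 13 x 13 mm thick, 30 g; may be absent. Lies flat at the start. Origin: middle of its length, on the underside as it lies; the centre line runs 6.5 mm above (+z). +y points along it to the handle's end, 103 mm away; bristle tips 102 mm at -y. Grip it anywhere from y = -60 to +100 mm
- brush_2: good round brush, black handle with a green sleeve (tag) at y = +1 to +43 mm; 205 long, 13 x 13 mm thick, 30 g; may be absent. Lies flat at the start. Origin: middle of its length, on the underside as it lies; the centre line runs 6.5 mm above (+z). +y points along it to the handle's end, 103 mm away; bristle tips 102 mm at -y. Grip it anywhere from y = -60 to +100 mm
- brush_3: good round brush, black handle with a green sleeve (tag) at y = +1 to +43 mm; 205 long, 13 x 13 mm thick, 30 g; may be absent. Lies flat at the start. Origin: middle of its length, on the underside as it lies; the centre line runs 6.5 mm above (+z). +y points along it to the handle's end, 103 mm away; bristle tips 102 mm at -y. Grip it anywhere from y = -60 to +100 mm
- brush_4: worn round brush, black handle with a red sleeve (tag) at y = +1 to +43 mm; 205 long, 13 x 13 mm thick, 30 g; may be absent. Lies flat at the start. Origin: middle of its length, on the underside as it lies; the centre line runs 6.5 mm above (+z). +y points along it to the handle's end, 103 mm away; bristle tips 102 mm at -y. Grip it anywhere from y = -60 to +100 mm
- brush_5: worn round brush, black handle with a red sleeve (tag) at y = +1 to +43 mm; 205 long, 13 x 13 mm thick, 30 g; may be absent. Lies flat at the start. Origin: middle of its length, on the underside as it lies; the centre line runs 6.5 mm above (+z). +y points along it to the handle's end, 103 mm away; bristle tips 102 mm at -y. Grip it anywhere from y = -60 to +100 mm
- tube_1 (a point): centre of the mouth of the left (+y) tube of the green carrier's three (green collars, 55 mm apart in a row across the slide; mouth 93 mm above the table; moves with the carrier). White upright round tube, 31 mm outside, 22 inside, 73 deep to a solid floor; takes one brush, whose origin is then 30 mm above this point. z up, axes as the dock's
- tube_2 (a point): centre of the mouth of the middle tube of the green carrier's three (green collars, 55 mm apart in a row across the slide; mouth 93 mm above the table; moves with the carrier). White upright round tube, 31 mm outside, 22 inside, 73 deep to a solid floor; takes one brush, whose origin is then 30 mm above this point. z up, axes as the dock's
- tube_3 (a point): centre of the mouth of the right (-y) tube of the green carrier's three (green collars, 55 mm apart in a row across the slide; mouth 93 mm above the table; moves with the carrier). White upright round tube, 31 mm outside, 22 inside, 73 deep to a solid floor; takes one brush, whose origin is then 30 mm above this point. z up, axes as the dock's
- reject_1 (a point): centre of the mouth of the far (+x) tube of the fixed red reject holder (125 x 56 mm base, two red-collared tubes 60 mm apart along its x); the mouth is 93 mm above the table. White upright round tube, 31 mm outside, 22 inside, 73 deep to a solid floor; takes one brush, whose origin is then 30 mm above this point. z up, axes as the holder's
- reject_2 (a point): centre of the mouth of the near (-x) tube of the same reject holder. White upright round tube, 31 mm outside, 22 inside, 73 deep to a solid floor; takes one brush, whose origin is then 30 mm above this point. z up, axes as the holder's
- carrier_tab (a point): top centre of the carrier's black upright pull tab, 65 mm above the table; the tab is 14 mm thick along the sliding direction, 32 mm wide across it and reaches 45 mm down from this point; it stands 85 mm in front (-x) of the tubes' row. x axis: the direction in which the carrier slides home; z up
- carrier (a joint): slide of the green carrier (125 x 150 mm plate) between the dock's two dark guides, m: 0 = pulled out toward the robot, 0.09 = fully home against the back stop; stays where it is left, takes about 3 N to slide
- lever_left (a joint): orange locking lever on the front of the left guide, hinged about a vertical axis, rad: 0 = open, pointing straight toward the robot along the guide; 1.57 = closed, swung anticlockwise seen from above across the front of the home carrier, pointing at the other lever; stays where it is left, takes about 1 N at its peg
- lever_left_peg (a point): on the axis of the left lever's upright black peg, 14 mm thick, 55 mm from the hinge axis; this point is 60 mm above the table, 13 mm below the peg's top; the peg stands 34 mm clear above the lever's arm
- lever_left_pivot (a point): on the hinge axis of the left lever, at the height of the peg point, fixed to the dock; x axis as the dock's (sliding home)
- lever_right (a joint): orange locking lever on the front of the right guide, hinged about a vertical axis, rad: 0 = open, pointing straight toward the robot along the guide; 1.57 = closed, swung clockwise seen from above across the front of the home carrier, pointing at the other lever; stays where it is left, takes about 1 N at its peg
- lever_right_peg (a point): on the axis of the right lever's upright black peg, 14 mm thick, 55 mm from the hinge axis; this point is 60 mm above the table, 13 mm below the peg's top; the peg stands 34 mm clear above the lever's arm
- lever_right_pivot (a point): on the hinge axis of the right lever, at the height of the peg point, fixed to the dock; x axis as the dock's (sliding home)
- blue_tape: roll of blue tape, 96 mm wide, 24 mm high, lying flat: leave alone
- wood_block: wooden offcut, 40 x 50 x 45 mm: leave alone
- wood_wedge: small wooden wedge, 22 x 60 x 14 mm: leave alone
Not all that is in view belongs to the job. There is more than one size of the part that bears reject_1; the job needs the larger.

How it is judged:
By the outcome, as a careful person would: the job done as asked, in the order asked, and still so for the second after the job is handed in, with the robot touching nothing.
Of brush_1, brush_2, brush_3, brush_4, brush_5 only 3 to 5 are there at a start; the rules pass over those that are not, and their reading is None.
At some moment in a run one of brush_1, brush_2, brush_3, brush_4, brush_5 may be knocked a few centimetres aside while the robot is not near it.
It also fails if it takes over 210 s, if anything falls off the work surface, if the arm or the gripper's body presses on something with over 40 N, if the wrist force passes 120 N, or if a joint passes its speed limit or range.

## Working session

There is one attempt and no reset: what is moved stays moved. The work goes in short steps, Python scripts to look and compute and a tool call to move; the robot and the scene stay as the last step left them, time stands still between calls to the robot, and variables do not carry over. Pictures are saved under pics/ and viewed, at most 14 in all, crops included, and the job is handed in when it is done.

Besides the shell and the picture viewer there is one more tool, called after "Emit:" in YAML: its name, and indented under it one key for each argument. play_rows: Moves the arm, as the interface text tells. Its arguments: {"type":"object","properties":{"steps":{"type":"array"},"grip":{"type":"number"},"squeeze":{"type":"number"}},"required":["steps"]}

```bash
ls; mkdir -p pics; cat > h.py <<'E'
import numpy as np, cv2
from bench import sense, capture, close_job
def ray(c,px):
    K=np.array(c["mtx"]);k=c["k1"]
    d=np.array([(px[0]-K[0,2])/K[0,0],(px[1]-K[1,2])/K[1,1]]);u=d.copy()
    for _ in range(20): u=d/(1+k*(u@u))
    T=np.array(c["T"]);return T[:3,3],T[:3,:3]@np.array([u[0],u[1],1.])
def onz(c,px,z):
    o,d=ray(c,px);return o+d*(z-o[2])/d[2]
def proj(c,P):
    T=np.array(c["T"]);K=np.array(c["mtx"]);q=T[:3,:3].T@(np.array(P,float)-T[:3,3]);u=q[:2]/q[2];u=u*(1+c["k1"]*(u@u))
    return K[0,0]*u[0]+K[0,2],K[1,1]*u[1]+K[1,2]
def tri(c1,p1,c2,p2):
    A=np.zeros((3,3));b=np.zeros(3)
    for c,p in((c1,p1),(c2,p2)):
        o,d=ray(c,p);d=d/np.linalg.norm(d);M=np.eye(3)-np.outer(d,d);A+=M;b+=M@o
    return np.linalg.solve(A,b)
def save(c,n): cv2.imwrite(f"pics/{n}.png",c["pixels"][:,:,::-1])
E
python3 - <<'E'
from h import *
import pickle
D={}
for n in("scene","side","wrist"):
    c=capture(n);D[n]=c;save(c,n+"0");print(n,c["T"],c["mtx"],c["k1"])
pickle.dump(D,open("d0.pkl","wb"));print(sense())
E
```

```text
pics
scene [[ 8.78353206e-01 -1.97732178e-01  4.35198381e-01 -2.72476364e+00]
 [-4.77530430e-01 -4.03833542e-01  7.80309655e-01 -1.04536390e+03]
 [ 2.14553763e-02 -8.93207958e-01 -4.49131619e-01  6.55856736e+02]
 [ 0.00000000e+00  0.00000000e+00  0.00000000e+00  1.00000000e+00]] [[448.79465882   0.         324.31106901]
 [  0.         448.79465882 236.36922027]
 [  0.           0.           1.        ]] -0.08787471851361946
side [[ 8.48207692e-01 -1.83256342e-01  4.96951532e-01 -2.09494163e+02]
 [-5.29610841e-01 -2.80174762e-01  8.00633787e-01 -1.28073635e+03]
 [-7.48794179e-03 -9.42294655e-01 -3.34700933e-01  6.09161787e+02]
 [ 0.00000000e+00  0.00000000e+00  0.00000000e+00  1.00000000e+00]] [[577.08283302   0.         312.35533158]
 [  0.         577.08283302 235.33341606]
 [  0.           0.           1.        ]] -0.09622346967427528
wrist [[ 9.99999784e-01 -6.47309563e-04  1.11654167e-04  5.25171195e+02]
 [-5.77479750e-04 -9.47352563e-01 -3.20191797e-01  8.27637999e+01]
 [ 3.13039074e-04  3.20191664e-01 -9.47352733e-01  3.73167102e+02]
 [ 0.00000000e+00  0.00000000e+00  0.000000
[... 190 characters left out ...]
nt_positions': array([ 1.43570942e-06,  2.38662471e-01, -1.40415306e-02,  1.31918707e+00,
       -1.58661693e-05,  1.57080718e+00]), 'qvel': array([ 0.00065976, -0.00166402,  0.00225945, -0.00065037,  0.00082448,
        0.00078101]), 'joint_torque': array([-5.83120764e-04, -5.39078343e+01,  3.46597445e+01,  1.44879267e-02,
       -3.84108148e-05, -6.07092011e-05]), 'tcp_pos': array([ 5.24696392e+02, -4.11442918e-03,  2.30822500e+02]), 'eef_rot': array([ 7.07110001e-01,  7.07103350e-01, -3.92661193e-04, -3.81437363e-04]), 'force': array([ 1.0172331 , -0.4389403 , -0.30794228]), 'moment': array([-0.04645329,  0.01564977, -0.0002647 ]), 'finger_force': 0.0, 'gripper_width': 0.9989774632784183}
```

View pics/scene0.png

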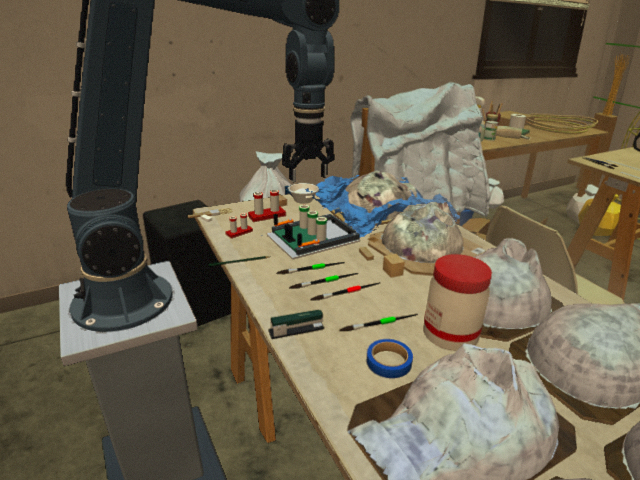

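View pics/side0.png

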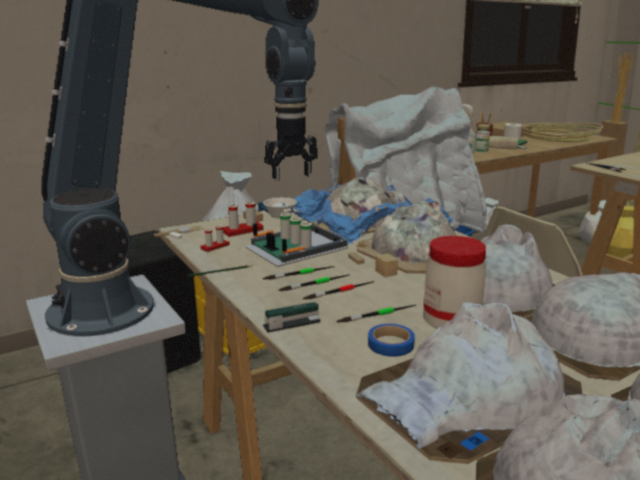

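View pics/wrist0.png

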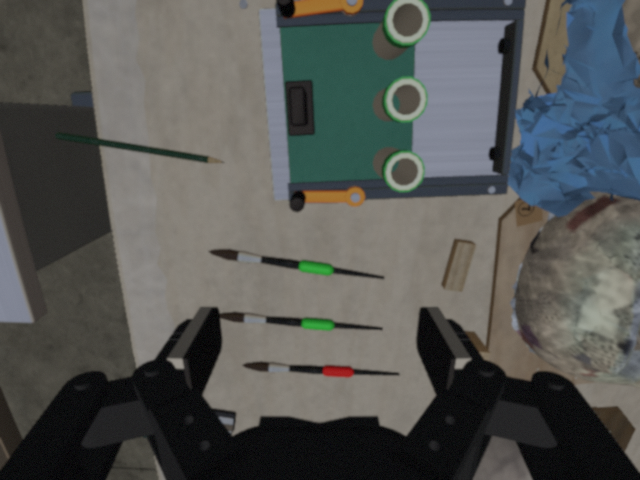

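The scene shows green sleeves at (323,266), (330,281) and (388,321) and a red one at (350,289). The dark green pencil at (240,260) is a distractor. There are two red holders: a smaller one near (238,226) and a larger one near (266,206). In the wrist view, the brushes lie with bristles toward -x and handles toward +x. Next I'll measure them.

```bash
cat >> h.py <<'E'
def blobs(c,lo,hi,amin=15):
    hsv=cv2.cvtColor(c["pixels"],cv2.COLOR_RGB2HSV);m=cv2.inRange(hsv,np.array(lo),np.array(hi))
    n,l,s,ce=cv2.connectedComponentsWithStats(m);out=[]
    for i in range(1,n):
        if s[i,4]>=amin: out.append((ce[i],s[i,4],l==i))
    return out
def sleeves(c,amin=15):
    r=[]
    for nm,lo,hi in(("green",(52,190,130),(68,255,255)),("red",(0,215,130),(4,255,255)),("red",(176,215,130),(179,255,255))):
        for ce,a,m in blobs(c,lo,hi,amin):
            ys,xs=np.nonzero(m);P=np.array([onz(c,(x,y),6.5)[:2] for x,y in zip(xs,ys)])
            w,v=np.linalg.eigh(np.cov(P.T));d=v[:,1]*np.sign(v[0,1]);r.append((nm,ce.round(1),a,P.mean(0).round(1),round(float(np.degrees(np.arctan2(d[1],d[0]))),1),(np.sqrt(w*12)).round(1)))
    return r
E
python3 - <<'E'
from h import *
import pickle
D=pickle.load(open("d0.pkl","rb"))
for n in("scene","side","wrist"):
    print(n)
    for r in sleeves(D[n]): print(*r)
w=D["wrist"]
for nm,p,z in(("t1",(407,20),93),("t2",(404,100),93),("t3",(404,171),93),("tab",(298,92),65),("pegL",(290,8),73),("pegR",(298,201),73),("hingeL",(352,4),39),("hingeR",(356,196),39)): print(nm,onz(w,p,z).round(1))
s=D["scene"]
for p in((258,195),(273,195),(233,219),(242,214)): print(p,onz(s,p,93).round(0),onz(s,p,60).round(0))
c=s["pixels"][180:300,190:350];cv2.imwrite("pics/crop1.png",cv2.resize(c,None,fx=5,fy=5,interpolation=cv2.INTER_CUBIC)[:,:,::-1])
E
```

```text
scene
green [318.2 265.3] 36 [522.8 -71.1] -8.7 [15.7 36.6]
green [331.3 277.7] 39 [ 523.8 -145.7] -4.3 [14.8 37.3]
green [387.6 319.3] 59 [ 552.2 -368.7] -8.3 [14.5 37.5]
red [265.7 212.7] 117 [528.2 340.7] -3.6 [ 49.3 128.9]
red [238.2 230.8] 60 [392.1 243.3] 9.6 [31.3 78.5]
red [353.6 288.4] 53 [ 550.4 -218.5] 0.2 [17.4 38.1]
red [448.1 336.7] 45 [ 636.9 -485.9] -73.9 [18.9 32.8]
side
green [306.2 270.1] 17 [524.8 -65. ] -3.8 [ 9.7 31.8]
green [322.  279.5] 18 [ 526.6 -140.1] -3.2 [ 9.1 34.2]
green [385.4 310.2] 28 [ 554.3 -364.1] -10.5 [ 9.6 33.6]
red [346.7 287.4] 28 [ 552.  -213.9] -3.8 [13.1 34.5]
wrist
t1 [588.9 155.6  93. ]
t2 [590.2 100.6  93. ]
t3 [593.9  46.8  93. ]
tab [508.1 108.4  65. ]
pegL [503.3 168.7  73. ]
pegR [506.9  17.8  73. ]
hingeL [553.6 181.5  39. ]
hingeR [561.7  15.4  39. ]
(258, 195) [489. 307.  93.] [518. 386.  60.]
(273, 195) [535. 285.  93.] [567. 363.  60.]
(233, 219) [351. 155.  93.] [372. 226.  60.]
(242, 214) [388. 179.  93.] [411. 251.  60.]
```

View pics/crop1.png

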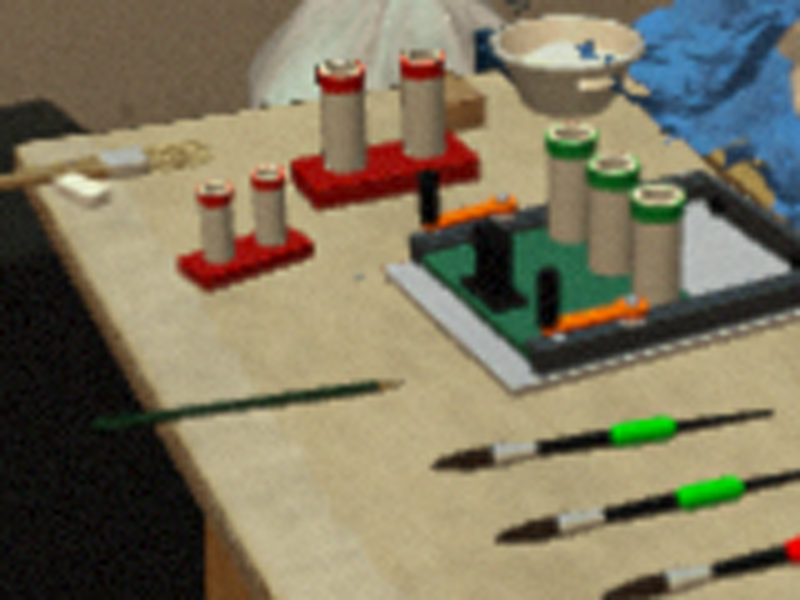

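Candidates for the reject holder: the holder with tubes at scene (258,194)/(274,192), base about 129 mm, and the one with tubes at (233,219)/(243,215), base about 78 mm. The first is the larger, matching the 125 mm base, so it's the right one, and the crop confirms it. I'll start by turning the tool toward brush A.

Emit:
play_rows:
  steps: [-0.1, -0.16, -0.1, 0, 0, -1.2, -0.2, -0.32, -0.2, 0, 0, -2.4, -0.3, -0.48, -0.3, 0, 0, -3.6, -0.4, -0.64, -0.4, 0, 0, -4.8, -0.5, -0.8, -0.5, 0, 0, -6, -0.6, -0.96, -0.6, 0, 0, -7.2, -0.8, -1.2, -0.7, 0, 0, -8.4, -0.9, -1.3, -0.8, 0, 0, -9.6]
  grip: 50

```text
t: 1.15
tcp_pos: [479.3, -65.4, 190.9]
eef_rot: [0.994, 0.112, -0.0, -0.0]
force: [-0.1, 0.5, 0.5]
gripper_width: 0.587
finger_force: 0.0
```

```bash
cat >> h.py <<'E'
from scipy.spatial.transform import Rotation as R
def st():
    s=sense();print("t %.1f"%s["t"],"tcp",s["tcp_pos"].round(1),"j",s["joint_positions"].round(3),"F",s["force"].round(1),"ff",round(float(s["finger_force"]),1),"w",round(float(s["gripper_width"])*85.4,1))
    M=R.from_quat(s["eef_rot"]).as_matrix();print("x",M[:,0].round(3),"y",M[:,1].round(3),"z",M[:,2].round(3));return s
E
python3 - <<'E'
from h import *
import pickle
st();c=capture("wrist");pickle.dump(c,open("w1.pkl","wb"));save(c,"w1");print(np.array(c["T"]).round(2))
for nm,lo,hi in(("g",(50,150,80),(70,255,255)),("r",(0,200,90),(5,255,255))):
    for ce,a,m in blobs(c,lo,hi,60): print(nm,ce.round(1),a,onz(c,ce,6.5).round(1))
E
```

```text
t 1.1 tcp [479.3 -65.4 190.9] j [-0.136  0.186 -0.187  1.198  0.     2.781] F [-0.1  0.5  0.5] ff 0.0 w 50.1
x [ 0.975  0.223 -0.001] y [ 0.223 -0.975 -0.   ] z [-0.001  0.    -1.   ]
[[ 2.2000e-01 -9.2000e-01 -3.1000e-01  5.6005e+02]
 [-9.8000e-01 -2.1000e-01 -7.0000e-02 -4.6700e+01]
 [ 0.0000e+00  3.2000e-01 -9.5000e-01  3.3328e+02]
 [ 0.0000e+00  0.0000e+00  0.0000e+00  1.0000e+00]]
g [338.7 174.1] 481 [520.7 -75.    6.5]
g [414.5 191. ] 468 [ 521.5 -149.6    6.5]
g [625.6 217.3] 416 [ 547.  -373.3    6.5]
r [492.2 182.5] 378 [ 546.7 -220.7    6.5]
```

View pics/w1.png

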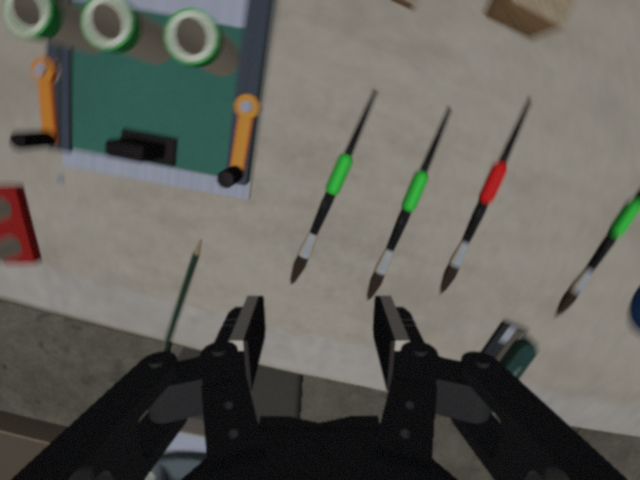

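The wrist view shows the four brushes: A sleeve (339,174), B (415,191), red (492,183) and C (626,217). I'll get axis angles from their end pixels.

```bash
python3 - <<'E'
from h import *
import pickle
c=pickle.load(open("w1.pkl","rb"))
for n,a,b,s in(("A",(294,281),(375,91),(338.7,174.1)),("B",(372,297),(448,108),(414.5,191)),("Rd",(444,290),(528,98),(492.2,182.5)),("C",(561,313),None,(625.6,217.3))):
    P=onz(c,a,6.5);S=onz(c,s,6.5);Q=onz(c,b,6.5) if b else S
    d=Q-P;d/=np.linalg.norm(d);print(n,"tip",P.round(0),"end",Q.round(0),"yaw",round(float(np.degrees(np.arctan2(d[1],d[0]))),1),"L",round(float(np.linalg.norm(Q-P)),0),"grip y-20",(S-42*d).round(1))
E
```

```text
A tip [403. -56.   7.] end [599. -89.   6.] yaw -9.5 L 198.0 grip y-20 [479.3 -68.1   6.5]
B tip [ 403. -140.    6.] end [ 601. -157.    6.] yaw -4.7 L 198.0 grip y-20 [ 479.6 -146.1    6.5]
Rd tip [ 428. -213.    6.] end [ 627. -225.    6.] yaw -3.6 L 199.0 grip y-20 [ 504.7 -218.     6.5]
C tip [ 429. -353.    6.] end [ 547. -373.    6.] yaw -9.6 L 119.0 grip y-20 [ 505.5 -366.4    6.5]
```

Emit:
play_rows:
  steps: [0, -0.03, -0.5, 0, 0, -0.6, 0, -0.06, -1.0, 0, 0, -1.2, 0, -0.06, -1.6, 0, 0, -1.8, 0, -0.06, -2.2, 0, 0, -2.5, 0, -0.06, -2.8, 0, 0, -2.5, 0, -0.06, -3.3, 0, 0, -2.5, 0, -0.06, -3.6, 0, 0, -2.5, 0, -0.06, -3.76, 0, 0, -2.5]
  grip: 40

```text
t: 2.2
tcp_pos: [479.6, -67.8, 2.5]
eef_rot: [0.998, -0.058, -0.001, -0.0]
force: [-0.5, -0.9, -0.4]
gripper_width: 0.468
finger_force: 0.0
```

Emit:
play_rows:
  steps: [0, 0, 0, 0, 0, 0, 0, 0, 0, 0, 0, 0, 0, 0, 0, 0, 0, 0, 0, 0, 0, 0, 0, 0, 0, 0, 0, 0, 0, 0, 0, 0, 0, 0, 0, 0, 0, 0, 0, 0, 0, 0, 0, 0, 0, 0, 0, 0]
  grip: 0
  squeeze: 35

```text
t: 3.2
tcp_pos: [480.3, -68.1, 3.7]
eef_rot: [0.998, -0.059, 0.0, -0.0]
force: [-0.7, 0.8, 5.8]
gripper_width: 0.139
finger_force: 36.6
```

Emit:
play_rows:
  steps: [0, 0, 0.2, 0, 0, 0, 0, 0, 0.6, 0, 0, 0, 0, 0, 1.2, 0, 0, 0, 0, 0, 1.8, 0, 0, 0, 0, 0, 2.5, 0, 0, 0, 0, 0, 3.2, 0, 0, 0, 0, 0, 4, 0, 0, 0, 0, 0, 4.6, 0, 0, 0]

```text
t: 4.2
tcp_pos: [479.9, -68.0, 235.5]
eef_rot: [0.998, -0.059, 0.001, 0.0]
force: [0.4, -0.8, -0.8]
gripper_width: 0.135
finger_force: 35.8
```

```bash
python3 - <<'E'
from h import *
st()
for n in("scene","wrist"): c=capture(n);save(c,n+"2")
E
```

```text
t 4.2 tcp [479.9 -68.  235.5] j [-0.141  0.167 -0.095  1.307  0.     3.119] F [ 0.4 -0.8 -0.8] ff 35.8 w 11.5
x [ 0.993 -0.118  0.001] y [-0.118 -0.993 -0.   ] z [ 0.001 -0.    -1.   ]
```

View pics/wrist2.png

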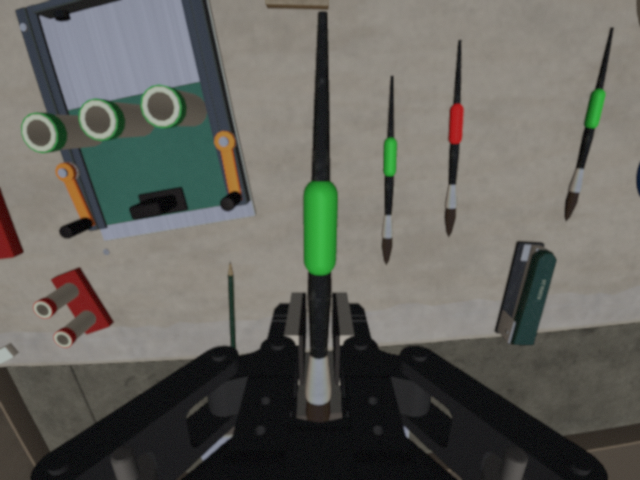

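Brush A is held (width 11.5) and aligned. The other brushes are unmoved at (390,157), (456,125) and (595,108). Next I'll flip the yaw by about 187° and move toward tube_1.

Emit:
play_rows:
  steps: [0.02, 0.2, 0, 0, 0, 1, 0.04, 0.4, 0, 0, 0, 2, 0.06, 0.6, 0, 0, 0, 3, 0.08, 0.8, 0, 0, 0, 4, 0.1, 1.0, 0, 0, 0, 5, 0.12, 1.2, 0, 0, 0, 6, 0.14, 1.4, 0, 0, 0, 7, 0.16, 1.6, 0, 0, 0, 8]

```text
t: 5.3
tcp_pos: [487.4, 12.3, 232.7]
eef_rot: [0.877, 0.481, -0.001, -0.0]
force: [0.2, -1.1, -0.1]
gripper_width: 0.135
finger_force: 35.8
```

Emit:
play_rows:
  steps: [0.02, 0.2, 0, 0, 0, 1, 0.04, 0.4, 0, 0, 0, 2, 0.06, 0.6, 0, 0, 0, 3, 0.08, 0.8, 0, 0, 0, 4, 0.1, 1.0, 0, 0, 0, 5, 0.12, 1.2, 0, 0, 0, 6, 0.14, 1.4, 0, 0, 0, 7, 0.16, 1.6, 0, 0, 0, 8]

```text
t: 6.3
tcp_pos: [495.4, 92.2, 232.7]
eef_rot: [0.489, 0.872, -0.0, -0.0]
force: [-1.0, -0.1, -0.9]
gripper_width: 0.142
finger_force: 35.8
```

Emit:
play_rows:
  steps: [0.02, 0.2, 0, 0, 0, 1, 0.04, 0.4, 0, 0, 0, 2, 0.06, 0.6, 0, 0, 0, 3, 0.08, 0.8, 0, 0, 0, 4, 0.1, 1.0, 0, 0, 0, 5, 0.12, 1.1, 0, 0, 0, 6, 0.14, 1.2, 0, 0, 0, 7, 0.16, 1.26, 0, 0, 0, 7.4]

```text
t: 7.3
tcp_pos: [503.5, 155.1, 232.7]
eef_rot: [-0.005, 1.0, -0.0, -0.001]
force: [0.4, 0.9, -0.1]
gripper_width: 0.14
finger_force: 35.8
```

```bash
python3 - <<'E'
from h import *
st()
E
```

```text
t 7.3 tcp [503.5 155.1 232.7] j [ 0.299  0.242 -0.005  1.325 -0.     0.289] F [ 0.4  0.9 -0.1] ff 35.8 w 12.0
x [-1.    -0.01   0.001] y [-0.01  1.   -0.  ] z [-0.001 -0.    -1.   ]
```

Emit:
play_rows:
  steps: [0.1, 0, 0.1, 0, -0.7, 0, 0.2, 0, 0.2, 0, -1.4, 0, 0.3, 0, 0.25, 0, -2.1, 0, 0.4, 0, 0.25, 0, -2.8, 0, 0.5, 0, 0.25, 0, -3.5, 0, 0.6, 0, 0.25, 0, -4.2, 0, 0.6, 0, 0.25, 0, -4.9, 0, 0.6, 0, 0.25, 0, -5.6, 0]

```text
t: 8.3
tcp_pos: [533.2, 154.6, 245.3]
eef_rot: [-0.003, 0.924, -0.001, 0.382]
force: [0.2, -0.5, -0.6]
gripper_width: 0.135
finger_force: 35.8
```

Emit:
play_rows:
  steps: [0.1, 0, 0, 0, -0.7, 0, 0.2, 0, 0, 0, -1.4, 0, 0.3, 0, 0, 0, -2.1, 0, 0.4, 0, 0, 0, -2.8, 0, 0.5, 0, 0, 0, -3.5, 0, 0.6, 0, 0, 0, -4.2, 0, 0.6, 0, 0, 0, -4.9, 0, 0.6, 0, 0, 0, -5.65, 0]

```text
t: 9.3
tcp_pos: [638.2, 204.6, 293.9]
eef_rot: [0.012, 0.733, -0.016, 0.68]
force: [1.2, 1.1, 0.4]
gripper_width: 0.14
finger_force: 35.8
```

```bash
python3 - <<'E'
from h import *
st()
for n in("scene","wrist"): c=capture(n);save(c,n+"3")
c=capture("side");cv2.imwrite("pics/crop3.png",cv2.resize(c["pixels"][130:310,190:390],None,fx=3,fy=3)[:,:,::-1])
E
```

```text
t 9.3 tcp [638.2 204.6 293.9] j [ 0.577  0.389 -1.141 -1.437 -0.614  0.046] F [1.2 1.1 0.4] ff 35.8 w 12.0
x [-0.076 -0.004 -0.997] y [ 0.038  0.999 -0.007] z [ 0.996 -0.039 -0.076]
```

View pics/crop3.png

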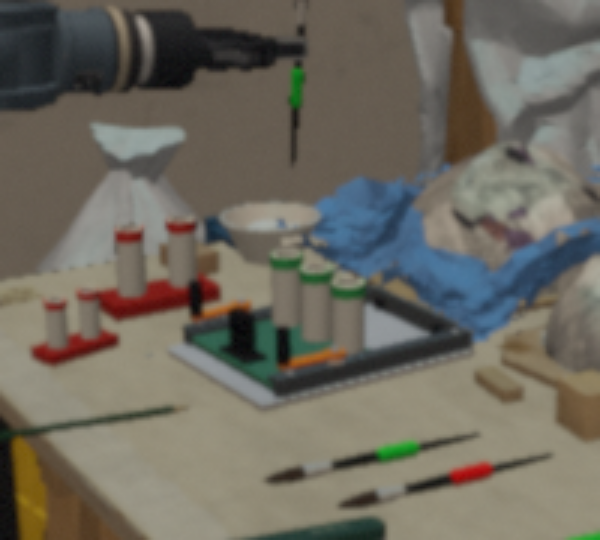

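The arm ran into its j3 limit: a purely horizontal, radial tool doesn't fit at this radius. The remedy is to bring the tool in at an angle with j5 bent. I'll fit a quick kinematic model so I can check paths.

```bash
cat > kin.py <<'E'
import numpy as np
from scipy.optimize import least_squares
from scipy.spatial.transform import Rotation as R
LO=np.array([-2.66,-1.03,-1.14,-1.82,-1.45,-3.14]);HI=np.array([2.66,1.9,1.46,2.27,1.34,3.14])
def Rz(a):return R.from_rotvec([0,0,a]).as_matrix()
def Ry(a):return R.from_rotvec([0,a,0]).as_matrix()
T0=np.array([[0,0,1.],[0,1,0],[-1,0,0]])  # placeholder tool axes at forward pose: cols x(down),y(left),z(fwd)
def fk(j,p):
    L1,L2,off,a,b,z0=p
    Q=Rz(j[0]);P=np.array([0,0,z0])+Q@(Ry(j[1])@[0,0,L1])
    F=Q@Ry(j[1]-j[2]);P=P+F@np.array([L2,0,off])
    F=F@Ry(j[3]);P=P+F@[a,0,0];F=F@Rz(j[4]);P=P+F@[b,0,0]
    return P,F@R.from_rotvec([j[5],0,0]).as_matrix()@np.array([[0,0,1.],[0,1,0],[-1,0,0]])
def ik(pos,M,j0,p):
    f=lambda j:np.r_[(fk(j,p)[0]-pos)/100,(R.from_matrix(fk(j,p)[1].T@M)).as_rotvec()]
    r=least_squares(f,np.clip(j0,LO+1e-3,HI-1e-3),bounds=(LO,HI));return r.x,np.linalg.norm(r.fun)
E
cat > fit.py <<'E'
from kin import *
J=[[0,.238662,-.01404,1.319187,0,1.5708],[-.136,.186,-.187,1.198,0,2.781],[-.141,.167,-.095,1.307,0,3.119],[.299,.242,-.005,1.325,0,.289],[.577,.389,-1.141,-1.437,-.614,.046]]
X=[[524.7,0,230.8],[479.3,-65.4,190.9],[479.9,-68,235.5],[503.5,155.1,232.7],[638.2,204.6,293.9]]
r=least_squares(lambda p:np.concatenate([fk(j,p)[0]-x for j,x in zip(J,X)]),[493,421,0,194,305,340],loss='soft_l1')
print(r.x.round(1),r.fun.round(1))
for j in(J[3],J[4]): print(fk(j,r.x)[1].round(3))
np.save("p.npy",r.x)
E
python3 fit.py
```

```text
[575.  395.6  24.8 138.6 306.6 192.2] [-0.1  0.   0.  -0.1 -0.2  0.1  0.1 -0.1 -0.  -0.   0.1 -0.1  0.   0.
 -0. ]
[[-1.    -0.01  -0.001]
 [-0.01   1.    -0.   ]
 [ 0.001 -0.    -1.   ]]
[[-0.076  0.038  0.996]
 [-0.005  0.999 -0.039]
 [-0.997 -0.008 -0.076]]
```

```bash
cat > feas.py <<'E'
from kin import *
p=np.load("p.npy")
def hor(az): return Rz(az)@np.array([[0,0,1.],[0,1,0],[-1,0,0]])
if __name__=="__main__":
    for n,x,y in(("t1",590,155),("t3",594,47),("rejnear",489,307),("rejfar",535,285)):
        for sg in(-1,1):
            o=[]
            for z in(150,245):
                for d in(20,30,40,50,60):
                    az=np.arctan2(y,x)+sg*np.radians(d)
                    best=min((ik(np.array([x,y,z]),hor(az),np.array([np.arctan2(y,x)-sg*.4,.2,s3,-.8,sg*1.,0]),p) for s3 in(-.9,0)),key=lambda t:t[1])
                    o.append((z,d,round(float(best[1]),2),*(best[0].round(1) if best[1]<.01 else [])))
            print(n,sg);[print("  ",*q) for q in o]
E
python3 feas.py
```

```text
t1 -1
   150 20 0.34
   150 30 0.2
   150 40 0.07
   150 50 0.02
   150 60 0.12
   245 20 0.25
   245 30 0.14
   245 40 0.01
   245 50 0.0 0.8 0.7 -1.0 -1.7 -1.4 0.0
   245 60 0.12
t1 1
   150 20 0.34
   150 30 0.2
   150 40 0.07
   150 50 0.05
   150 60 0.21
   245 20 0.25
   245 30 0.14
   245 40 0.01
   245 50 0.04
   245 60 0.21
t3 -1
   150 20 0.37
   150 30 0.23
   150 40 0.08
   150 50 0.02
   150 60 0.11
   245 20 0.28
   245 30 0.17
   245 40 0.05
   245 50 0.0 0.6 0.7 -1.0 -1.7 -1.4 0.0
   245 60 0.11
t3 1
   150 20 0.37
   150 30 0.23
   150 40 0.08
   150 50 0.06
   150 60 0.23
   245 20 0.28
   245 30 0.17
   245 40 0.05
   245 50 0.06
   245 60 0.23
rejnear -1
   150 20 0.39
   150 30 0.26
   150 40 0.12
   150 50 0.02
   150 60 0.09
   245 20 0.3
   245 30 0.19
   245 40 0.08
   245 50 0.0 1.1 0.7 -1.1 -1.8 -1.4 0.0
   245 60 0.09
rejnear 1
   150 20 0.39
   150 30 0.26
   150 40 0.12
   150 50 0.09
   150 60 0.21
   245 20 0.3
   245 30 0.19
   245 40 0.08
   245 50 0.08
   245 60 0.21
rejfar -1
   150 20 0.35
   150 30 0.21
   150 40 0.07
   150 50 0.02
   150 60 0.12
   245 20 0.26
   245 30 0.15
   245 40 0.02
   245 50 0.0 1.0 0.7 -1.0 -1.7 -1.4 0.0
   245 60 0.12
rejfar 1
   150 20 0.35
   150 30 0.21
   150 40 0.07
   150 50 0.05
   150 60 0.22
   245 20 0.26
   245 30 0.15
   245 40 0.02
   245 50 0.05
   245 60 0.22
```

```bash
cat > feas2.py <<'E'
from kin import *
p=np.load("p.npy")
def tl(az,b): # tool z azimuth az, b below horizontal ; x = down-ish
    return Rz(az)@Ry(b)@np.array([[0,0,1.],[0,1,0],[-1,0,0]])
if __name__=="__main__":
    for n,x,y in(("t1",590,155),("t3",594,47),("rejnear",489,307)):
        for sg in(-1,1):
            for b in(10,15,20,30):
                ok=[]
                for d in(0,10,20,30,40,50):
                    for z in(150,195,245):
                        az=np.arctan2(y,x)+sg*np.radians(d)
                        M=tl(az,np.radians(b))
                        e=min(ik(np.array([x,y,z]),M,np.array([np.arctan2(y,x)-sg*.01*d,.2,s3,-.8,sg*d*.02,0]),p)[1] for s3 in(-.9,0))
                        if e<.003: ok.append((d,z))
                print(n,sg,b,ok)
E
python3 feas2.py
```

```text
t1 -1 10 [(40, 150), (40, 195), (40, 245), (50, 150), (50, 195), (50, 245)]
t1 -1 15 [(30, 245), (40, 150), (40, 195), (40, 245), (50, 150), (50, 195), (50, 245)]
t1 -1 20 [(20, 245), (30, 150), (30, 195), (30, 245), (40, 150), (40, 195), (40, 245), (50, 150), (50, 195), (50, 245)]
t1 -1 30 [(0, 195), (0, 245), (10, 150), (10, 195), (10, 245), (20, 150), (20, 195), (20, 245), (30, 150), (30, 195), (30, 245), (40, 150), (40, 195), (40, 245), (50, 150), (50, 195), (50, 245)]
t1 1 10 [(40, 150), (40, 195), (40, 245), (50, 150), (50, 195), (50, 245)]
t1 1 15 [(30, 245), (40, 150), (40, 195), (40, 245), (50, 150), (50, 195), (50, 245)]
t1 1 20 [(20, 245), (30, 150), (30, 195), (30, 245), (40, 150), (40, 195), (40, 245), (50, 150), (50, 195), (50, 245)]
t1 1 30 [(0, 195), (0, 245), (10, 150), (10, 195), (10, 245), (20, 150), (20, 195), (20, 245), (30, 150), (30, 195), (30, 245), (40, 150), (40, 195), (40, 245), (50, 150), (50, 195), (50, 245)]
t3 -1 10 [(40, 150), (40, 195), (40, 245), (50, 150), (50, 195), (50, 245)]
t3 -1 15 [(30, 245), (40, 150), (40, 195), (40, 245), (50, 150), (50, 19
[... 963 characters left out ...]
 150), (40, 195), (40, 245), (50, 150), (50, 195), (50, 245)]
rejnear -1 30 [(0, 195), (0, 245), (10, 195), (10, 245), (20, 150), (20, 195), (20, 245), (30, 150), (30, 195), (30, 245), (40, 150), (40, 195), (40, 245), (50, 150), (50, 195), (50, 245)]
rejnear 1 10 [(40, 195), (40, 245), (50, 150), (50, 195), (50, 245)]
rejnear 1 15 [(30, 245), (40, 150), (40, 195), (40, 245), (50, 150), (50, 195), (50, 245)]
rejnear 1 20 [(30, 195), (30, 245), (40, 150), (40, 195), (40, 245), (50, 150), (50, 195), (50, 245)]
rejnear 1 30 [(0, 195), (0, 245), (10, 195), (10, 245), (20, 150), (20, 195), (20, 245), (30, 150), (30, 195), (30, 245), (40, 150), (40, 195), (40, 245), (50, 150), (50, 195), (50, 245)]
```

```bash
cat > plan.py <<'E'
from h import *
from kin import *
from feas2 import tl
p=np.load("p.npy")
def plan(pos,M,base=None,n=8):
    """units for one linear move (pos mm, M rotation) and IK check along it"""
    s=sense()
    b0,B=base if base is not None else (s["tcp_pos"],R.from_quat(s["eef_rot"]).as_matrix())
    sh=(np.array(pos,float)-b0);rv=R.from_matrix(M@B.T).as_rotvec()
    j=s["joint_positions"];js=[];er=0
    c0,C=s["tcp_pos"],R.from_quat(s["eef_rot"]).as_matrix();v=R.from_matrix(M@C.T).as_rotvec()
    for k in range(1,n+1):
        f=k/n;q,e=ik(c0+(np.array(pos)-c0)*f,R.from_rotvec(v*f).as_matrix()@C,j,p);js.append(abs(q-j).max());j=q;er=max(er,e)
    print("shift",(sh/50).round(2),"rot",(np.degrees(rv)/8).round(2),"| err %.3f maxstep %.2f"%(er,max(js)),"jend",j.round(2))
    return j
E
python3 - <<'E'
from plan import *
H=tl(0,0)
for az,b,pos in((-40,10,(620,60,260)),(-40,10,(660,80,280)),(-35,10,(660,100,290))):
    plan(pos,tl(np.radians(az),np.radians(b)),base=(np.array([563.96,155,245.8]),H));plan(pos,tl(np.radians(az),np.radians(b)))
E
```

```text
shift [ 1.12 -1.9   0.28] rot [ 0.44  1.2  -4.99] | err 0.000 maxstep 0.18 jend [ 0.58  0.3  -0.87 -0.63 -1.23  0.52]
shift [-0.37 -2.9  -0.52] rot [ 0.32  0.54 -4.73] | err 0.000 maxstep 0.18 jend [ 0.58  0.3  -0.87 -0.63 -1.23  0.52]
shift [ 1.92 -1.5   0.68] rot [ 0.44  1.2  -4.99] | err 0.000 maxstep 0.18 jend [ 0.57  0.31 -0.76 -0.54 -1.22  0.51]
shift [ 0.43 -2.5  -0.12] rot [ 0.32  0.54 -4.73] | err 0.000 maxstep 0.18 jend [ 0.57  0.31 -0.76 -0.54 -1.22  0.51]
shift [ 1.92 -1.1   0.88] rot [ 0.38  1.21 -4.36] | err 0.000 maxstep 0.14 jend [ 0.58  0.29 -0.8  -0.64 -1.16  0.42]
shift [ 0.43 -2.1   0.08] rot [ 0.3   0.55 -4.11] | err 0.000 maxstep 0.14 jend [ 0.58  0.29 -0.8  -0.64 -1.16  0.42]
```

Emit:
play_rows:
  steps: [0.24, -0.14, 0.11, 0.05, 0.15, -0.55, 0.48, -0.28, 0.22, 0.1, 0.3, -1.1, 0.72, -0.41, 0.33, 0.14, 0.45, -1.64, 0.96, -0.55, 0.44, 0.19, 0.6, -2.18, 1.2, -0.69, 0.55, 0.24, 0.76, -2.73, 1.44, -0.83, 0.66, 0.29, 0.91, -3.27, 1.68, -0.96, 0.77, 0.33, 1.06, -3.82, 1.92, -1.1, 0.88, 0.38, 1.21, -4.36]

```text
t: 10.45
tcp_pos: [732.0, 147.4, 339.0]
eef_rot: [0.248, 0.752, -0.201, 0.577]
force: [-0.3, 0.6, -1.7]
gripper_width: 0.136
finger_force: 35.8
```

```bash
cat >> plan.py <<'E'
def T3(c): # tube estimate dock
    pass
E
python3 - <<'E'
from plan import *
s=st()
t3=np.array([593.9,46.8]);M=tl(np.radians(-40),np.radians(10))
# handle end at 123 along tool x, brush axis 3 behind TCP
def tcp_for(end,M,l=123,back=3): return np.array(end)-l*M[:,0]+back*M[:,2]
for z in(110,28):
    e=np.array([*t3,z]);q=tcp_for(e,M);print("end z",z,"tcp",q.round(1));plan(q,M)
E
```

```text
t 10.4 tcp [732.  147.4 339. ] j [ 0.584  0.299 -0.409 -0.035 -1.153  0.614] F [-0.3  0.6 -1.7] ff 35.8 w 11.6
x [-0.211  0.141 -0.967] y [ 0.604  0.797 -0.016] z [ 0.769 -0.588 -0.253]
end z 110 tcp [612.5  31.2 230.6]
shift [-2.39 -2.33 -2.17] rot [-0.28 -0.53 -0.35] | err 0.000 maxstep 0.13 jend [ 0.53  0.37 -0.98 -0.86 -1.19  0.46]
end z 28 tcp [612.5  31.2 148.6]
shift [-2.39 -2.33 -3.81] rot [-0.28 -0.53 -0.35] | err 0.000 maxstep 0.19 jend [ 0.53  0.61 -1.05 -1.17 -1.19  0.46]
```

```bash
python3 - <<'E'
from plan import *
t3=np.array([593.9,46.8])
for az in(-42,-46):
  for b in(3,6):
    M=tl(np.radians(az),np.radians(b))
    for z in(115,50,25):
        q=np.array([*t3,z])-123*M[:,0]+3*M[:,2];print(az,b,z,q.round(1));plan(q,M)
# tube centres from collar in several views
D={"w2":None}
import pickle
for f in("w1.pkl",):
    c=pickle.load(open(f,"rb"))
    print([onz(c,px,93).round(1)[:2] for px in((30,11),(108,25),(193,37))])
E
```

```text
-42 3 115 [600.9  40.5 237.7]
shift [-2.62 -2.14 -2.03] rot [-0.84 -1.19 -0.59] | err 0.000 maxstep 0.25 jend [ 0.58  0.56 -1.06 -1.42 -1.31  0.2 ]
-42 3 50 [600.9  40.5 172.7]
shift [-2.62 -2.14 -3.33] rot [-0.84 -1.19 -0.59] | err 0.000 maxstep 0.29 jend [ 0.58  0.78 -1.09 -1.66 -1.31  0.2 ]
-42 3 25 [600.9  40.5 147.7]
shift [-2.62 -2.14 -3.83] rot [-0.84 -1.19 -0.59] | err 0.000 maxstep 0.30 jend [ 0.58  0.86 -1.09 -1.75 -1.31  0.2 ]
-42 6 115 [605.7  36.2 237. ]
shift [-2.53 -2.22 -2.04] rot [-0.6  -0.91 -0.59] | err 0.000 maxstep 0.18 jend [ 0.56  0.45 -1.01 -1.09 -1.28  0.36]
-42 6 50 [605.7  36.2 172. ]
shift [-2.53 -2.22 -3.34] rot [-0.6  -0.91 -0.59] | err 0.000 maxstep 0.22 jend [ 0.56  0.65 -1.05 -1.33 -1.28  0.36]
-42 6 25 [605.7  36.2 147. ]
shift [-2.53 -2.22 -3.84] rot [-0.6  -0.91 -0.59] | err 0.000 maxstep 0.24 jend [ 0.56  0.73 -1.06 -1.42 -1.28  0.36]
-46 3 115 [600.5  40.  237.7]
shift [-2.63 -2.15 -2.03] rot [-0.89 -1.17 -1.09] | err 0.000 maxstep 0.25 jend [ 0.59  0.53 -0.99 -1.24 -1.39  0.29]
-46 3 50 [600.5  40.  172.7]
shift [-2.63 -2.15 -3.33] rot [-0.89 -1.17 -1.09] | err 0.000 maxstep 0.28 jend [ 0.59  0.73 -1.03 -1.47 -1.39  0.29]
-46 3 25 [600.5  40.  147.7]
shift [-2.63 -2.15 -3.83] rot [-0.89 -1.17 -1.09] | err 0.000 maxstep 0.29 jend [ 0.59  0.8  -1.03 -1.55 -1.39  0.29]
-46 6 115 [604.9  35.4 237. ]
shift [-2.54 -2.24 -2.04] rot [-0.64 -0.88 -1.09] | err 0.000 maxstep 0.14 jend [ 0.58  0.42 -0.93 -0.85 -1.35  0.49]
-46 6 50 [604.9  35.4 172. ]
shift [-2.54 -2.24 -3.34] rot [-0.64 -0.88 -1.09] | err 0.000 maxstep 0.18 jend [ 0.58  0.6  -0.98 -1.08 -1.35  0.49]
-46 6 25 [604.9  35.4 147. ]
shift [-2.54 -2.24 -3.84] rot [-0.64 -0.88 -1.09] | err 0.000 maxstep 0.19 jend [ 0.58  0.67 -0.99 -1.16 -1.35  0.49]
[array([591.2, 150. ]), array([591.5,  96.9]), array([594.9,  42.1])]
```

Emit:
play_rows:
  steps: [-0.32, -0.28, -0.25, -0.08, -0.11, -0.07, -0.63, -0.57, -0.5, -0.15, -0.23, -0.15, -0.95, -0.85, -0.75, -0.23, -0.34, -0.22, -1.26, -1.13, -1.0, -0.3, -0.46, -0.3, -1.58, -1.41, -1.25, -0.38, -0.57, -0.37, -1.89, -1.7, -1.5, -0.45, -0.68, -0.44, -2.21, -1.98, -1.75, -0.53, -0.8, -0.52, -2.52, -2.26, -2.0, -0.6, -0.91, -0.59]

```text
t: 11.45
tcp_pos: [606.3, 34.9, 238.0]
eef_rot: [0.266, 0.693, -0.239, 0.626]
force: [0.6, 0.7, -0.6]
gripper_width: 0.139
finger_force: 35.8
```

```bash
python3 - <<'E'
from plan import *
import pickle
s=st();D={}
for n in("scene","side","wrist"): D[n]=capture(n)
pickle.dump(D,open("d4.pkl","wb"))
M=R.from_quat(s["eef_rot"]).as_matrix();e=s["tcp_pos"]+123*M[:,0]-3*M[:,2];print("pred end",e.round(1))
ims=[]
for n,sc in(("scene",4),("side",4)):
    c=D[n];u=proj(c,[594,45,110]);x,y=int(u[0])-45,int(u[1])-65;print(n,x,y,"pred end px",np.round(proj(c,e),1))
    ims.append(cv2.resize(c["pixels"][y:y+130,x:x+90],None,fx=sc,fy=sc,interpolation=cv2.INTER_CUBIC))
cv2.imwrite("pics/p4.png",np.hstack(ims)[:,:,::-1])
E
```

```text
t 11.4 tcp [606.3  34.9 238. ] j [ 0.562  0.453 -1.011 -1.104 -1.274  0.347] F [ 0.6  0.7 -0.6] ff 35.8 w 11.9
x [-0.076  0.07  -0.995] y [0.667 0.745 0.002] z [ 0.741 -0.664 -0.103]
pred end [594.7  45.5 116. ]
scene 276 147 pred end px [321.7 211. ]
side 261 153 pred end px [306.5 216.1]
```

View pics/p4.png

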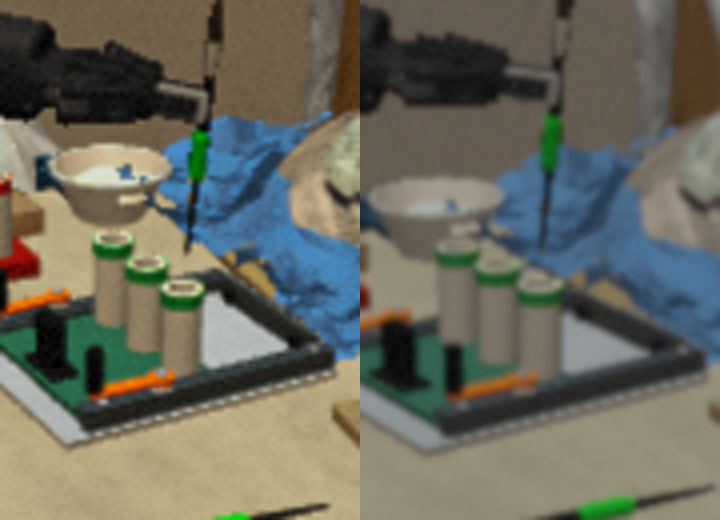

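```bash
python3 - <<'E'
from plan import *
import pickle
D=pickle.load(open("d4.pkl","rb"))
for n,e,t in(("scene",(322.8,210.3),[(321.8,218.8),(312.8,212.4),(304.4,206.5)]),("side",(306.5,215.5),[(306.3,223.8),(295.8,219.2),(285.5,214.8)])):
    c=D[n];print(n,"end",onz(c,e,116).round(1)[:2],"tubes",[onz(c,q,93).round(1)[:2] for q in t])
c=D["wrist"];print(np.array(c["T"]).round(1)[:3,3]);print([np.round(proj(c,q),0) for q in((594,45,93),(591,99,93))])
E
```

```text
scene end [600.2  49. ] tubes [array([592.4,  39.9]), array([589.9,  94.6]), array([587.2, 148.4])]
side end [597.6  50.2] tubes [array([594.2,  46.1]), array([590.8,  99. ]), array([586.7, 152.5])]
[493.7 134.9 168.7]
[array([320., -57.]), array([ 473., -140.])]
```

Handle end is at scene (323,210) and tube_3's mouth at (322,219); they line up within a few mm. Lowering now.

Emit:
play_rows:
  steps: [-0.04, 0, -0.06, 0, 0, 0, -0.07, 0, -0.15, 0, 0, 0, -0.07, 0, -0.3, 0, 0, 0, -0.07, 0, -0.45, 0, 0, 0, -0.07, 0, -0.6, 0, 0, 0, -0.07, 0, -0.75, 0, 0, 0, -0.07, 0, -0.9, 0, 0, 0, -0.07, 0, -1, 0, 0, 0]

```text
t: 12.6
tcp_pos: [604.4, 36.2, 185.2]
eef_rot: [0.265, 0.694, -0.239, 0.625]
force: [-0.3, 0.3, -0.1]
gripper_width: 0.138
finger_force: 35.9
```

```bash
python3 - <<'E'
from plan import *
s=st()
ims=[]
for n,sc in(("scene",4),("side",4)):
    c=capture(n);u=proj(c,[594,45,110]);x,y=int(u[0])-45,int(u[1])-65
    ims.append(cv2.resize(c["pixels"][y:y+130,x:x+90],None,fx=sc,fy=sc,interpolation=cv2.INTER_CUBIC))
cv2.imwrite("pics/p5.png",np.hstack(ims)[:,:,::-1])
E
```

```text
t 12.6 tcp [604.4  36.2 185.2] j [ 0.566  0.612 -1.051 -1.295 -1.278  0.353] F [-0.3  0.3 -0.1] ff 35.9 w 11.8
x [-0.078  0.069 -0.995] y [ 0.667  0.745 -0.   ] z [ 0.741 -0.663 -0.104]
```

View pics/p5.png

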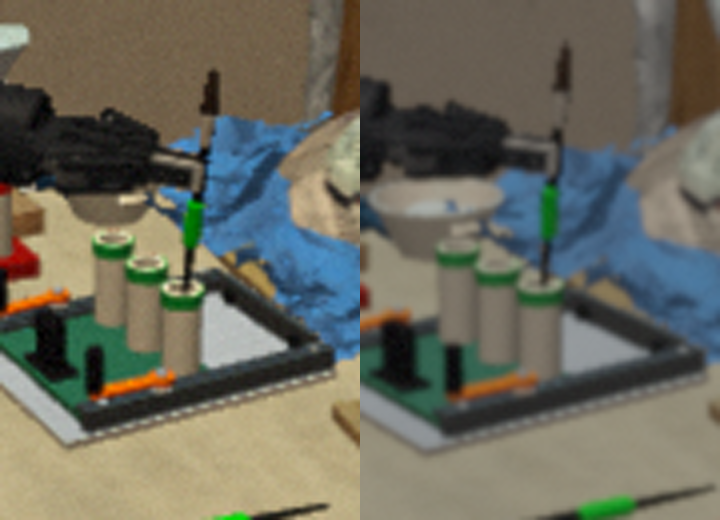

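It's in tube_3. Lowering fully, releasing, and backing out along the tool axis.

Emit:
play_rows:
  steps: [0, 0, -0.1, 0, 0, 0, 0, 0, -0.2, 0, 0, 0, 0, 0, -0.3, 0, 0, 0, 0, 0, -0.4, 0, 0, 0, 0, 0, -0.5, 0, 0, 0, 0, 0, -0.62, 0, 0, 0, 0, 0, -0.62, 0, 0, 0, 0, 0, -0.62, 0, 0, 0]

```text
t: 13.7
tcp_pos: [604.5, 36.4, 154.4]
eef_rot: [0.265, 0.694, -0.239, 0.625]
force: [-2.0, 2.6, -3.2]
gripper_width: 0.138
finger_force: 36.2
```

Emit:
play_rows:
  steps: [0, 0, 0, 0, 0, 0, 0, 0, 0, 0, 0, 0, 0, 0, 0, 0, 0, 0, 0, 0, 0, 0, 0, 0, 0, 0, 0, 0, 0, 0, -0.1, 0.09, 0.02, 0, 0, 0, -0.3, 0.27, 0.04, 0, 0, 0, -0.6, 0.54, 0.1, 0, 0, 0]
  grip: 32

```text
t: 14.7
tcp_pos: [573.8, 63.3, 159.6]
eef_rot: [0.265, 0.694, -0.239, 0.625]
force: [-0.3, 0.2, -0.3]
gripper_width: 0.374
finger_force: 0.0
```

Emit:
play_rows:
  steps: [-0.3, 0.27, 0.1, 0, 0, 0, -0.6, 0.54, 0.2, 0, 0, 0, -0.9, 0.8, 0.5, 0, 0, 0, -1.2, 1.0, 1, 0, 0, 0, -1.2, 1.0, 1.5, 0, 0, 0, -1.2, 1.0, 2.0, 0, 0, 0, -1.2, 1.0, 2.4, 0, 0, 0, -1.2, 1.0, 2.8, 0, 0, 0]

```text
t: 15.7
tcp_pos: [515.7, 112.1, 301.5]
eef_rot: [0.267, 0.701, -0.234, 0.619]
force: [-0.9, -1.0, -0.5]
gripper_width: 0.377
finger_force: 0.0
```

```bash
python3 - <<'E'
from plan import *
s=st()
c=capture("scene");cv2.imwrite("pics/p6.png",cv2.resize(c["pixels"][140:340,190:450],None,fx=3,fy=3,interpolation=cv2.INTER_CUBIC)[:,:,::-1])
for r in sleeves(c): print(*r)
E
```

```text
t 15.7 tcp [515.7 112.1 301.5] j [ 0.829  0.218 -0.616  0.61  -1.445  1.445] F [-0.9 -1.  -0.5] ff 0.0 w 32.2
x [-0.091  0.084 -0.992] y [0.664 0.748 0.002] z [ 0.742 -0.659 -0.124]
green [331.1 277.7] 38 [ 523.3 -145.6] -3.0 [14.8 36.2]
green [387.3 319.3] 57 [ 551.6 -368.5] -6.9 [14.3 36.6]
red [265.5 212.8] 116 [527.2 340.7] -4.6 [ 49.4 126.3]
red [238.3 230.7] 66 [392.6 243.7] 9.1 [32.3 84.6]
red [353.6 288.4] 54 [ 550.4 -218.6] 0.0 [17.7 37.7]
```

View pics/p6.png

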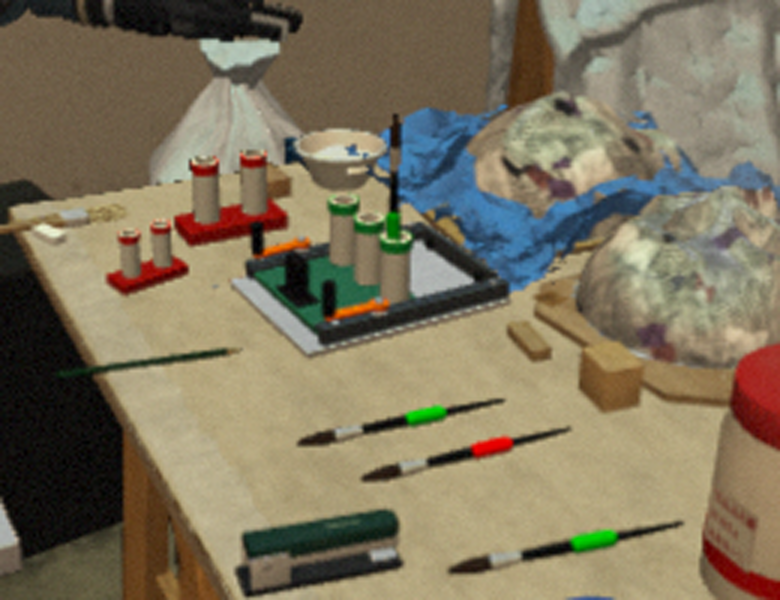

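Brush A stands in tube_3, with its green sleeve visible at crop (393,228). B, the red brush and C haven't moved. For the rest I'll pick with the tool tilted 10° so the place pose comes out vertical.

```bash
cat >> plan.py <<'E'
FL=np.diag([-1.,-1,1])
def pickM(yaw,b=10): return tl(np.radians(yaw),np.radians(90-b))@FL
def rows(Ps,b0,B,show=True):
    o=[]
    for P,M in Ps: o+=[*((P-b0)/50).round(2).tolist(),*(np.degrees(R.from_matrix(M@B.T).as_rotvec())/8).round(2).tolist()]
    print(o)
def jplan(js,n):
    """joint-interpolated path through goals js, n rows (multiple of 8) each"""
    s=sense();b0,B=s["tcp_pos"],R.from_quat(s["eef_rot"]).as_matrix();j=s["joint_positions"]
    Pb,Bb=fk(j,p);Ps=[]
    for g,m in zip(js,n):
        for k in range(1,m+1):
            f=k/m;Ps.append(fk(j+(g-j)*f,p))
        j=g
    pm=(b0,B)
    for i in range(0,len(Ps),8):
        print("call",i//8,"tcp",[q[0].round(0).astype(int).tolist() for q in Ps[i:i+8:3]]);rows(Ps[i:i+8],b0,B);b0,B=Ps[i+7]
    prev=[(s["tcp_pos"],pm[1])]+Ps
    print("max mm",round(max(np.linalg.norm(a[0]-b[0]) for a,b in zip(prev,Ps)),1),"max deg",round(max(np.degrees(np.linalg.norm(R.from_matrix(b[1]@a[1].T).as_rotvec())) for a,b in zip(prev,Ps)),1))
def goal(pos,M,seed):
    g,e=ik(np.array(pos,float),M,np.array(seed,float),p);print("goal",g.round(2),"err %.4f"%e);return g
E
python3 - <<'E'
from plan import *
st()
M=pickM(-4.7)
g=goal((474,-146,120),M,[-.3,.2,-.2,1.2,0,3.0])
goal((474,-146,6),M,[-.3,.2,-.2,1.2,0,3.0])
jplan([g],[16])
E
```

```text
t 15.8 tcp [516.1 112.3 303.3] j [ 0.829  0.216 -0.613  0.612 -1.446  1.445] F [0.7 0.3 2.3] ff 0.0 w 32.2
x [-0.089  0.086 -0.992] y [0.664 0.747 0.005] z [ 0.742 -0.659 -0.124]
goal [-0.32  0.14 -0.46  0.8   0.04  2.9 ] err 0.0000
goal [-0.32  0.28 -0.64  0.48  0.04  2.9 ] err 0.0000
call 0 tcp [[523, 82, 280], [527, 2, 216], [513, -59, 163]]
[0.14, -0.6, -0.46, 0.94, 0.02, -0.54, 0.22, -1.18, -0.91, 1.89, -0.02, -1.13, 0.25, -1.72, -1.34, 2.82, -0.12, -1.77, 0.22, -2.21, -1.75, 3.75, -0.27, -2.46, 0.15, -2.66, -2.13, 4.66, -0.48, -3.19, 0.06, -3.06, -2.48, 5.56, -0.74, -3.95, -0.06, -3.42, -2.8, 6.44, -1.04, -4.75, -0.18, -3.73, -3.09, 7.29, -1.4, -5.58]
call 1 tcp [[500, -87, 137], [484, -117, 115], [475, -139, 115]]
[-0.13, -0.27, -0.24, 0.81, -0.25, -0.93, -0.25, -0.49, -0.44, 1.59, -0.51, -1.89, -0.37, -0.69, -0.59, 2.36, -0.78, -2.87, -0.47, -0.86, -0.69, 3.11, -1.05, -3.88, -0.55, -1.01, -0.74, 3.85, -1.33, -4.9, -0.6, -1.16, -0.74, 4.57, -1.61, -5.94, -0.64, -1.3, -0.69, 5.29, -1.89, -6.99, -0.66, -1.44, -0.58, 6.0, -2.16, -8.04]
max mm 38.5 max deg 10.4
```

Emit:
play_rows:
  steps: [0.14, -0.6, -0.46, 0.94, 0.02, -0.54, 0.22, -1.18, -0.91, 1.89, -0.02, -1.13, 0.25, -1.72, -1.34, 2.82, -0.12, -1.77, 0.22, -2.21, -1.75, 3.75, -0.27, -2.46, 0.15, -2.66, -2.13, 4.66, -0.48, -3.19, 0.06, -3.06, -2.48, 5.56, -0.74, -3.95, -0.06, -3.42, -2.8, 6.44, -1.04, -4.75, -0.18, -3.73, -3.09, 7.29, -1.4, -5.58]

```text
t: 16.75
tcp_pos: [506.4, -75.2, 144.3]
eef_rot: [0.783, 0.515, -0.055, 0.344]
force: [-0.3, -0.7, -0.9]
gripper_width: 0.377
finger_force: 0.0
```

Emit:
play_rows:
  steps: [-0.13, -0.27, -0.24, 0.81, -0.25, -0.93, -0.25, -0.49, -0.44, 1.59, -0.51, -1.89, -0.37, -0.69, -0.59, 2.36, -0.78, -2.87, -0.47, -0.86, -0.69, 3.11, -1.05, -3.88, -0.55, -1.01, -0.74, 3.85, -1.33, -4.9, -0.6, -1.16, -0.74, 4.57, -1.61, -5.94, -0.64, -1.3, -0.69, 5.29, -1.89, -6.99, -0.66, -1.44, -0.58, 6.0, -2.16, -8.04]
  grip: 40

```text
t: 17.75
tcp_pos: [473.5, -146.6, 115.7]
eef_rot: [0.995, -0.041, 0.087, 0.002]
force: [0.6, 0.1, 0.2]
gripper_width: 0.467
finger_force: 0.0
```

```bash
cat >> plan.py <<'E'
def look(tag="g",save_=None):
    """sleeves and grip points in the wrist view, from mask principal axes on z=6.5"""
    c=capture("wrist")
    if save_: save(c,save_)
    for nm,lo,hi in(("g",(50,150,80),(70,255,255)),("r",(0,200,90),(5,255,255))):
        for ce,a,m in blobs(c,lo,hi,150):
            ys,xs=np.nonzero(m);P=np.array([onz(c,q,6.5)[:2] for q in zip(xs,ys)]);w,v=np.linalg.eigh(np.cov(P.T));d=v[:,1]*np.sign(v[0,1]);S=P.mean(0)
            print(nm,ce.round(0),a,"S",S.round(1),"yaw",round(float(np.degrees(np.arctan2(d[1],d[0]))),1),"L",round(float(np.sqrt(12*w[1])),1),"grip-26",(S-48*d).round(1))
    return c
E
python3 - <<'E'
from plan import *
st();look(save_="w7")
E
```

```text
t 17.8 tcp [ 473.5 -146.6  115.7] j [-0.329  0.144 -0.468  0.791  0.046  2.899] F [0.6 0.1 0.2] ff 0.0 w 39.9
x [ 0.981 -0.082  0.174] y [-0.083 -0.997 -0.004] z [ 0.174 -0.01  -0.985]
g [602. 143.] 784 S [ 548.3 -372.3] yaw -10.5 L 38.1 grip-26 [ 501.1 -363.6]
g [317. 197.] 811 S [ 523.4 -148.9] yaw -5.3 L 38.6 grip-26 [ 475.6 -144.5]
r [410. 155.] 703 S [ 549.1 -220.3] yaw -5.5 L 38.4 grip-26 [ 501.3 -215.7]
```

Emit:
play_rows:
  steps: [0.04, 0.03, -0.4, 0, 0, 0, 0.04, 0.03, -0.8, 0, 0, 0, 0.04, 0.03, -1.2, 0, 0, 0, 0.04, 0.03, -1.5, 0, 0, 0, 0.04, 0.03, -1.8, 0, 0, 0, 0.04, 0.03, -2.0, 0, 0, 0, 0.04, 0.03, -2.1, 0, 0, 0, 0.04, 0.03, -2.2, 0, 0, 0]

```text
t: 18.8
tcp_pos: [476.3, -145.2, 6.0]
eef_rot: [0.995, -0.038, 0.088, 0.003]
force: [0.5, 0.2, 0.5]
gripper_width: 0.469
finger_force: 0.0
```

Emit:
play_rows:
  steps: [0, 0, 0, 0, 0, 0, 0, 0, 0, 0, 0, 0, 0, 0, 0, 0, 0, 0, 0, 0, 0, 0, 0, 0, 0, 0, 0, 0, 0, 0, 0, 0, 0, 0, 0, 0, 0, 0, 0, 0, 0, 0, 0, 0, 0, 0, 0, 0]
  grip: 0
  squeeze: 40

```text
t: 19.8
tcp_pos: [476.3, -145.4, 6.3]
eef_rot: [0.995, -0.039, 0.088, 0.003]
force: [-1.1, 0.2, 6.7]
gripper_width: 0.132
finger_force: 41.0
```

Emit:
play_rows:
  steps: [0, 0, 0.2, 0, 0, 0, 0, 0, 0.6, 0, 0, 0, 0, 0, 1.2, 0, 0, 0, 0, 0, 1.8, 0, 0, 0, 0, 0, 2.5, 0, 0, 0, 0, 0, 3.2, 0, 0, 0, 0, 0, 4, 0, 0, 0, 0, 0, 4.8, 0, 0, 0]

```text
t: 20.8
tcp_pos: [475.7, -145.1, 247.8]
eef_rot: [0.995, -0.039, 0.088, 0.003]
force: [1.0, 0.1, -0.4]
gripper_width: 0.128
finger_force: 40.3
```

```bash
cat >> plan.py <<'E'
def tcpfor(end,M,l,back,b=10):
    h=np.cos(np.radians(b))*M[:,0]+np.sin(np.radians(b))*M[:,2]
    return np.array(end,float)-l*h+back*(M[:,2]*np.cos(np.radians(b))-M[:,0]*np.sin(np.radians(b)))
E
python3 - <<'E'
from plan import *
st()
# tube_2 mouth est
t2=(591,98)
for az in(-32,-36):
    M=tl(np.radians(az),np.radians(10))
    q=tcpfor((*t2,125),M,129,2);print(q.round(1));g=goal(q,M,[.6,.4,-.9,-.9,-1.2,.4])
    q=tcpfor((*t2,28),M,129,2);goal(q,M,g)
M=tl(np.radians(-34),np.radians(10));g=goal(tcpfor((*t2,125),M,129,2),M,[.6,.4,-.9,-.9,-1.2,.4])
mid=np.array([.55,.15,-.5,.3,-.5,1.2])
jplan([mid,g],[24,16])
E
```

```text
t 20.8 tcp [ 475.7 -145.1  247.8] j [-0.323  0.057 -0.208  1.135  0.043  2.9  ] F [ 1.   0.1 -0.4] ff 40.3 w 10.9
x [ 0.982 -0.076  0.174] y [-0.078 -0.997 -0.001] z [ 0.174 -0.013 -0.985]
[592.7  96.9 254. ]
goal [ 0.65  0.29 -1.   -0.83 -1.17  0.43] err 0.0000
goal [ 0.65  0.6  -1.1  -1.23 -1.17  0.43] err 0.0000
[592.6  96.8 254. ]
goal [ 0.67  0.29 -0.92 -0.63 -1.25  0.55] err 0.0000
goal [ 0.67  0.55 -1.02 -1.   -1.25  0.55] err 0.0000
goal [ 0.66  0.29 -0.96 -0.74 -1.21  0.49] err 0.0000
call 0 tcp [[487, -137, 243], [521, -108, 230], [553, -73, 219]]
[0.22, 0.17, -0.1, -0.28, -0.07, 0.73, 0.46, 0.34, -0.2, -0.57, -0.13, 1.46, 0.69, 0.53, -0.28, -0.86, -0.2, 2.18, 0.91, 0.74, -0.37, -1.15, -0.26, 2.89, 1.13, 0.96, -0.44, -1.45, -0.31, 3.6, 1.34, 1.19, -0.51, -1.75, -0.36, 4.31, 1.55, 1.44, -0.57, -2.05, -0.41, 5.01, 1.75, 1.7, -0.63, -2.36, -0.46, 5.7]
call 1 tcp [[573, -46, 214], [598, -2, 208], [617, 48, 205]]
[0.19, 0.27, -0.05, -0.32, -0.05, 0.68, 0.37, 0.56, -0.09, -0.64, -0.11, 1.36, 0.54, 0.86, -0.13, -0.97, -0.16, 2.02, 0.69, 1.17, -0.17, -1.3, -0.22, 2.68, 0.84, 1.49, 
[... 591 characters left out ...]
.34, -0.25, 0.08, 0.21, -0.2, -0.03, -0.68, -0.49, 0.15, 0.28, -0.32, -0.02, -1.02, -0.72, 0.2, 0.33, -0.43, -0.0, -1.36, -0.94, 0.23, 0.36, -0.56, 0.03, -1.71, -1.15, 0.25, 0.36, -0.69, 0.07, -2.05, -1.34, 0.25, 0.34, -0.83, 0.12, -2.39, -1.52, 0.23, 0.3, -0.98, 0.18, -2.72, -1.68, 0.2]
call 4 tcp [[645, 160, 222], [629, 135, 235], [603, 107, 249]]
[-0.07, -0.15, 0.07, -0.33, -0.17, -0.06, -0.15, -0.31, 0.15, -0.65, -0.32, -0.13, -0.26, -0.48, 0.23, -0.96, -0.46, -0.22, -0.39, -0.65, 0.32, -1.27, -0.59, -0.32, -0.54, -0.83, 0.41, -1.57, -0.7, -0.44, -0.72, -1.02, 0.5, -1.87, -0.8, -0.57, -0.91, -1.21, 0.6, -2.15, -0.89, -0.72, -1.12, -1.41, 0.71, -2.43, -0.96, -0.88]
max mm 19.5 max deg 6.3
```

```bash
python3 - <<'E'
from plan import *
t2=(591,98)
M=tl(np.radians(-34),np.radians(10));g=goal(tcpfor((*t2,125),M,129,2),M,[.6,.4,-.9,-.9,-1.2,.4])
w1=goal((430,90,350),tl(np.radians(12),np.radians(60)),[.2,0,-.5,.6,0,0])
w2=goal(tcpfor((*t2,195),M,129,2),M,[.6,.2,-.9,-.9,-1.2,.4])
jplan([w1,w2,g],[24,16,8])
E
```

```text
goal [ 0.66  0.29 -0.96 -0.74 -1.21  0.49] err 0.0000
goal [ 0.2  -0.32 -0.39  0.98  0.   -0.  ] err 0.0000
goal [ 0.66  0.13 -0.86 -0.47 -1.21  0.49] err 0.0000
call 0 tcp [[476, -134, 253], [478, -103, 267], [477, -72, 280]]
[0.01, 0.21, 0.1, -0.2, -0.08, 1.01, 0.03, 0.42, 0.19, -0.41, -0.17, 2.01, 0.04, 0.64, 0.28, -0.63, -0.25, 3.02, 0.04, 0.84, 0.38, -0.86, -0.33, 4.02, 0.04, 1.05, 0.47, -1.1, -0.41, 5.01, 0.04, 1.26, 0.56, -1.35, -0.48, 6.01, 0.03, 1.47, 0.65, -1.61, -0.56, 7.0, 0.01, 1.68, 0.74, -1.88, -0.62, 7.98]
call 1 tcp [[475, -51, 289], [470, -21, 302], [463, 9, 315]]
[-0.02, 0.2, 0.09, -0.28, -0.09, 0.98, -0.05, 0.41, 0.18, -0.57, -0.19, 1.96, -0.08, 0.61, 0.26, -0.87, -0.29, 2.94, -0.12, 0.81, 0.35, -1.18, -0.39, 3.91, -0.16, 1.01, 0.43, -1.5, -0.49, 4.87, -0.21, 1.2, 0.52, -1.83, -0.59, 5.83, -0.26, 1.4, 0.6, -2.17, -0.7, 6.79, -0.31, 1.59, 0.68, -2.53, -0.8, 7.74]
call 2 tcp [[458, 28, 323], [447, 55, 335], [435, 82, 346]]
[-0.06, 0.19, 0.08, -0.35, -0.13, 0.95, -0.13, 0.38, 0.16, -0.72, -0.27, 1.89, -0.2, 0.56, 0.24, -1.09, -0.42, 2.82, -0.27, 0.74, 0.32, -1.47, -0
[... 573 characters left out ...]
11], [617, 93, 315], [603, 97, 322]]
[0.18, 0.04, 0.0, -0.06, -0.44, -0.31, 0.31, 0.09, 0.02, -0.1, -0.89, -0.62, 0.38, 0.13, 0.05, -0.11, -1.35, -0.94, 0.39, 0.17, 0.08, -0.1, -1.8, -1.25, 0.35, 0.21, 0.12, -0.06, -2.27, -1.57, 0.25, 0.24, 0.17, 0.0, -2.73, -1.89, 0.1, 0.25, 0.21, 0.09, -3.19, -2.22, -0.1, 0.26, 0.26, 0.2, -3.65, -2.54]
call 5 tcp [[593, 97, 315], [594, 98, 288], [593, 97, 262]]
[0.01, 0.01, -0.18, 0.0, 0.0, -0.0, 0.02, 0.02, -0.37, 0.0, 0.0, -0.0, 0.03, 0.02, -0.55, 0.0, 0.0, -0.0, 0.03, 0.03, -0.72, 0.0, 0.0, -0.0, 0.03, 0.02, -0.9, 0.0, 0.0, -0.0, 0.02, 0.02, -1.07, 0.0, 0.0, -0.0, 0.01, 0.01, -1.24, 0.0, 0.0, -0.0, 0.0, 0.0, -1.4, 0.0, 0.0, -0.0]
max mm 30.6 max deg 8.2
```

Emit:
play_rows:
  steps: [0.01, 0.21, 0.1, -0.2, -0.08, 1.01, 0.03, 0.42, 0.19, -0.41, -0.17, 2.01, 0.04, 0.64, 0.28, -0.63, -0.25, 3.02, 0.04, 0.84, 0.38, -0.86, -0.33, 4.02, 0.04, 1.05, 0.47, -1.1, -0.41, 5.01, 0.04, 1.26, 0.56, -1.35, -0.48, 6.01, 0.03, 1.47, 0.65, -1.61, -0.56, 7.0, 0.01, 1.68, 0.74, -1.88, -0.62, 7.98]

```text
t: 21.8
tcp_pos: [476.2, -60.9, 283.5]
eef_rot: [0.851, 0.505, 0.121, 0.079]
force: [-0.1, 0.7, -1.0]
gripper_width: 0.134
finger_force: 40.3
```

Emit:
play_rows:
  steps: [-0.02, 0.2, 0.09, -0.28, -0.09, 0.98, -0.05, 0.41, 0.18, -0.57, -0.19, 1.96, -0.08, 0.61, 0.26, -0.87, -0.29, 2.94, -0.12, 0.81, 0.35, -1.18, -0.39, 3.91, -0.16, 1.01, 0.43, -1.5, -0.49, 4.87, -0.21, 1.2, 0.52, -1.83, -0.59, 5.83, -0.26, 1.4, 0.6, -2.17, -0.7, 6.79, -0.31, 1.59, 0.68, -2.53, -0.8, 7.74]

```text
t: 22.8
tcp_pos: [460.5, 18.6, 317.5]
eef_rot: [0.438, 0.876, 0.102, 0.174]
force: [0.4, -0.3, 0.5]
gripper_width: 0.137
finger_force: 40.3
```

Emit:
play_rows:
  steps: [-0.06, 0.19, 0.08, -0.35, -0.13, 0.95, -0.13, 0.38, 0.16, -0.72, -0.27, 1.89, -0.2, 0.56, 0.24, -1.09, -0.42, 2.82, -0.27, 0.74, 0.32, -1.47, -0.57, 3.75, -0.35, 0.92, 0.4, -1.87, -0.72, 4.67, -0.43, 1.09, 0.47, -2.27, -0.89, 5.59, -0.52, 1.27, 0.55, -2.69, -1.05, 6.5, -0.61, 1.44, 0.62, -3.11, -1.22, 7.4]

```text
t: 23.8
tcp_pos: [429.9, 90.5, 348.5]
eef_rot: [-0.103, 0.96, 0.027, 0.258]
force: [-0.3, 1.0, -0.3]
gripper_width: 0.132
finger_force: 40.3
```

Emit:
play_rows:
  steps: [0.57, -0.08, -0.19, -0.29, -0.32, -0.26, 1.11, -0.14, -0.35, -0.55, -0.65, -0.54, 1.61, -0.18, -0.49, -0.79, -1.01, -0.82, 2.06, -0.2, -0.59, -0.99, -1.38, -1.12, 2.46, -0.2, -0.67, -1.17, -1.76, -1.43, 2.81, -0.18, -0.73, -1.31, -2.16, -1.74, 3.11, -0.16, -0.76, -1.43, -2.56, -2.07, 3.35, -0.12, -0.78, -1.52, -2.97, -2.4]

```text
t: 24.8
tcp_pos: [598.2, 84.2, 309.3]
eef_rot: [0.03, 0.888, -0.138, 0.438]
force: [0.4, -0.2, -0.4]
gripper_width: 0.133
finger_force: 40.3
```

Emit:
play_rows:
  steps: [0.18, 0.04, 0.0, -0.06, -0.44, -0.31, 0.31, 0.09, 0.02, -0.1, -0.89, -0.62, 0.38, 0.13, 0.05, -0.11, -1.35, -0.94, 0.39, 0.17, 0.08, -0.1, -1.8, -1.25, 0.35, 0.21, 0.12, -0.06, -2.27, -1.57, 0.25, 0.24, 0.17, 0.0, -2.73, -1.89, 0.1, 0.25, 0.21, 0.09, -3.19, -2.22, -0.1, 0.26, 0.26, 0.2, -3.65, -2.54]

```text
t: 25.8
tcp_pos: [592.8, 97.3, 322.3]
eef_rot: [0.225, 0.732, -0.188, 0.615]
force: [0.2, 0.7, -1.0]
gripper_width: 0.137
finger_force: 40.3
```

Emit:
play_rows:
  steps: [0.01, 0.01, -0.18, 0, 0, 0, 0.02, 0.02, -0.37, 0, 0, 0, 0.03, 0.02, -0.55, 0, 0, 0, 0.03, 0.03, -0.72, 0, 0, 0, 0.03, 0.02, -0.9, 0, 0, 0, 0.02, 0.02, -1.07, 0, 0, 0, 0.01, 0.01, -1.24, 0, 0, 0, 0, 0, -1.4, 0, 0, 0]

```text
t: 26.8
tcp_pos: [593.1, 97.2, 251.5]
eef_rot: [0.224, 0.733, -0.188, 0.614]
force: [0.2, 0.3, 0.1]
gripper_width: 0.135
finger_force: 40.3
```

```bash
cat >> plan.py <<'E'
def view2(P,name,l=129,back=2,b=10):
    s=st();M=R.from_quat(s["eef_rot"]).as_matrix();h=np.cos(np.radians(b))*M[:,0]+np.sin(np.radians(b))*M[:,2]
    e=s["tcp_pos"]+l*h-back*(M[:,2]*np.cos(np.radians(b))-M[:,0]*np.sin(np.radians(b)));print("handle dir",h.round(3),"end",e.round(1))
    ims=[]
    for n in("scene","side"):
        c=capture(n);u=proj(c,P);x,y=int(u[0])-45,int(u[1])-65;q=np.array(proj(c,e));m=np.array(proj(c,P))
        print(n,"end crop px",((q-[x,y])*4).round(0),"mouth crop px",((m-[x,y])*4).round(0))
        ims.append(cv2.resize(c["pixels"][y:y+130,x:x+90],None,fx=4,fy=4,interpolation=cv2.INTER_CUBIC))
    cv2.imwrite(f"pics/{name}.png",np.hstack(ims)[:,:,::-1])
E
python3 -c "
from plan import *
view2((591,98,93),'p8')"
```

```text
t 26.8 tcp [593.1  97.2 251.5] j [ 0.66   0.296 -0.961 -0.741 -1.21   0.488] F [0.2 0.3 0.1] ff 40.3 w 11.5
x [-0.145  0.097 -0.985] y [ 0.559  0.829 -0.   ] z [ 0.816 -0.55  -0.174]
handle dir [-0.001  0.    -1.   ] end [591.3  98.4 122.5]
scene end crop px [183. 229.] mouth crop px [182. 264.]
side end crop px [180. 222.] mouth crop px [180. 261.]
```

View pics/p8.png

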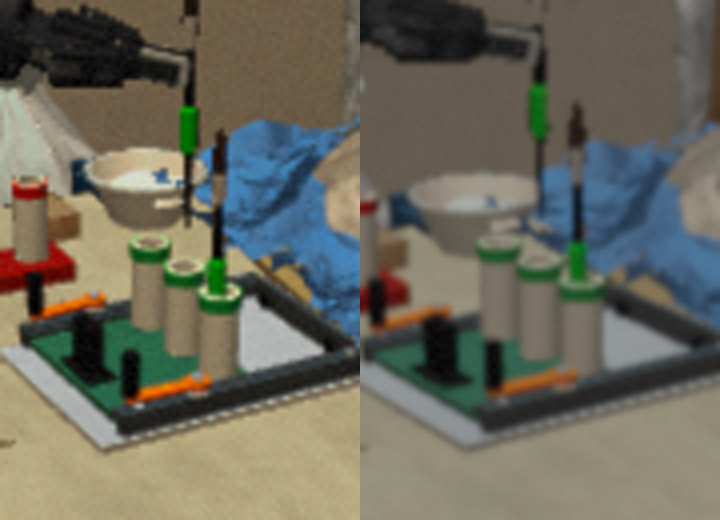

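Tube_2's mouth is at crop (185,266) with the handle end right above it at (187,226). Lowering and releasing.

Emit:
play_rows:
  steps: [0, 0, -0.2, 0, 0, 0, 0, 0, -0.4, 0, 0, 0, 0, 0, -0.6, 0, 0, 0, 0, 0, -0.8, 0, 0, 0, 0, 0, -1.0, 0, 0, 0, 0, 0, -1.15, 0, 0, 0, 0, 0, -1.3, 0, 0, 0, 0, 0, -1.4, 0, 0, 0]

```text
t: 27.9
tcp_pos: [593.3, 97.4, 181.7]
eef_rot: [0.224, 0.733, -0.188, 0.615]
force: [0.7, 2.1, 0.3]
gripper_width: 0.135
finger_force: 40.5
```

Emit:
play_rows:
  steps: [0, 0, -0.1, 0, 0, 0, 0, 0, -0.2, 0, 0, 0, 0, 0, -0.3, 0, 0, 0, 0, 0, -0.4, 0, 0, 0, 0, 0, -0.48, 0, 0, 0, 0, 0, -0.48, 0, 0, 0, 0, 0, -0.48, 0, 0, 0, 0, 0, -0.48, 0, 0, 0]

```text
t: 28.9
tcp_pos: [593.1, 97.2, 158.0]
eef_rot: [0.224, 0.733, -0.188, 0.614]
force: [-0.8, 3.1, -1.6]
gripper_width: 0.135
finger_force: 40.5
```

Emit:
play_rows:
  steps: [0, 0, 0, 0, 0, 0, 0, 0, 0, 0, 0, 0, 0, 0, 0, 0, 0, 0, 0, 0, 0, 0, 0, 0, 0, 0, 0, 0, 0, 0, -0.16, 0.11, 0.04, 0, 0, 0, -0.4, 0.27, 0.08, 0, 0, 0, -0.8, 0.54, 0.16, 0, 0, 0]
  grip: 30

```text
t: 29.9
tcp_pos: [552.7, 123.9, 165.6]
eef_rot: [0.224, 0.733, -0.188, 0.614]
force: [-0.7, -0.5, -1.0]
gripper_width: 0.349
finger_force: 0.0
```

```bash
python3 - <<'E'
from plan import *
st()
c=capture("scene")
for nm,lo,hi in(("g",(52,190,110),(68,255,255)),("r",(0,200,110),(5,255,255))):
    for ce,a,m in blobs(c,lo,hi,12): print(nm,ce.round(1),a,onz(c,ce,6.5).round(0)[:2])
yaw=-4.5
g0=goal((501.3,-215.7,110),pickM(-5),[-.4,.2,-.2,1.2,0,2.9])
w1=goal((430,90,350),tl(np.radians(12),np.radians(60)),[.2,0,-.5,.6,0,0])
s=sense();M=R.from_quat(s["eef_rot"]).as_matrix()
up=goal(s["tcp_pos"]+[-60,40,150],M,s["joint_positions"])
mid=goal((440,-60,300),tl(np.radians(-8),np.radians(80))@Rz(-np.pi/2),[-.1,0,-.4,1,0,1.6])
jplan([up,mid,g0],[8,16,16])
E
```

```text
t 29.9 tcp [552.7 123.9 165.6] j [ 0.77   0.478 -1.023 -0.789 -1.301  0.693] F [-0.7 -0.5 -1. ] ff 0.0 w 29.8
x [-0.145  0.097 -0.985] y [ 0.56   0.829 -0.001] z [ 0.816 -0.551 -0.174]
g [311.8 207.3] 14 [699. 313.]
g [320.2 213.6] 17 [700. 249.]
g [387.5 319.5] 66 [ 552. -369.]
r [257.  196.5] 15 [556. 502.]
r [265.6 212.8] 141 [527. 340.]
r [237.6 230.9] 78 [390. 243.]
r [450.8 278.2] 431 [ 818. -298.]
r [487.6 275.9] 22 [ 922. -337.]
r [353.5 288.5] 56 [ 550. -219.]
r [451.7 335.7] 261 [ 647. -487.]
goal [-0.44  0.23 -0.37  0.81  0.06  2.79] err 0.0000
goal [ 0.2  -0.32 -0.39  0.98  0.   -0.  ] err 0.0000
goal [ 0.95  0.15 -0.62  0.63 -1.39  1.39] err 0.0000
goal [-0.13 -0.05 -0.18  1.26 -0.   -1.57] err 0.0000
call 0 tcp [[549, 136, 172], [532, 160, 213], [503, 167, 286]]
[-0.04, 0.23, 0.12, 0.04, 0.05, -0.01, -0.13, 0.42, 0.32, 0.06, 0.08, -0.03, -0.24, 0.58, 0.59, 0.07, 0.1, -0.04, -0.37, 0.7, 0.94, 0.08, 0.11, -0.05, -0.54, 0.79, 1.36, 0.07, 0.1, -0.05, -0.74, 0.84, 1.84, 0.05, 0.08, -0.04, -0.96, 0.84, 2.39, 0.03, 0.05, -0.03, -1.2, 0.8, 3.0, -0.0, -0.0, 0.0]
call 1 tcp [[501
[... 815 characters left out ...]
5, -2.05, 0.3, -0.35, -0.45, 0.72, -0.09, -4.11, 0.43, -0.53, -0.68, 1.08, -0.14, -6.16, 0.56, -0.72, -0.91, 1.44, -0.18, -8.22, 0.67, -0.91, -1.14, 1.8, -0.22, -10.27, 0.77, -1.1, -1.38, 2.16, -0.27, -12.33, 0.87, -1.29, -1.61, 2.51, -0.31, -14.38, 0.95, -1.49, -1.85, 2.87, -0.36, -16.44]
call 4 tcp [[491, -145, 195], [499, -175, 159], [501, -206, 122]]
[0.07, -0.2, -0.24, 0.36, -0.04, -2.05, 0.13, -0.4, -0.48, 0.72, -0.08, -4.11, 0.18, -0.61, -0.72, 1.08, -0.12, -6.16, 0.22, -0.81, -0.97, 1.44, -0.16, -8.22, 0.25, -1.01, -1.21, 1.8, -0.2, -10.27, 0.27, -1.22, -1.46, 2.16, -0.23, -12.33, 0.28, -1.42, -1.7, 2.52, -0.27, -14.38, 0.28, -1.62, -1.95, 2.88, -0.3, -16.44]
max mm 32.8 max deg 16.7
```

B is released in tube_2. Next is C.

```bash
cat > mv.py <<'E'
from plan import *
def away_to(pos,yaw,n=(8,24),seed=(-.5,.2,-.2,1.2,0,2.8),lift=(-60,40,150)):
    s=sense();M=R.from_quat(s["eef_rot"]).as_matrix()
    up=goal(s["tcp_pos"]+np.array(lift),M,s["joint_positions"])
    g0=goal(pos,pickM(yaw),seed);jplan([up,g0],n)
E
python3 -c "
from mv import *
away_to((501,-364,110),-10)"
```

```text
goal [ 0.95  0.15 -0.62  0.63 -1.39  1.39] err 0.0000
goal [-0.67  0.35 -0.19  0.87  0.08  2.65] err 0.0000
call 0 tcp [[549, 136, 172], [532, 160, 213], [503, 167, 286]]
[-0.04, 0.23, 0.12, 0.04, 0.05, -0.01, -0.13, 0.42, 0.32, 0.06, 0.08, -0.03, -0.24, 0.58, 0.59, 0.07, 0.1, -0.04, -0.37, 0.7, 0.94, 0.08, 0.11, -0.05, -0.54, 0.79, 1.36, 0.07, 0.1, -0.05, -0.74, 0.84, 1.84, 0.05, 0.08, -0.04, -0.96, 0.84, 2.39, 0.03, 0.05, -0.03, -1.2, 0.8, 3.0, -0.0, -0.0, 0.0]
call 1 tcp [[505, 142, 300], [535, 71, 253], [551, 0, 211]]
[0.27, -0.46, -0.32, 0.56, 0.13, -0.48, 0.5, -0.93, -0.64, 1.13, 0.23, -0.98, 0.7, -1.4, -0.95, 1.7, 0.3, -1.51, 0.87, -1.88, -1.26, 2.28, 0.33, -2.05, 1.01, -2.35, -1.55, 2.86, 0.34, -2.61, 1.12, -2.82, -1.84, 3.44, 0.31, -3.18, 1.2, -3.29, -2.11, 4.03, 0.24, -3.77, 1.25, -3.75, -2.37, 4.61, 0.15, -4.36]
call 2 tcp [[555, -46, 185], [555, -111, 153], [548, -174, 128]]
[0.03, -0.45, -0.25, 0.54, -0.09, -0.65, 0.05, -0.9, -0.48, 1.08, -0.2, -1.31, 0.05, -1.34, -0.7, 1.61, -0.33, -1.99, 0.03, -1.77, -0.9, 2.13, -0.49, -2.68, -0.0, -2.19, -1.08, 2.64, -0.66, -3.39, -0.05, -2.61, -1.25, 3.14, -0.85, -4.1, -0.1, -3.03, -1.39, 3.64, -1.06, -4.82, -0.17, -3.44, -1.52, 4.13, -1.29, -5.55]
call 3 tcp [[542, -215, 116], [528, -277, 107], [509, -342, 108]]
[-0.07, -0.41, -0.1, 0.46, -0.21, -0.76, -0.15, -0.82, -0.19, 0.92, -0.43, -1.52, -0.25, -1.23, -0.25, 1.36, -0.67, -2.29, -0.35, -1.65, -0.29, 1.8, -0.91, -3.07, -0.46, -2.07, -0.31, 2.23, -1.16, -3.85, -0.59, -2.5, -0.31, 2.66, -1.42, -4.63, -0.73, -2.94, -0.28, 3.09, -1.7, -5.4, -0.89, -3.38, -0.23, 3.51, -1.98, -6.18]
max mm 32.8 max deg 7.4
```

```bash
cat >> mv.py <<'E'
def away2(pos,yaw,n=(8,16,16),seed=(-.5,.2,-.2,1.2,0,2.8),lift=(-60,40,150)):
    s=sense();M=R.from_quat(s["eef_rot"]).as_matrix()
    up=goal(s["tcp_pos"]+np.array(lift),M,s["joint_positions"])
    mid=goal((430,0,330),tl(0,np.radians(60))@Rz(np.pi/2),[0,0,-.4,.9,0,1.6])
    g0=goal(pos,pickM(yaw),seed);jplan([up,mid,g0],n)
E
python3 -c "
from mv import *
away2((501,-364,110),-10)"
```

```text
goal [ 0.95  0.15 -0.62  0.63 -1.39  1.39] err 0.0000
goal [-0.   -0.33 -0.45  0.93  0.    1.57] err 0.0000
goal [-0.67  0.35 -0.19  0.87  0.08  2.65] err 0.0000
call 0 tcp [[549, 136, 172], [532, 160, 213], [503, 167, 286]]
[-0.04, 0.23, 0.12, 0.04, 0.05, -0.01, -0.13, 0.42, 0.32, 0.06, 0.08, -0.03, -0.24, 0.58, 0.59, 0.07, 0.1, -0.04, -0.37, 0.7, 0.94, 0.08, 0.11, -0.05, -0.54, 0.79, 1.36, 0.07, 0.1, -0.05, -0.74, 0.84, 1.84, 0.05, 0.08, -0.04, -0.96, 0.84, 2.39, 0.03, 0.05, -0.03, -1.2, 0.8, 3.0, -0.0, -0.0, 0.0]
call 1 tcp [[497, 141, 306], [500, 80, 282], [489, 37, 269]]
[0.11, -0.48, -0.2, 0.56, 0.35, -0.32, 0.18, -0.92, -0.38, 1.14, 0.66, -0.64, 0.2, -1.33, -0.55, 1.74, 0.94, -0.95, 0.18, -1.7, -0.69, 2.35, 1.19, -1.24, 0.14, -2.02, -0.8, 2.97, 1.4, -1.52, 0.06, -2.31, -0.88, 3.6, 1.59, -1.79, -0.03, -2.55, -0.94, 4.24, 1.74, -2.03, -0.14, -2.76, -0.95, 4.89, 1.86, -2.26]
call 2 tcp [[478, 18, 269], [458, 3, 284], [437, -1, 316]]
[-0.12, -0.17, 0.02, 0.64, 0.07, -0.26, -0.25, -0.3, 0.08, 1.27, 0.12, -0.52, -0.38, -0.41, 0.17, 1.9, 0.13, -0.76, -0.52, -0.48, 0.31, 2.53, 0.11, -
[... 233 characters left out ...]
 -0.34, -0.16, 0.27, 0.16, -0.7, 0.53, -0.7, -0.34, 0.54, 0.31, -1.41, 0.76, -1.09, -0.53, 0.81, 0.46, -2.13, 0.98, -1.49, -0.74, 1.08, 0.59, -2.85, 1.17, -1.91, -0.96, 1.34, 0.72, -3.58, 1.35, -2.35, -1.2, 1.61, 0.84, -4.31, 1.49, -2.81, -1.45, 1.87, 0.95, -5.04, 1.61, -3.28, -1.72, 2.12, 1.06, -5.78]
call 4 tcp [[515, -188, 230], [519, -263, 182], [508, -339, 129]]
[0.09, -0.48, -0.28, 0.24, 0.11, -0.75, 0.15, -0.98, -0.58, 0.48, 0.21, -1.5, 0.17, -1.48, -0.9, 0.72, 0.31, -2.25, 0.17, -1.98, -1.23, 0.95, 0.41, -3.01, 0.13, -2.49, -1.57, 1.18, 0.5, -3.77, 0.06, -3.0, -1.92, 1.4, 0.59, -4.53, -0.05, -3.5, -2.29, 1.63, 0.68, -5.3, -0.19, -4.0, -2.68, 1.85, 0.77, -6.07]
max mm 32.8 max deg 6.4
```

Emit:
play_rows:
  steps: [-0.04, 0.23, 0.12, 0.04, 0.05, -0.01, -0.13, 0.42, 0.32, 0.06, 0.08, -0.03, -0.24, 0.58, 0.59, 0.07, 0.1, -0.04, -0.37, 0.7, 0.94, 0.08, 0.11, -0.05, -0.54, 0.79, 1.36, 0.07, 0.1, -0.05, -0.74, 0.84, 1.84, 0.05, 0.08, -0.04, -0.96, 0.84, 2.39, 0.03, 0.05, -0.03, -1.2, 0.8, 3.0, 0, 0, 0]

```text
t: 30.95
tcp_pos: [492.9, 164.2, 316.6]
eef_rot: [0.224, 0.733, -0.188, 0.614]
force: [0.3, -0.8, -0.9]
gripper_width: 0.351
finger_force: 0.0
```

Emit:
play_rows:
  steps: [0.11, -0.48, -0.2, 0.56, 0.35, -0.32, 0.18, -0.92, -0.38, 1.14, 0.66, -0.64, 0.2, -1.33, -0.55, 1.74, 0.94, -0.95, 0.18, -1.7, -0.69, 2.35, 1.19, -1.24, 0.14, -2.02, -0.8, 2.97, 1.4, -1.52, 0.06, -2.31, -0.88, 3.6, 1.59, -1.79, -0.03, -2.55, -0.94, 4.24, 1.74, -2.03, -0.14, -2.76, -0.95, 4.89, 1.86, -2.26]
  grip: 40

```text
t: 31.95
tcp_pos: [486.3, 26.0, 268.2]
eef_rot: [0.5, 0.781, -0.051, 0.37]
force: [0.7, -0.7, -0.0]
gripper_width: 0.463
finger_force: 0.0
```

Emit:
play_rows:
  steps: [-0.12, -0.17, 0.02, 0.64, 0.07, -0.26, -0.25, -0.3, 0.08, 1.27, 0.12, -0.52, -0.38, -0.41, 0.17, 1.9, 0.13, -0.76, -0.52, -0.48, 0.31, 2.53, 0.11, -0.98, -0.66, -0.52, 0.48, 3.16, 0.06, -1.19, -0.8, -0.55, 0.69, 3.78, -0.02, -1.38, -0.94, -0.55, 0.94, 4.39, -0.13, -1.55, -1.08, -0.53, 1.23, 4.99, -0.26, -1.7]

```text
t: 32.95
tcp_pos: [432.3, -0.4, 330.4]
eef_rot: [0.684, 0.682, 0.185, 0.183]
force: [0.4, -0.3, -1.0]
gripper_width: 0.468
finger_force: 0.0
```

Emit:
play_rows:
  steps: [0.27, -0.34, -0.16, 0.27, 0.16, -0.7, 0.53, -0.7, -0.34, 0.54, 0.31, -1.41, 0.76, -1.09, -0.53, 0.81, 0.46, -2.13, 0.98, -1.49, -0.74, 1.08, 0.59, -2.85, 1.17, -1.91, -0.96, 1.34, 0.72, -3.58, 1.35, -2.35, -1.2, 1.61, 0.84, -4.31, 1.49, -2.81, -1.45, 1.87, 0.95, -5.04, 1.61, -3.28, -1.72, 2.12, 1.06, -5.78]

```text
t: 33.95
tcp_pos: [513.3, -165.3, 243.4]
eef_rot: [0.926, 0.337, 0.143, 0.091]
force: [0.1, -0.2, -0.0]
gripper_width: 0.465
finger_force: 0.0
```

Emit:
play_rows:
  steps: [0.09, -0.48, -0.28, 0.24, 0.11, -0.75, 0.15, -0.98, -0.58, 0.48, 0.21, -1.5, 0.17, -1.48, -0.9, 0.72, 0.31, -2.25, 0.17, -1.98, -1.23, 0.95, 0.41, -3.01, 0.13, -2.49, -1.57, 1.18, 0.5, -3.77, 0.06, -3.0, -1.92, 1.4, 0.59, -4.53, -0.05, -3.5, -2.29, 1.63, 0.68, -5.3, -0.19, -4.0, -2.68, 1.85, 0.77, -6.07]

```text
t: 34.95
tcp_pos: [503.3, -365.5, 109.0]
eef_rot: [0.992, -0.089, 0.086, 0.007]
force: [-0.2, 0.7, -0.9]
gripper_width: 0.467
finger_force: 0.0
```

```bash
python3 - <<'E'
from plan import *
st();look(save_="w9")
E
```

```text
t 35.0 tcp [ 503.3 -365.5  109. ] j [-0.669  0.359 -0.182  0.877  0.082  2.658] F [-0.2  0.7 -0.9] ff 0.0 w 39.9
x [ 0.969 -0.176  0.173] y [-0.178 -0.984 -0.001] z [ 0.17  -0.03  -0.985]
g [318. 201.] 607 S [ 549.5 -373.2] yaw -10.6 L 37.6 grip-26 [ 502.4 -364.3]
r [125. 237.] 472 S [ 549.7 -222.5] yaw -4.3 L 36.9 grip-26 [ 501.9 -218.9]
```

Emit:
play_rows:
  steps: [-0.02, 0.02, -0.4, 0, 0, 0, -0.02, 0.02, -0.8, 0, 0, 0, -0.02, 0.02, -1.2, 0, 0, 0, -0.02, 0.02, -1.5, 0, 0, 0, -0.02, 0.02, -1.75, 0, 0, 0, -0.02, 0.02, -1.9, 0, 0, 0, -0.02, 0.02, -2.0, 0, 0, 0, -0.02, 0.02, -2.06, 0, 0, 0]

```text
t: 36.0
tcp_pos: [502.3, -363.4, 7.1]
eef_rot: [0.992, -0.088, 0.086, 0.008]
force: [-0.4, -0.1, 0.2]
gripper_width: 0.464
finger_force: 0.0
```

Emit:
play_rows:
  steps: [0, 0, 0, 0, 0, 0, 0, 0, 0, 0, 0, 0, 0, 0, 0, 0, 0, 0, 0, 0, 0, 0, 0, 0, 0, 0, 0, 0, 0, 0, 0, 0, 0, 0, 0, 0, 0, 0, 0, 0, 0, 0, 0, 0, 0, 0, 0, 0]
  grip: 0

```text
t: 37.0
tcp_pos: [502.4, -363.5, 7.5]
eef_rot: [0.992, -0.088, 0.086, 0.008]
force: [-0.3, 0.2, 5.0]
gripper_width: 0.134
finger_force: 40.9
```

Emit:
play_rows:
  steps: [0, 0, 0.2, 0, 0, 0, 0, 0, 0.6, 0, 0, 0, 0, 0, 1.2, 0, 0, 0, 0, 0, 1.8, 0, 0, 0, 0, 0, 2.5, 0, 0, 0, 0, 0, 3.2, 0, 0, 0, 0, 0, 4, 0, 0, 0, 0, 0, 4.8, 0, 0, 0]

```text
t: 38.0
tcp_pos: [501.8, -363.0, 248.7]
eef_rot: [0.992, -0.088, 0.086, 0.007]
force: [0.7, -0.7, 0.1]
gripper_width: 0.129
finger_force: 40.2
```

```bash
cat >> mv.py <<'E'
def toplace(t,d=43,seed=(.75,.4,-.9,-.9,-1.2,.4),n=(24,16,8)):
    az=np.degrees(np.arctan2(t[1],t[0]))-d
    M=tl(np.radians(az),np.radians(10));g=goal(tcpfor((*t,125),M,129,2),M,seed);goal(tcpfor((*t,28),M,129,2),M,g)
    w1=goal((430,90,350),tl(np.radians(12),np.radians(60)),[.2,0,-.5,.6,0,0])
    w2=goal(tcpfor((*t,195),M,129,2),M,g);jplan([w1,w2,g],n)
E
python3 -c "
from mv import *
st();toplace((588,153))"
```

```text
t 38.0 tcp [ 501.8 -363.   248.7] j [-0.667  0.28   0.073  1.211  0.081  2.658] F [ 0.7 -0.7  0.1] ff 40.2 w 11.0
x [ 0.97  -0.173  0.172] y [-0.176 -0.984 -0.   ] z [ 0.169 -0.03  -0.985]
goal [ 0.74  0.3  -0.95 -0.76 -1.19  0.46] err 0.0000
goal [ 0.74  0.58 -1.05 -1.14 -1.19  0.46] err 0.0000
goal [ 0.2  -0.32 -0.39  0.98  0.   -0.  ] err 0.0000
goal [ 0.74  0.14 -0.86 -0.51 -1.19  0.46] err 0.0000
call 0 tcp [[509, -341, 256], [523, -276, 275], [529, -212, 293]]
[0.14, 0.43, 0.14, -0.22, -0.05, 1.04, 0.25, 0.87, 0.28, -0.46, -0.1, 2.07, 0.35, 1.3, 0.41, -0.69, -0.14, 3.11, 0.43, 1.73, 0.53, -0.94, -0.18, 4.14, 0.49, 2.16, 0.66, -1.19, -0.23, 5.17, 0.52, 2.59, 0.77, -1.45, -0.27, 6.19, 0.54, 3.02, 0.89, -1.72, -0.31, 7.21, 0.55, 3.44, 0.99, -2.0, -0.34, 8.23]
call 1 tcp [[528, -170, 303], [521, -109, 317], [506, -52, 329]]
[-0.02, 0.42, 0.1, -0.28, -0.06, 1.01, -0.05, 0.83, 0.2, -0.57, -0.12, 2.03, -0.1, 1.23, 0.29, -0.87, -0.18, 3.03, -0.17, 1.63, 0.38, -1.18, -0.25, 4.04, -0.25, 2.02, 0.46, -1.5, -0.32, 5.03, -0.34, 2.4, 0.54, -1.83, -0.4, 6.03, -0.46, 2.77, 0.61, -2.17, -0.48, 
[... 827 characters left out ...]
17, 136, 316], [600, 149, 322]]
[0.18, 0.12, 0.0, -0.04, -0.44, -0.27, 0.3, 0.24, 0.02, -0.05, -0.89, -0.54, 0.36, 0.36, 0.04, -0.03, -1.34, -0.81, 0.36, 0.47, 0.08, 0.02, -1.8, -1.08, 0.31, 0.58, 0.12, 0.09, -2.25, -1.36, 0.2, 0.67, 0.16, 0.19, -2.7, -1.65, 0.03, 0.74, 0.2, 0.32, -3.15, -1.93, -0.18, 0.79, 0.24, 0.47, -3.59, -2.23]
call 5 tcp [[590, 153, 315], [591, 153, 288], [590, 153, 262]]
[0.01, 0.01, -0.18, 0.0, 0.0, -0.0, 0.02, 0.02, -0.37, 0.0, 0.0, -0.0, 0.03, 0.03, -0.55, 0.0, 0.0, -0.0, 0.03, 0.03, -0.72, 0.0, 0.0, -0.0, 0.03, 0.03, -0.9, 0.0, 0.0, -0.0, 0.02, 0.02, -1.07, 0.0, 0.0, -0.0, 0.01, 0.01, -1.24, 0.0, 0.0, -0.0, -0.0, -0.0, -1.4, 0.0, 0.0, -0.0]
max mm 30.6 max deg 8.5
```

```bash
cat >> mv.py <<'E'
def toplace2(t,off,w1p=(410,150,370),d=43,hz=235,seed=(.75,.2,-.9,-.7,-1.2,.4),n=(24,16,8),h0=125):
    az=np.degrees(np.arctan2(t[1],t[0]))-d
    M=tl(np.radians(az),np.radians(10));g=goal(tcpfor((*t,h0),M,129,2),M,seed);goal(tcpfor((*t,28),M,129,2),M,g)
    w1=goal(w1p,tl(np.arctan2(w1p[1],w1p[0]),np.radians(60)),[.2,0,-.5,.6,0,0])
    w2=goal(tcpfor((t[0]+off[0],t[1]+off[1],hz),M,129,2),M,g);jplan([w1,w2,g],n)
    s=sense()["joint_positions"]
    for a,b in((w1,w2),(w2,g)):
        for f in np.linspace(.3,1,5):
            P,Q=fk(a+(b-a)*f,p);h=np.cos(.1745)*Q[:,0]+np.sin(.1745)*Q[:,2];print("tcp",P.round(0),"end",(P+129*h).round(0))
E
python3 -c "
from mv import *
toplace2((588,153),(0,15))"
```

```text
goal [ 0.74  0.3  -0.95 -0.76 -1.19  0.46] err 0.0000
goal [ 0.74  0.58 -1.05 -1.14 -1.19  0.46] err 0.0000
goal [ 0.35 -0.32 -0.34  1.03  0.   -0.  ] err 0.0000
goal [ 0.76  0.08 -0.76 -0.32 -1.22  0.5 ] err 0.0000
call 0 tcp [[511, -338, 257], [530, -264, 279], [537, -189, 299]]
[0.18, 0.49, 0.16, -0.22, -0.05, 1.08, 0.33, 0.99, 0.31, -0.46, -0.1, 2.16, 0.46, 1.49, 0.46, -0.69, -0.15, 3.23, 0.56, 1.99, 0.6, -0.94, -0.19, 4.31, 0.63, 2.48, 0.74, -1.19, -0.24, 5.38, 0.68, 2.98, 0.88, -1.45, -0.29, 6.44, 0.71, 3.47, 1.01, -1.72, -0.34, 7.51, 0.71, 3.96, 1.13, -2.0, -0.39, 8.57]
call 1 tcp [[536, -141, 311], [527, -71, 328], [508, -6, 342]]
[-0.02, 0.48, 0.12, -0.28, -0.07, 1.06, -0.06, 0.95, 0.23, -0.57, -0.15, 2.11, -0.13, 1.42, 0.34, -0.86, -0.23, 3.16, -0.21, 1.88, 0.45, -1.17, -0.32, 4.2, -0.32, 2.32, 0.55, -1.48, -0.41, 5.24, -0.45, 2.75, 0.64, -1.81, -0.51, 6.28, -0.59, 3.18, 0.73, -2.14, -0.62, 7.31, -0.75, 3.58, 0.81, -2.49, -0.73, 8.33]
call 2 tcp [[491, 34, 350], [460, 88, 360], [423, 136, 368]]
[-0.18, 0.39, 0.08, -0.33, -0.14, 1.02, -0.37, 0.77, 0.15, -0.67, -0.3, 2.04, -0
[... 1065 characters left out ...]
0, -0.0, 0.06, -0.02, -0.6, 0.0, 0.0, -0.0, 0.08, -0.04, -0.89, 0.0, 0.0, -0.0, 0.08, -0.08, -1.17, 0.0, 0.0, -0.0, 0.07, -0.12, -1.45, 0.0, 0.0, -0.0, 0.06, -0.17, -1.71, 0.0, 0.0, -0.0, 0.03, -0.23, -1.96, 0.0, 0.0, -0.0, 0.0, -0.3, -2.2, 0.0, 0.0, -0.0]
max mm 30.0 max deg 8.8
tcp [531. 150. 346.] end [456. 122. 245.]
tcp [578. 156. 344.] end [516. 133. 233.]
tcp [603. 162. 349.] end [559. 146. 229.]
tcp [607. 167. 357.] end [584. 159. 230.]
tcp [590. 167. 364.] end [590. 167. 235.]
tcp [593. 166. 328.] end [593. 166. 199.]
tcp [594. 164. 308.] end [594. 164. 179.]
tcp [593. 161. 289.] end [593. 161. 160.]
tcp [592. 157. 271.] end [592. 157. 142.]
tcp [590. 152. 254.] end [590. 152. 125.]
```

Emit:
play_rows:
  steps: [0.18, 0.49, 0.16, -0.22, -0.05, 1.08, 0.33, 0.99, 0.31, -0.46, -0.1, 2.16, 0.46, 1.49, 0.46, -0.69, -0.15, 3.23, 0.56, 1.99, 0.6, -0.94, -0.19, 4.31, 0.63, 2.48, 0.74, -1.19, -0.24, 5.38, 0.68, 2.98, 0.88, -1.45, -0.29, 6.44, 0.71, 3.47, 1.01, -1.72, -0.34, 7.51, 0.71, 3.96, 1.13, -2.0, -0.39, 8.57]

```text
t: 39.0
tcp_pos: [537.3, -164.3, 304.0]
eef_rot: [0.855, 0.499, 0.111, 0.086]
force: [-0.4, -0.3, -0.5]
gripper_width: 0.138
finger_force: 40.2
```

Emit:
play_rows:
  steps: [-0.02, 0.48, 0.12, -0.28, -0.07, 1.06, -0.06, 0.95, 0.23, -0.57, -0.15, 2.11, -0.13, 1.42, 0.34, -0.86, -0.23, 3.16, -0.21, 1.88, 0.45, -1.17, -0.32, 4.2, -0.32, 2.32, 0.55, -1.48, -0.41, 5.24, -0.45, 2.75, 0.64, -1.81, -0.51, 6.28, -0.59, 3.18, 0.73, -2.14, -0.62, 7.31, -0.75, 3.58, 0.81, -2.49, -0.73, 8.33]

```text
t: 40.0
tcp_pos: [499.4, 14.4, 344.5]
eef_rot: [0.41, 0.89, 0.098, 0.173]
force: [0.1, -0.3, -0.7]
gripper_width: 0.134
finger_force: 40.2
```

Emit:
play_rows:
  steps: [-0.18, 0.39, 0.08, -0.33, -0.14, 1.02, -0.37, 0.77, 0.15, -0.67, -0.3, 2.04, -0.58, 1.14, 0.22, -1.01, -0.46, 3.05, -0.8, 1.49, 0.28, -1.37, -0.64, 4.05, -1.03, 1.82, 0.34, -1.73, -0.83, 5.05, -1.28, 2.14, 0.39, -2.09, -1.03, 6.04, -1.53, 2.43, 0.44, -2.47, -1.25, 7.02, -1.8, 2.72, 0.48, -2.85, -1.48, 7.99]

```text
t: 41.0
tcp_pos: [409.2, 150.0, 368.4]
eef_rot: [-0.171, 0.951, 0.045, 0.255]
force: [0.6, 0.0, -0.3]
gripper_width: 0.135
finger_force: 40.2
```

Emit:
play_rows:
  steps: [0.58, -0.03, -0.16, -0.24, -0.35, -0.29, 1.12, -0.04, -0.28, -0.46, -0.72, -0.58, 1.63, -0.04, -0.38, -0.64, -1.1, -0.89, 2.09, -0.02, -0.45, -0.8, -1.49, -1.21, 2.5, 0.01, -0.49, -0.92, -1.9, -1.53, 2.87, 0.04, -0.52, -1.01, -2.3, -1.87, 3.19, 0.09, -0.52, -1.08, -2.72, -2.21, 3.45, 0.13, -0.5, -1.12, -3.14, -2.57]

```text
t: 42.0
tcp_pos: [582.7, 156.1, 343.2]
eef_rot: [-0.022, 0.888, -0.112, 0.445]
force: [-0.1, -0.5, -0.2]
gripper_width: 0.129
finger_force: 40.2
```

Emit:
play_rows:
  steps: [0.21, 0.05, 0.03, -0.01, -0.45, -0.33, 0.36, 0.09, 0.07, 0.0, -0.9, -0.66, 0.46, 0.13, 0.12, 0.04, -1.35, -0.99, 0.5, 0.17, 0.17, 0.11, -1.81, -1.33, 0.49, 0.2, 0.23, 0.19, -2.26, -1.66, 0.43, 0.21, 0.28, 0.3, -2.72, -2.0, 0.31, 0.22, 0.34, 0.43, -3.17, -2.35, 0.15, 0.21, 0.38, 0.58, -3.62, -2.69]

```text
t: 43.0
tcp_pos: [589.8, 166.8, 362.4]
eef_rot: [0.189, 0.742, -0.158, 0.624]
force: [0.6, 0.1, -0.6]
gripper_width: 0.136
finger_force: 40.2
```

Emit:
play_rows:
  steps: [0.04, 0, -0.31, 0, 0, 0, 0.06, -0.02, -0.6, 0, 0, 0, 0.08, -0.04, -0.89, 0, 0, 0, 0.08, -0.08, -1.17, 0, 0, 0, 0.07, -0.12, -1.45, 0, 0, 0, 0.06, -0.17, -1.71, 0, 0, 0, 0.03, -0.23, -1.96, 0, 0, 0, 0, -0.3, -2.2, 0, 0, 0]

```text
t: 44.0
tcp_pos: [590.2, 151.8, 251.9]
eef_rot: [0.188, 0.742, -0.158, 0.623]
force: [0.7, 0.7, -1.0]
gripper_width: 0.136
finger_force: 40.3
```

```bash
python3 -c "
from plan import *
view2((588,153,93),'p10')"
```

```text
t 44.0 tcp [590.2 151.8 251.9] j [ 0.739  0.308 -0.958 -0.775 -1.195  0.46 ] F [ 0.7  0.7 -1. ] ff 40.3 w 11.7
x [-0.152  0.082 -0.985] y [ 0.476  0.879 -0.001] z [ 0.866 -0.469 -0.173]
handle dir [ 0.    -0.001 -1.   ] end [588.4 152.6 122.9]
scene end crop px [185. 229.] mouth crop px [184. 264.]
side end crop px [183. 224.] mouth crop px [183. 263.]
```

View pics/p10.png

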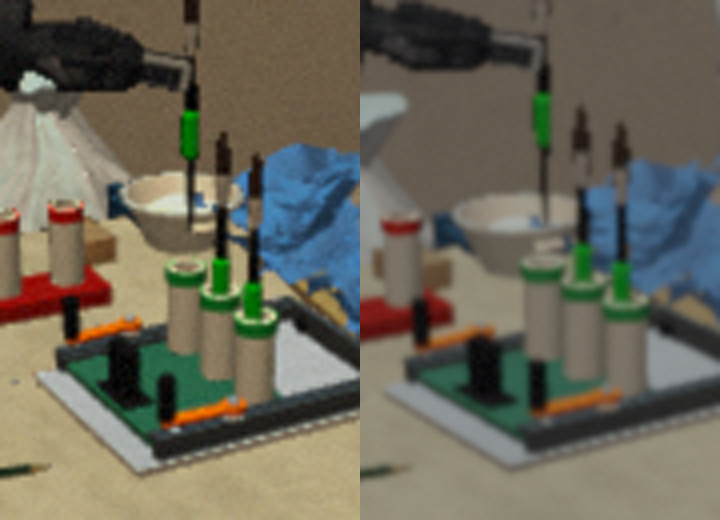

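The end is at scene crop (191,228), above tube_1's mouth at (187,266). Lowering and releasing.

Emit:
play_rows:
  steps: [0, 0, -0.2, 0, 0, 0, 0, 0, -0.4, 0, 0, 0, 0, 0, -0.6, 0, 0, 0, 0, 0, -0.8, 0, 0, 0, 0, 0, -1.0, 0, 0, 0, 0, 0, -1.15, 0, 0, 0, 0, 0, -1.3, 0, 0, 0, 0, 0, -1.4, 0, 0, 0]

```text
t: 45.1
tcp_pos: [591.7, 154.0, 184.3]
eef_rot: [0.19, 0.741, -0.155, 0.625]
force: [2.0, 5.5, 4.3]
gripper_width: 0.131
finger_force: 45.3
```

Emit:
play_rows:
  steps: [0, 0, -0.1, 0, 0, 0, 0, 0, -0.2, 0, 0, 0, 0, 0, -0.3, 0, 0, 0, 0, 0, -0.4, 0, 0, 0, 0, 0, -0.48, 0, 0, 0, 0, 0, -0.48, 0, 0, 0, 0, 0, -0.48, 0, 0, 0, 0, 0, -0.48, 0, 0, 0]

```text
t: 46.1
tcp_pos: [592.0, 153.9, 162.0]
eef_rot: [0.191, 0.74, -0.155, 0.626]
force: [0.1, 4.3, 19.2]
gripper_width: 0.133
finger_force: 44.7
```

Emit:
play_rows:
  steps: [0, 0, 0, 0, 0, 0, 0, 0, 0, 0, 0, 0, 0, 0, 0, 0, 0, 0, 0, 0, 0, 0, 0, 0, 0, 0, 0, 0, 0, 0, -0.17, 0.09, 0.04, 0, 0, 0, -0.43, 0.23, 0.08, 0, 0, 0, -0.86, 0.46, 0.16, 0, 0, 0]
  grip: 30

```text
t: 47.1
tcp_pos: [546.7, 174.4, 165.5]
eef_rot: [0.188, 0.742, -0.159, 0.623]
force: [-0.5, 0.1, -1.3]
gripper_width: 0.349
finger_force: 0.0
```

```bash
python3 - <<'E'
from mv import *
st();c=capture("scene")
for nm,lo,hi in(("g",(52,190,110),(68,255,255)),("r",(0,215,130),(5,255,255))):
    for ce,a,m in blobs(c,lo,hi,12): print(nm,ce.round(1),a,onz(c,ce,6.5).round(0)[:2])
away2((502,-218.5,110),-4.5)
E
```

```text
t 47.1 tcp [546.7 174.4 165.5] j [ 0.848  0.495 -1.028 -0.856 -1.287  0.645] F [-0.5  0.1 -1.3] ff 0.0 w 29.8
x [-0.153  0.081 -0.985] y [ 0.477  0.879 -0.002] z [ 0.865 -0.47  -0.173]
g [313.6 199.8] 16 [739. 376.]
g [329.9 211.2] 16 [742. 253.]
r [265.6 212.8] 114 [527. 340.]
r [237.7 231. ] 65 [390. 243.]
r [353.6 288.4] 53 [ 550. -218.]
r [450.4 337.8] 28 [ 639. -491.]
goal [ 1.02  0.14 -0.63  0.51 -1.39  1.28] err 0.0000
goal [-0.   -0.33 -0.45  0.93  0.    1.57] err 0.0000
goal [-0.45  0.24 -0.36  0.81  0.06  2.78] err 0.0000
call 0 tcp [[542, 187, 173], [525, 211, 215], [497, 217, 287]]
[-0.05, 0.23, 0.14, 0.03, 0.05, -0.01, -0.14, 0.42, 0.35, 0.05, 0.08, -0.03, -0.25, 0.59, 0.63, 0.06, 0.1, -0.04, -0.39, 0.71, 0.98, 0.06, 0.11, -0.05, -0.56, 0.8, 1.39, 0.06, 0.1, -0.05, -0.75, 0.85, 1.87, 0.04, 0.08, -0.04, -0.96, 0.85, 2.41, 0.02, 0.05, -0.02, -1.2, 0.8, 3.0, 0.0, -0.0, 0.0]
call 1 tcp [[495, 190, 307], [509, 122, 285], [503, 68, 274]]
[0.2, -0.5, -0.18, 0.53, 0.38, -0.31, 0.35, -0.97, -0.35, 1.08, 0.72, -0.61, 0.44, -1.43, -0.5, 1.65, 1.03, -0.91, 0.48, -1.85, -0.62, 2.23, 
[... 601 characters left out ...]
 -0.22, -0.21, 0.29, 0.16, -0.66, 0.38, -0.45, -0.43, 0.58, 0.31, -1.32, 0.55, -0.69, -0.66, 0.86, 0.46, -1.99, 0.71, -0.95, -0.9, 1.13, 0.6, -2.67, 0.86, -1.2, -1.15, 1.4, 0.73, -3.35, 0.99, -1.47, -1.41, 1.67, 0.86, -4.03, 1.11, -1.75, -1.67, 1.93, 0.98, -4.73, 1.22, -2.03, -1.94, 2.18, 1.1, -5.42]
call 4 tcp [[495, -116, 219], [503, -160, 174], [504, -204, 127]]
[0.09, -0.29, -0.28, 0.24, 0.13, -0.7, 0.16, -0.58, -0.57, 0.47, 0.25, -1.41, 0.21, -0.87, -0.87, 0.7, 0.37, -2.12, 0.25, -1.16, -1.17, 0.92, 0.49, -2.83, 0.27, -1.46, -1.48, 1.13, 0.61, -3.55, 0.27, -1.76, -1.8, 1.33, 0.73, -4.27, 0.26, -2.05, -2.13, 1.53, 0.85, -5.0, 0.22, -2.34, -2.46, 1.72, 0.96, -5.72]
max mm 31.9 max deg 6.1
```

The insertion force (19 N) and the shifted sleeve pixels look wrong, so I'll look before moving on.

```bash
python3 - <<'E'
from h import *
ims=[]
for n in("scene","side"):
    c=capture(n);u=proj(c,(590,100,110));x,y=int(u[0])-50,int(u[1])-60
    print(n,x,y);ims.append(cv2.resize(c["pixels"][y:y+120,x:x+100],None,fx=4,fy=4,interpolation=cv2.INTER_CUBIC))
cv2.imwrite("pics/p11.png",np.hstack(ims)[:,:,::-1])
E
```

```text
scene 262 146
side 245 153
```

View pics/p11.png

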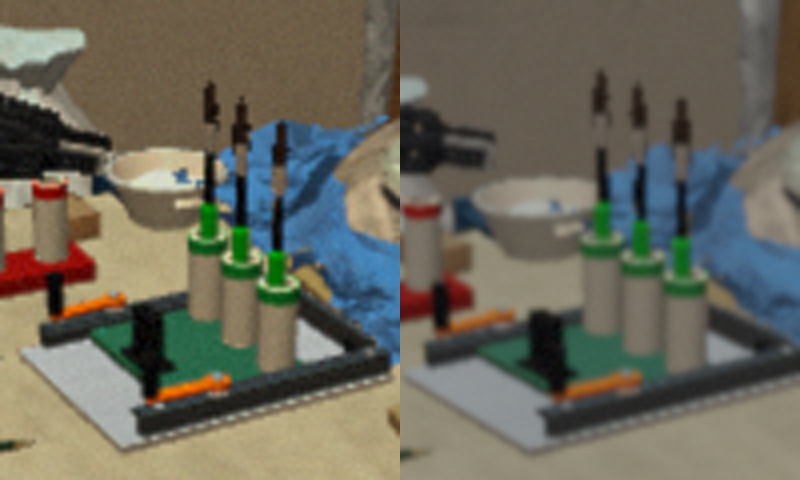

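All three green brushes stand in their tubes. The insertion nudged the carrier about 25 mm along its slide, but it isn't home, so that does no harm. Now the red brush.

Emit:
play_rows:
  steps: [-0.05, 0.23, 0.14, 0.03, 0.05, -0.01, -0.14, 0.42, 0.35, 0.05, 0.08, -0.03, -0.25, 0.59, 0.63, 0.06, 0.1, -0.04, -0.39, 0.71, 0.98, 0.06, 0.11, -0.05, -0.56, 0.8, 1.39, 0.06, 0.1, -0.05, -0.75, 0.85, 1.87, 0.04, 0.08, -0.04, -0.96, 0.85, 2.41, 0.02, 0.05, -0.02, -1.2, 0.8, 3.0, 0, 0, 0]

```text
t: 48.25
tcp_pos: [487.4, 214.6, 316.1]
eef_rot: [0.188, 0.742, -0.158, 0.623]
force: [0.4, 1.1, -1.1]
gripper_width: 0.348
finger_force: 0.0
```

Emit:
play_rows:
  steps: [0.2, -0.5, -0.18, 0.53, 0.38, -0.31, 0.35, -0.97, -0.35, 1.08, 0.72, -0.61, 0.44, -1.43, -0.5, 1.65, 1.03, -0.91, 0.48, -1.85, -0.62, 2.23, 1.32, -1.21, 0.47, -2.25, -0.73, 2.84, 1.57, -1.5, 0.43, -2.61, -0.8, 3.45, 1.79, -1.79, 0.36, -2.93, -0.85, 4.09, 1.97, -2.06, 0.25, -3.22, -0.86, 4.73, 2.13, -2.32]
  grip: 40

```text
t: 49.25
tcp_pos: [500.5, 53.3, 272.5]
eef_rot: [0.469, 0.796, -0.032, 0.381]
force: [0.6, 0.3, -0.0]
gripper_width: 0.464
finger_force: 0.0
```

Emit:
play_rows:
  steps: [-0.13, -0.25, 0.02, 0.63, 0.12, -0.3, -0.27, -0.47, 0.07, 1.26, 0.2, -0.6, -0.43, -0.65, 0.16, 1.89, 0.26, -0.89, -0.6, -0.79, 0.29, 2.53, 0.28, -1.18, -0.78, -0.91, 0.45, 3.16, 0.28, -1.45, -0.97, -0.99, 0.64, 3.8, 0.24, -1.71, -1.16, -1.05, 0.87, 4.42, 0.18, -1.95, -1.35, -1.08, 1.14, 5.05, 0.1, -2.18]

```text
t: 50.25
tcp_pos: [433.1, -0.7, 330.3]
eef_rot: [0.684, 0.682, 0.185, 0.183]
force: [0.4, 1.0, -0.4]
gripper_width: 0.469
finger_force: 0.0
```

```bash
python3 - <<'E'
from h import *
st();c=capture("wrist");save(c,"w12")
print(np.array(c["T"]).round(2)[:3])
for nm,lo,hi in(("r",(0,150,60),(6,255,255)),("r2",(174,150,60),(180,255,255))):
    for ce,a,m in blobs(c,lo,hi,60): print(nm,ce.round(0),a,onz(c,ce,93).round(0),onz(c,ce,12).round(0),cv2.boundingRect(m.astype(np.uint8)))
E
```

```text
t 50.2 tcp [433.1  -0.7 330.3] j [-0.005 -0.334 -0.448  0.93   0.005  1.569] F [ 0.4  1.  -0.4] ff 0.0 w 40.0
x [0.001 1.    0.004] y [ 0.865 -0.003  0.502] z [ 0.502  0.002 -0.865]
[[ 8.6000e-01 -1.6000e-01  4.8000e-01  3.6188e+02]
 [-0.0000e+00 -9.5000e-01 -3.2000e-01  8.1670e+01]
 [ 5.0000e-01  2.7000e-01 -8.2000e-01  4.5376e+02]]
r [283. 322.] 103 [ 517. -161.   93.] [ 552. -215.   12.] (275, 318, 17, 9)
r [338. 408.] 251 [ 606. -350.   93.] [ 661. -447.   12.] (319, 399, 43, 23)
```

```bash
python3 - <<'E'
from mv import *
a=np.arctan2(240,450)
g=goal((450,240,330),tl(a,np.radians(89))@Rz(np.pi/2),[a,0,-.4,1.2,0,1.6])
jplan([g],[8])
E
```

```text
goal [ 0.49  0.19  0.17  1.54 -0.    1.57] err 0.0000
call 0 tcp [[441, 26, 334], [459, 114, 336], [456, 208, 333]]
[0.17, 0.54, 0.04, -0.02, 0.46, 0.44, 0.33, 1.11, 0.07, -0.06, 0.91, 0.88, 0.46, 1.7, 0.08, -0.14, 1.37, 1.32, 0.53, 2.3, 0.08, -0.24, 1.82, 1.76, 0.56, 2.92, 0.07, -0.37, 2.27, 2.19, 0.54, 3.55, 0.05, -0.53, 2.71, 2.62, 0.47, 4.18, 0.01, -0.72, 3.15, 3.05, 0.35, 4.82, -0.05, -0.94, 3.58, 3.47]
max mm 32.4 max deg 5.1
```

Emit:
play_rows:
  steps: [0.17, 0.54, 0.04, -0.02, 0.46, 0.44, 0.33, 1.11, 0.07, -0.06, 0.91, 0.88, 0.46, 1.7, 0.08, -0.14, 1.37, 1.32, 0.53, 2.3, 0.08, -0.24, 1.82, 1.76, 0.56, 2.92, 0.07, -0.37, 2.27, 2.19, 0.54, 3.55, 0.05, -0.53, 2.71, 2.62, 0.47, 4.18, 0.01, -0.72, 3.15, 3.05, 0.35, 4.82, -0.05, -0.94, 3.58, 3.47]

```text
t: 51.3
tcp_pos: [451.2, 242.1, 326.3]
eef_rot: [0.511, 0.86, 0.004, 0.005]
force: [1.3, -0.5, 0.0]
gripper_width: 0.468
finger_force: 0.0
```

```bash
python3 - <<'E'
from mv import *
st();c=capture("wrist");save(c,"w13")
for nm,lo,hi in(("r",(0,140,50),(7,255,255)),("r2",(172,140,50),(180,255,255))):
    for ce,a,m in blobs(c,lo,hi,60): print(nm,ce.round(0),a,onz(c,ce,93).round(0)[:2],onz(c,ce,12).round(0)[:2],cv2.boundingRect(m.astype(np.uint8)))
# white rim/dark bores inside red rings: holes of red contours
hsv=cv2.cvtColor(c["pixels"],cv2.COLOR_RGB2HSV);m=cv2.inRange(hsv,(0,140,50),(7,255,255))|cv2.inRange(hsv,(172,140,50),(180,255,255))
m=cv2.morphologyEx(m,cv2.MORPH_CLOSE,np.ones((3,3)))
cs,h=cv2.findContours(m,cv2.RETR_CCOMP,cv2.CHAIN_APPROX_NONE)
for i,k in enumerate(cs):
    if h[0][i][3]>=0 and cv2.contourArea(k)>60:
        e=cv2.fitEllipse(k);print("hole",np.round(e[0],1),np.round(e[1],1),onz(c,e[0],93).round(1)[:2],onz(c,e[0],60).round(1)[:2])
E
```

```text
t 51.3 tcp [451.2 242.1 326.3] j [ 0.495  0.193  0.168  1.534 -0.004  1.567] F [ 1.3 -0.5  0. ] ff 0.0 w 40.0
x [-0.478  0.878 -0.004] y [0.878 0.478 0.012] z [ 0.013  0.002 -1.   ]
r [388. 153.] 1827 [494. 325.] [513. 327.] (347, 116, 93, 78)
r [279. 163.] 841 [397. 260.] [394. 249.] (247, 146, 61, 39)
hole [387.2 147.5] [33.8 42.8] [490.7 329.2] [497.7 330.5]
```

View pics/w13.png

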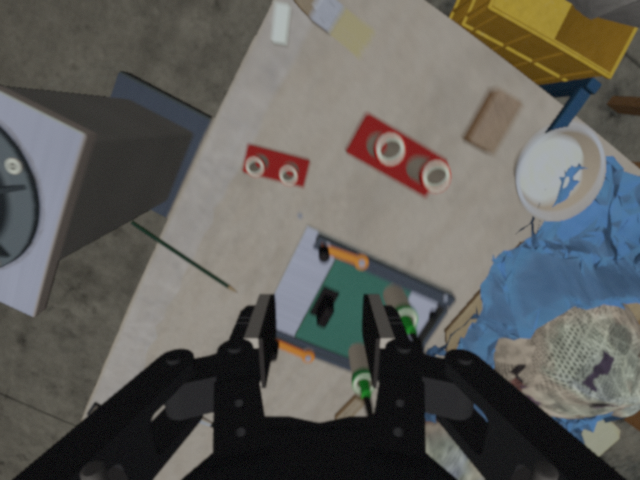

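The larger holder's mouths are at (391,149) near and (435,175) far; the smaller holder at (256,166)/(290,174) is the decoy. I'll compute positions and plan the red pick.

```bash
python3 - <<'E'
from mv import *
import pickle
c=capture("wrist")
g=cv2.cvtColor(c["pixels"],cv2.COLOR_RGB2HSV)
w=cv2.inRange(g,(0,0,135),(180,90,255));w[:110]=0;w[200:]=0;w[:,:360]=0;w[:,465:]=0
for k in cv2.findContours(w,cv2.RETR_EXTERNAL,cv2.CHAIN_APPROX_NONE)[0]:
    if cv2.contourArea(k)>200: e=cv2.fitEllipse(k);print("rim",np.round(e[0],1),np.round(e[1],1),onz(c,e[0],93).round(1))
print("eye",onz(c,(391,149.5),93).round(1),onz(c,(435.5,175.5),93).round(1))
D=pickle.load(open("d0.pkl","rb"))
print("scene",onz(D["scene"],(258.4,193.5),93).round(1),onz(D["scene"],(274.6,191.5),93).round(1))
for q in((391,149.5),(435.5,175.5)):
    P=onz(c,q,93);print([np.round(proj(D[n],P),1) for n in("scene","side")])
g0=goal((502,-218.5,110),pickM(-4.5),[-.45,.24,-.36,.81,.06,2.78]);jplan([g0],[24])
E
```

```text
rim [377.4 188. ] [26.1 65.4] [502.3 290.6  93. ]
rim [390.7 155.6] [27.7 29.3] [496.4 327.   93. ]
rim [419.5 147.3] [ 91.5 116. ] [518.6 349.2  93. ]
eye [493.3 332.5  93. ] [550.6 333.   93. ]
scene [495.7 319.5  93. ] [553.1 313.1  93. ]
[array([256.4, 192.4]), array([231.6, 205.4])]
[array([271.7, 189.8]), array([247.9, 202.5])]
goal [-0.45  0.24 -0.36  0.81  0.06  2.78] err 0.0000
call 0 tcp [[464, 228, 315], [496, 178, 286], [522, 123, 258]]
[0.25, -0.31, -0.19, 0.04, -0.03, -0.64, 0.48, -0.63, -0.39, 0.09, -0.06, -1.29, 0.7, -0.97, -0.58, 0.13, -0.09, -1.93, 0.9, -1.31, -0.77, 0.18, -0.12, -2.57, 1.09, -1.67, -0.96, 0.22, -0.15, -3.21, 1.26, -2.04, -1.14, 0.27, -0.18, -3.85, 1.41, -2.42, -1.33, 0.31, -0.21, -4.5, 1.54, -2.8, -1.52, 0.36, -0.24, -5.14]
call 1 tcp [[534, 84, 239], [545, 23, 212], [548, -39, 185]]
[0.11, -0.39, -0.19, 0.05, -0.03, -0.64, 0.21, -0.79, -0.37, 0.1, -0.06, -1.28, 0.28, -1.2, -0.55, 0.15, -0.1, -1.92, 0.34, -1.61, -0.74, 0.2, -0.13, -2.56, 0.38, -2.02, -0.92, 0.25, -0.16, -3.2, 0.39, -2.43, -1.1, 0.31, -0.2, -3.84, 0.39, -2.85, -1.27, 0.36, -0.23, -4.48, 0.36, -3.26, -1.45, 0.42, -0.27, -5.12]
call 2 tcp [[544, -80, 168], [532, -141, 142], [511, -200, 118]]
[-0.04, -0.41, -0.17, 0.06, -0.04, -0.64, -0.11, -0.82, -0.35, 0.11, -0.08, -1.28, -0.19, -1.23, -0.51, 0.17, -0.12, -1.91, -0.29, -1.63, -0.68, 0.23, -0.17, -2.55, -0.41, -2.03, -0.85, 0.29, -0.21, -3.19, -0.55, -2.42, -1.01, 0.35, -0.26, -3.82, -0.71, -2.8, -1.17, 0.41, -0.31, -4.46, -0.89, -3.18, -1.33, 0.47, -0.37, -5.09]
max mm 22.6 max deg 5.2
```

```bash
python3 - <<'E'
from mv import *
g=goal((490,255,215),tl(0,np.radians(90))@Rz(np.pi/2),sense()["joint_positions"])
jplan([g],[8])
E
```

```text
goal [0.48 0.29 0.02 1.3  0.   2.05] err 0.0000
call 0 tcp [[457, 246, 311], [473, 251, 270], [486, 254, 229]]
[0.12, 0.04, -0.27, 0.0, 0.01, -0.45, 0.23, 0.08, -0.54, 0.01, 0.02, -0.9, 0.34, 0.11, -0.82, 0.01, 0.03, -1.34, 0.44, 0.14, -1.09, 0.01, 0.04, -1.79, 0.53, 0.17, -1.37, 0.01, 0.05, -2.24, 0.62, 0.19, -1.64, 0.01, 0.06, -2.69, 0.7, 0.21, -1.92, 0.01, 0.07, -3.14, 0.77, 0.23, -2.2, 0.01, 0.08, -3.59]
max mm 15.0 max deg 3.6
```

Emit:
play_rows:
  steps: [0.12, 0.04, -0.27, 0.0, 0.01, -0.45, 0.23, 0.08, -0.54, 0.01, 0.02, -0.9, 0.34, 0.11, -0.82, 0.01, 0.03, -1.34, 0.44, 0.14, -1.09, 0.01, 0.04, -1.79, 0.53, 0.17, -1.37, 0.01, 0.05, -2.24, 0.62, 0.19, -1.64, 0.01, 0.06, -2.69, 0.7, 0.21, -1.92, 0.01, 0.07, -3.14, 0.77, 0.23, -2.2, 0.01, 0.08, -3.59]

```text
t: 52.4
tcp_pos: [489.3, 251.7, 216.4]
eef_rot: [0.71, 0.704, 0.002, 0.001]
force: [-0.3, -0.3, 0.0]
gripper_width: 0.465
finger_force: 0.0
```

```bash
python3 - <<'E'
from mv import *
st();c=capture("wrist");save(c,"w14")
u=[np.round(proj(c,(x,330,93)),0) for x in(495,553)];print(u)
g=cv2.GaussianBlur(cv2.cvtColor(c["pixels"],cv2.COLOR_RGB2GRAY),(3,3),0)
x0,x1=int(u[0][0]-60),int(u[1][0]+60);y0,y1=max(0,int(u[0][1]-60)),int(u[0][1]+80)
print(x0,x1,y0,y1)
for r in((12,19),(18,28)):
    h=cv2.HoughCircles(g[y0:y1,x0:x1],cv2.HOUGH_GRADIENT_ALT,1,30,param1=120,param2=.6,minRadius=r[0],maxRadius=r[1])
    if h is not None:
        for q in h[0]: print(r,q[:2]+[x0,y0],q[2],onz(c,q[:2]+[x0,y0],93).round(1))
hsv=cv2.cvtColor(c["pixels"],cv2.COLOR_RGB2HSV)
m=(cv2.inRange(hsv,(0,140,50),(7,255,255))|cv2.inRange(hsv,(172,140,50),(180,255,255)))
ys,xs=np.nonzero(m);print("red bbox",xs.min(),xs.max(),ys.min(),ys.max())
m=cv2.morphologyEx(m,cv2.MORPH_CLOSE,np.ones((3,3)))
cs,h=cv2.findContours(m,cv2.RETR_CCOMP,cv2.CHAIN_APPROX_NONE)
for i,k in enumerate(cs):
    if cv2.contourArea(k)>200 and len(k)>5: e=cv2.fitEllipse(k);print("hole" if h[0][i][3]>=0 else "outer",np.round(e[0],1),np.round(e[1],1),onz(c,e[0],93).round(1)[:2])
E
```

```text
t 52.4 tcp [489.3 251.7 216.4] j [ 4.760e-01  2.840e-01  1.100e-02  1.294e+00 -1.000e-03  2.054e+00] F [-0.3 -0.3  0. ] ff 0.0 w 39.7
x [0.008 1.    0.001] y [ 1.    -0.008  0.004] z [ 0.004  0.001 -1.   ]
[array([324., 130.]), array([402., 130.])]
264 462 70 210
(12, 19) [327. 134.] 14.614132 [497.3 327.4  93. ]
(12, 19) [406. 134.] 14.602092 [556.  327.2  93. ]
(18, 28) [407. 135.] 22.341993 [556.8 326.5  93. ]
(18, 28) [326. 134.] 21.344109 [496.5 327.4  93. ]
red bbox 186 422 102 280
outer [228.5 215.8] [37.7 78.3] [418.9 265.8]
outer [325.1 132.2] [20.4 22.1] [495.9 328.7]
outer [353.8 131.3] [ 64.4 159.3] [517.1 329.3]
hole [380.8 131.3] [18.2 35.3] [537.1 329.2]
hole [326.9 133.8] [43.9 44.8] [497.2 327.6]
```

```bash
python3 - <<'E'
from mv import *
mid=goal((430,0,330),tl(0,np.radians(60))@Rz(np.pi/2),[0,0,-.4,.9,0,1.6])
g0=goal((502,-218.5,110),pickM(-4.5),[-.45,.24,-.36,.81,.06,2.78]);jplan([mid,g0],[16,16])
E
```

```text
goal [-0.   -0.33 -0.45  0.93  0.    1.57] err 0.0000
goal [-0.45  0.24 -0.36  0.81  0.06  2.78] err 0.0000
call 0 tcp [[491, 234, 225], [491, 183, 253], [484, 133, 277]]
[0.04, -0.34, 0.2, 0.1, -0.21, 0.0, 0.05, -0.69, 0.4, 0.19, -0.43, 0.01, 0.06, -1.03, 0.58, 0.26, -0.65, 0.01, 0.04, -1.38, 0.76, 0.33, -0.88, 0.02, 0.01, -1.71, 0.94, 0.37, -1.11, 0.02, -0.03, -2.05, 1.1, 0.41, -1.34, 0.03, -0.09, -2.38, 1.26, 0.43, -1.58, 0.03, -0.17, -2.7, 1.41, 0.44, -1.82, 0.04]
call 1 tcp [[476, 100, 292], [460, 55, 311], [438, 13, 326]]
[-0.09, -0.32, 0.14, -0.01, -0.24, -0.0, -0.19, -0.63, 0.27, -0.03, -0.48, -0.01, -0.3, -0.93, 0.4, -0.06, -0.73, -0.02, -0.42, -1.23, 0.52, -0.11, -0.97, -0.02, -0.56, -1.52, 0.62, -0.17, -1.21, -0.03, -0.7, -1.8, 0.73, -0.25, -1.45, -0.05, -0.85, -2.07, 0.82, -0.34, -1.69, -0.06, -1.01, -2.33, 0.9, -0.44, -1.92, -0.08]
call 2 tcp [[440, -11, 319], [466, -47, 285], [486, -87, 246]]
[0.2, -0.22, -0.21, 0.29, 0.16, -0.66, 0.38, -0.45, -0.43, 0.58, 0.31, -1.32, 0.55, -0.69, -0.66, 0.86, 0.46, -1.99, 0.71, -0.95, -0.9, 1.13, 0.6, -2.67, 0.86, -1.2, -1.15, 1.4, 0.73, -3.35, 0.99, -1.47, -1.41, 1.67, 0.86, -4.03, 1.11, -1.75, -1.67, 1.93, 0.98, -4.73, 1.22, -2.03, -1.94, 2.18, 1.1, -5.42]
call 3 tcp [[495, -116, 219], [503, -160, 174], [504, -204, 127]]
[0.09, -0.29, -0.28, 0.24, 0.13, -0.7, 0.16, -0.58, -0.57, 0.47, 0.25, -1.41, 0.21, -0.87, -0.87, 0.7, 0.37, -2.12, 0.25, -1.16, -1.17, 0.92, 0.49, -2.83, 0.27, -1.46, -1.48, 1.13, 0.61, -3.55, 0.27, -1.76, -1.8, 1.33, 0.73, -4.27, 0.26, -2.05, -2.13, 1.53, 0.85, -5.0, 0.22, -2.34, -2.46, 1.72, 0.96, -5.72]
max mm 22.1 max deg 6.1
```

Emit:
play_rows:
  steps: [0.04, -0.34, 0.2, 0.1, -0.21, 0.0, 0.05, -0.69, 0.4, 0.19, -0.43, 0.01, 0.06, -1.03, 0.58, 0.26, -0.65, 0.01, 0.04, -1.38, 0.76, 0.33, -0.88, 0.02, 0.01, -1.71, 0.94, 0.37, -1.11, 0.02, -0.03, -2.05, 1.1, 0.41, -1.34, 0.03, -0.09, -2.38, 1.26, 0.43, -1.58, 0.03, -0.17, -2.7, 1.41, 0.44, -1.82, 0.04]

```text
t: 53.45
tcp_pos: [480.1, 116.1, 288.3]
eef_rot: [0.701, 0.701, 0.113, 0.07]
force: [-0.6, -0.2, -1.2]
gripper_width: 0.468
finger_force: 0.0
```

Emit:
play_rows:
  steps: [-0.09, -0.32, 0.14, -0.01, -0.24, 0, -0.19, -0.63, 0.27, -0.03, -0.48, -0.01, -0.3, -0.93, 0.4, -0.06, -0.73, -0.02, -0.42, -1.23, 0.52, -0.11, -0.97, -0.02, -0.56, -1.52, 0.62, -0.17, -1.21, -0.03, -0.7, -1.8, 0.73, -0.25, -1.45, -0.05, -0.85, -2.07, 0.82, -0.34, -1.69, -0.06, -1.01, -2.33, 0.9, -0.44, -1.92, -0.08]

```text
t: 54.45
tcp_pos: [429.2, -0.3, 333.4]
eef_rot: [0.681, 0.685, 0.183, 0.185]
force: [-1.3, 0.8, -0.4]
gripper_width: 0.469
finger_force: 0.0
```

Emit:
play_rows:
  steps: [0.2, -0.22, -0.21, 0.29, 0.16, -0.66, 0.38, -0.45, -0.43, 0.58, 0.31, -1.32, 0.55, -0.69, -0.66, 0.86, 0.46, -1.99, 0.71, -0.95, -0.9, 1.13, 0.6, -2.67, 0.86, -1.2, -1.15, 1.4, 0.73, -3.35, 0.99, -1.47, -1.41, 1.67, 0.86, -4.03, 1.11, -1.75, -1.67, 1.93, 0.98, -4.73, 1.22, -2.03, -1.94, 2.18, 1.1, -5.42]

```text
t: 55.45
tcp_pos: [490.5, -102.0, 235.7]
eef_rot: [0.916, 0.362, 0.151, 0.084]
force: [0.5, 0.5, -0.1]
gripper_width: 0.47
finger_force: 0.0
```

Emit:
play_rows:
  steps: [0.09, -0.29, -0.28, 0.24, 0.13, -0.7, 0.16, -0.58, -0.57, 0.47, 0.25, -1.41, 0.21, -0.87, -0.87, 0.7, 0.37, -2.12, 0.25, -1.16, -1.17, 0.92, 0.49, -2.83, 0.27, -1.46, -1.48, 1.13, 0.61, -3.55, 0.27, -1.76, -1.8, 1.33, 0.73, -4.27, 0.26, -2.05, -2.13, 1.53, 0.85, -5.0, 0.22, -2.34, -2.46, 1.72, 0.96, -5.72]

```text
t: 56.45
tcp_pos: [501.3, -219.1, 112.5]
eef_rot: [0.995, -0.037, 0.088, 0.004]
force: [1.1, 0.2, 0.3]
gripper_width: 0.465
finger_force: 0.0
```

```bash
python3 - <<'E'
from plan import *
st();look(save_="w15")
E
```

```text
t 56.5 tcp [ 501.3 -219.1  112.5] j [-0.447  0.231 -0.363  0.811  0.062  2.775] F [1.1 0.2 0.3] ff 0.0 w 39.7
x [ 0.982 -0.074  0.176] y [-0.075 -0.997  0.002] z [ 0.175 -0.015 -0.984]
r [317. 201.] 628 S [ 548.9 -220.9] yaw -4.4 L 37.8 grip-26 [ 501.  -217.2]
```

Emit:
play_rows:
  steps: [0, 0.02, -0.4, 0, 0, 0, 0, 0.02, -0.8, 0, 0, 0, 0, 0.03, -1.2, 0, 0, 0, 0, 0.03, -1.55, 0, 0, 0, 0, 0.03, -1.8, 0, 0, 0, 0, 0.03, -2.0, 0, 0, 0, 0, 0.03, -2.08, 0, 0, 0, 0, 0.03, -2.13, 0, 0, 0]

```text
t: 57.5
tcp_pos: [501.4, -216.4, 6.6]
eef_rot: [0.995, -0.036, 0.088, 0.004]
force: [-1.5, -0.3, 1.0]
gripper_width: 0.468
finger_force: 0.0
```

Emit:
play_rows:
  steps: [0, 0, 0, 0, 0, 0, 0, 0, 0, 0, 0, 0, 0, 0, 0, 0, 0, 0, 0, 0, 0, 0, 0, 0, 0, 0, 0, 0, 0, 0, 0, 0, 0, 0, 0, 0, 0, 0, 0, 0, 0, 0, 0, 0, 0, 0, 0, 0]
  grip: 0

```text
t: 58.5
tcp_pos: [501.4, -216.4, 7.0]
eef_rot: [0.995, -0.036, 0.088, 0.004]
force: [-1.0, -0.1, 5.2]
gripper_width: 0.132
finger_force: 40.9
```

Emit:
play_rows:
  steps: [0, 0, 0.2, 0, 0, 0, 0, 0, 0.6, 0, 0, 0, 0, 0, 1.2, 0, 0, 0, 0, 0, 1.8, 0, 0, 0, 0, 0, 2.5, 0, 0, 0, 0, 0, 3.2, 0, 0, 0, 0, 0, 4, 0, 0, 0, 0, 0, 4.8, 0, 0, 0]

```text
t: 59.5
tcp_pos: [500.7, -216.1, 248.4]
eef_rot: [0.995, -0.036, 0.088, 0.004]
force: [1.3, -0.5, -0.1]
gripper_width: 0.137
finger_force: 40.3
```

```bash
python3 -c "
from mv import *
st();toplace2((497,327.4),(0,0),w1p=(360,220,370),d=46,hz=190,seed=(1.,.3,-.95,-.8,-1.2,.4))"
```

```text
t 59.5 tcp [ 500.7 -216.1  248.4] j [-0.442  0.144 -0.107  1.155  0.062  2.777] F [ 1.3 -0.5 -0.1] ff 40.3 w 11.7
x [ 0.982 -0.071  0.175] y [-0.073 -0.997  0.002] z [ 0.175 -0.014 -0.985]
goal [ 1.09  0.28 -0.91 -0.59 -1.26  0.58] err 0.0000
goal [ 1.09  0.54 -1.01 -0.95 -1.26  0.58] err 0.0000
goal [ 0.55 -0.35 -0.35  1.04  0.    0.  ] err 0.0000
goal [ 1.09  0.14 -0.82 -0.36 -1.26  0.58] err 0.0000
call 0 tcp [[505, -194, 255], [511, -129, 274], [508, -65, 292]]
[0.08, 0.44, 0.13, -0.21, -0.08, 1.11, 0.14, 0.88, 0.26, -0.43, -0.16, 2.21, 0.18, 1.31, 0.39, -0.65, -0.24, 3.32, 0.2, 1.75, 0.52, -0.89, -0.32, 4.42, 0.2, 2.18, 0.64, -1.13, -0.41, 5.51, 0.19, 2.6, 0.76, -1.38, -0.49, 6.61, 0.15, 3.02, 0.88, -1.64, -0.58, 7.7, 0.1, 3.44, 0.99, -1.92, -0.67, 8.78]
call 1 tcp [[502, -24, 303], [486, 35, 319], [462, 90, 334]]
[-0.07, 0.41, 0.11, -0.27, -0.12, 1.08, -0.16, 0.81, 0.22, -0.54, -0.24, 2.16, -0.27, 1.2, 0.33, -0.83, -0.37, 3.24, -0.4, 1.59, 0.43, -1.12, -0.51, 4.31, -0.54, 1.96, 0.53, -1.42, -0.66, 5.37, -0.69, 2.33, 0.63, -1.73, -0.82, 6.43, -0.86, 2.68, 0.72, -2.05, -0.98, 7.4
[... 1256 characters left out ...]
.0, 0.0, 0.01, 0.02, -0.34, -0.0, -0.0, 0.0, 0.01, 0.03, -0.5, -0.0, -0.0, 0.0, 0.02, 0.03, -0.67, -0.0, -0.0, 0.0, 0.01, 0.03, -0.83, -0.0, -0.0, 0.0, 0.01, 0.02, -0.99, -0.0, -0.0, 0.0, 0.01, 0.01, -1.15, -0.0, -0.0, 0.0, 0.0, 0.0, -1.3, -0.0, -0.0, 0.0]
max mm 31.3 max deg 9.0
tcp [475. 260. 330.] end [406. 216. 231.]
tcp [514. 286. 319.] end [457. 250. 209.]
tcp [530. 309. 315.] end [490. 283. 196.]
tcp [524. 323. 316.] end [503. 310. 190.]
tcp [499. 327. 319.] end [499. 327. 190.]
tcp [500. 328. 299.] end [500. 328. 170.]
tcp [500. 328. 287.] end [500. 328. 158.]
tcp [500. 328. 276.] end [500. 328. 147.]
tcp [499. 328. 265.] end [499. 328. 136.]
tcp [499. 327. 254.] end [499. 327. 125.]
```

Emit:
play_rows:
  steps: [0.08, 0.44, 0.13, -0.21, -0.08, 1.11, 0.14, 0.88, 0.26, -0.43, -0.16, 2.21, 0.18, 1.31, 0.39, -0.65, -0.24, 3.32, 0.2, 1.75, 0.52, -0.89, -0.32, 4.42, 0.2, 2.18, 0.64, -1.13, -0.41, 5.51, 0.19, 2.6, 0.76, -1.38, -0.49, 6.61, 0.15, 3.02, 0.88, -1.64, -0.58, 7.7, 0.1, 3.44, 0.99, -1.92, -0.67, 8.78]

```text
t: 60.5
tcp_pos: [505.7, -43.5, 296.7]
eef_rot: [0.82, 0.554, 0.121, 0.076]
force: [0.4, -0.6, -0.8]
gripper_width: 0.136
finger_force: 40.3
```

Emit:
play_rows:
  steps: [-0.07, 0.41, 0.11, -0.27, -0.12, 1.08, -0.16, 0.81, 0.22, -0.54, -0.24, 2.16, -0.27, 1.2, 0.33, -0.83, -0.37, 3.24, -0.4, 1.59, 0.43, -1.12, -0.51, 4.31, -0.54, 1.96, 0.53, -1.42, -0.66, 5.37, -0.69, 2.33, 0.63, -1.73, -0.82, 6.43, -0.86, 2.68, 0.72, -2.05, -0.98, 7.49, -1.04, 3.02, 0.81, -2.38, -1.16, 8.54]

```text
t: 61.5
tcp_pos: [453.4, 107.2, 337.1]
eef_rot: [0.335, 0.92, 0.117, 0.164]
force: [0.3, -0.5, -0.2]
gripper_width: 0.132
finger_force: 40.3
```

Emit:
play_rows:
  steps: [-0.2, 0.33, 0.09, -0.31, -0.2, 1.05, -0.4, 0.65, 0.17, -0.62, -0.42, 2.09, -0.62, 0.95, 0.26, -0.94, -0.65, 3.13, -0.85, 1.24, 0.34, -1.26, -0.89, 4.16, -1.1, 1.52, 0.41, -1.59, -1.15, 5.18, -1.34, 1.78, 0.49, -1.93, -1.42, 6.19, -1.6, 2.03, 0.56, -2.27, -1.71, 7.2, -1.87, 2.26, 0.63, -2.61, -2.01, 8.2]

```text
t: 62.5
tcp_pos: [359.7, 219.9, 368.5]
eef_rot: [-0.265, 0.929, 0.071, 0.25]
force: [0.1, 0.8, 0.3]
gripper_width: 0.133
finger_force: 40.3
```

Emit:
play_rows:
  steps: [0.57, 0.14, -0.22, -0.18, -0.36, -0.27, 1.1, 0.3, -0.4, -0.33, -0.74, -0.55, 1.58, 0.47, -0.57, -0.45, -1.14, -0.83, 2.0, 0.66, -0.71, -0.53, -1.54, -1.13, 2.37, 0.84, -0.82, -0.57, -1.94, -1.43, 2.69, 1.03, -0.91, -0.58, -2.36, -1.74, 2.95, 1.22, -0.98, -0.55, -2.77, -2.06, 3.15, 1.4, -1.03, -0.49, -3.19, -2.38]

```text
t: 63.5
tcp_pos: [518.3, 289.9, 316.8]
eef_rot: [-0.123, 0.884, -0.062, 0.447]
force: [0.2, -0.8, 0.3]
gripper_width: 0.131
finger_force: 40.3
```

Emit:
play_rows:
  steps: [0.14, 0.17, -0.03, 0.09, -0.44, -0.29, 0.23, 0.32, -0.05, 0.21, -0.88, -0.58, 0.26, 0.46, -0.06, 0.35, -1.32, -0.88, 0.23, 0.57, -0.06, 0.53, -1.77, -1.17, 0.15, 0.66, -0.05, 0.73, -2.2, -1.46, 0.02, 0.71, -0.03, 0.96, -2.63, -1.74, -0.15, 0.74, -0.01, 1.2, -3.06, -2.03, -0.37, 0.74, 0.01, 1.48, -3.48, -2.32]

```text
t: 64.5
tcp_pos: [499.3, 326.8, 317.4]
eef_rot: [0.084, 0.761, -0.069, 0.64]
force: [0.9, 0.5, -0.6]
gripper_width: 0.135
finger_force: 40.3
```

Emit:
play_rows:
  steps: [0.01, 0.01, -0.17, 0, 0, 0, 0.01, 0.02, -0.34, 0, 0, 0, 0.01, 0.03, -0.5, 0, 0, 0, 0.02, 0.03, -0.67, 0, 0, 0, 0.01, 0.03, -0.83, 0, 0, 0, 0.01, 0.02, -0.99, 0, 0, 0, 0.01, 0.01, -1.15, 0, 0, 0, 0, 0, -1.3, 0, 0, 0]

```text
t: 65.5
tcp_pos: [499.6, 326.7, 251.5]
eef_rot: [0.083, 0.761, -0.07, 0.639]
force: [0.7, -0.2, -0.7]
gripper_width: 0.135
finger_force: 40.3
```

```bash
python3 - <<'E'
from plan import *
view2((497,327.4,93),'p16')
for n in("scene","side"):
    c=capture(n);e=proj(c,(497,327.4,122));hsv=cv2.cvtColor(c["pixels"],cv2.COLOR_RGB2HSV)
    m=cv2.inRange(hsv,(0,200,90),(5,255,255));x,y=int(e[0]),int(e[1])
    k,l,s,ce=cv2.connectedComponentsWithStats(m[y-60:y+40,x-40:x+40])
    for i in range(1,k):
        if s[i,4]>5: print(n,(ce[i]+[x-40,y-60]).round(1),s[i])
    print("pred sleeve px",np.round(proj(c,(499,327.5,122.9+81)),1),"mouth",np.round(proj(c,(497,327.4,93)),1))
E
```

```text
t 65.5 tcp [499.6 326.7 251.5] j [ 1.09   0.289 -0.92  -0.615 -1.257  0.571] F [ 0.7 -0.2 -0.7] ff 40.3 w 11.5
x [-0.169  0.038 -0.985] y [0.216 0.976 0.001] z [ 0.962 -0.213 -0.173]
handle dir [ 0.001  0.    -1.   ] end [497.8 327.2 122.5]
scene end crop px [183. 230.] mouth crop px [184. 263.]
side end crop px [180. 226.] mouth crop px [181. 262.]
scene [257.3 162.1] [39 33  4 11 38]
scene [274.  193.9] [54 69  7  3 19]
scene [257.7 196.4] [37 71  8  4 18]
scene [265.5 214.1] [ 32  83  36  14 211]
scene [242.9 216.6] [24 92  5  2  8]
scene [233.  219.6] [14 95  5  2  7]
pred sleeve px [257.1 161.6] mouth [257.9 192.7]
side [231.8 169.6] [39 28  3 12 22]
side [232.5 208.8] [38 72  6  2  8]
side [236.5 229.6] [ 32  89  28  10 114]
side [259.  225.6] [65 88  5  4  9]
pred sleeve px [232.1 171. ] mouth [233.3 205.6]
```

The sleeve is at scene (257,162) and the near reject tube's collar at (258,196), so they're lined up. Lowering.

Emit:
play_rows:
  steps: [0, 0, -0.2, 0, 0, 0, 0, 0, -0.4, 0, 0, 0, 0, 0, -0.6, 0, 0, 0, 0, 0, -0.8, 0, 0, 0, 0, 0, -1.0, 0, 0, 0, 0, 0, -1.15, 0, 0, 0, 0, 0, -1.3, 0, 0, 0, 0, 0, -1.4, 0, 0, 0]

```text
t: 66.7
tcp_pos: [499.6, 326.7, 181.4]
eef_rot: [0.083, 0.761, -0.07, 0.639]
force: [-1.3, 0.2, 0.9]
gripper_width: 0.13
finger_force: 40.4
```

Emit:
play_rows:
  steps: [0, 0, -0.1, 0, 0, 0, 0, 0, -0.2, 0, 0, 0, 0, 0, -0.3, 0, 0, 0, 0, 0, -0.4, 0, 0, 0, 0, 0, -0.45, 0, 0, 0, 0, 0, -0.45, 0, 0, 0, 0, 0, -0.45, 0, 0, 0, 0, 0, -0.45, 0, 0, 0]

```text
t: 67.7
tcp_pos: [499.6, 326.7, 159.6]
eef_rot: [0.083, 0.761, -0.07, 0.639]
force: [-1.5, 0.2, -1.8]
gripper_width: 0.132
finger_force: 40.5
```

Emit:
play_rows:
  steps: [0, 0, 0, 0, 0, 0, 0, 0, 0, 0, 0, 0, 0, 0, 0, 0, 0, 0, 0, 0, 0, 0, 0, 0, 0, 0, 0, 0, 0, 0, -0.19, 0.04, 0.04, 0, 0, 0, -0.48, 0.11, 0.08, 0, 0, 0, -0.96, 0.21, 0.16, 0, 0, 0]
  grip: 30

```text
t: 68.7
tcp_pos: [451.3, 336.7, 167.1]
eef_rot: [0.084, 0.761, -0.07, 0.639]
force: [0.7, -0.9, -0.9]
gripper_width: 0.351
finger_force: 0.0
```

```bash
python3 - <<'E'
from mv import *
st();c=capture("scene")
for nm,lo,hi in(("g",(52,190,110),(68,255,255)),("r",(0,200,100),(5,255,255))):
    for ce,a,m in blobs(c,lo,hi,12): print(nm,ce.round(1),a,cv2.boundingRect(m.astype(np.uint8)))
print("expected standing red sleeve px",np.round(proj(c,(497,327,101)),1))
# tool-down look pose above dock front: from here lift and go
s=sense();M=R.from_quat(s["eef_rot"]).as_matrix()
up=goal(s["tcp_pos"]+[-60,10,150],M,s["joint_positions"])
g=goal((430,60,300),tl(0,np.radians(89))@Rz(np.pi/2),[.1,.1,-.1,1.5,0,1.6]);jplan([up,g],[8,16])
E
```

```text
t 68.7 tcp [451.3 336.7 167.1] j [ 1.2    0.447 -0.949 -0.536 -1.341  0.847] F [ 0.7 -0.9 -0.9] ff 0.0 w 30.0
x [-0.169  0.037 -0.985] y [ 0.217  0.976 -0.   ] z [ 0.961 -0.214 -0.173]
r [257.5 190.6] 20 (256, 187, 4, 8)
r [273.5 193.7] 14 (271, 193, 6, 3)
r [256.9 196.4] 14 (254, 195, 7, 4)
r [265.  213.2] 157 (249, 207, 36, 14)
r [237.7 231.1] 85 (226, 226, 26, 11)
r [451.  278.5] 486 (435, 257, 44, 36)
r [487.9 276.4] 14 (486, 274, 4, 6)
r [451.3 335.1] 280 (426, 323, 53, 19)
expected standing red sleeve px [257.9 190.6]
goal [ 1.35  0.19 -0.55  0.8  -1.4   1.53] err 0.0000
goal [ 0.14  0.05 -0.06  1.44 -0.    1.71] err 0.0000
call 0 tcp [[444, 344, 175], [423, 356, 218], [398, 352, 288]]
[-0.11, 0.16, 0.16, 0.01, 0.04, -0.01, -0.24, 0.27, 0.38, 0.02, 0.07, -0.02, -0.38, 0.35, 0.67, 0.02, 0.09, -0.03, -0.53, 0.4, 1.02, 0.02, 0.09, -0.03, -0.69, 0.41, 1.43, 0.02, 0.09, -0.03, -0.85, 0.38, 1.9, 0.01, 0.07, -0.03, -1.03, 0.31, 2.42, 0.01, 0.04, -0.02, -1.2, 0.2, 3.0, -0.0, -0.0, 0.0]
call 1 tcp [[410, 323, 304], [452, 249, 272], [465, 179, 252]]
[0.42, -0.47, -0.26, 0.23, 0.58, -0.53, 0.77, -0.96, -0.5, 0.51, 1.15, -1.07, 1.04, -1.46, -0.72, 0.82, 1.7, -1.62, 1.25, -1.95, -0.91, 1.18, 2.23, -2.16, 1.4, -2.44, -1.08, 1.58, 2.74, -2.71, 1.49, -2.9, -1.21, 2.01, 3.23, -3.25, 1.52, -3.34, -1.31, 2.49, 3.69, -3.78, 1.51, -3.75, -1.38, 3.0, 4.13, -4.31]
call 2 tcp [[463, 140, 247], [449, 96, 256], [434, 67, 286]]
[-0.04, -0.37, -0.02, 0.5, 0.37, -0.59, -0.12, -0.71, -0.01, 1.03, 0.71, -1.18, -0.21, -1.0, 0.05, 1.58, 1.02, -1.77, -0.31, -1.26, 0.16, 2.16, 1.29, -2.36, -0.42, -1.48, 0.31, 2.76, 1.53, -2.95, -0.52, -1.67, 0.5, 3.38, 1.73, -3.52, -0.62, -1.84, 0.74, 4.02, 1.9, -4.09, -0.7, -1.98, 1.03, 4.68, 2.03, -4.65]
max mm 34.1 max deg 7.0
```

Emit:
play_rows:
  steps: [-0.11, 0.16, 0.16, 0.01, 0.04, -0.01, -0.24, 0.27, 0.38, 0.02, 0.07, -0.02, -0.38, 0.35, 0.67, 0.02, 0.09, -0.03, -0.53, 0.4, 1.02, 0.02, 0.09, -0.03, -0.69, 0.41, 1.43, 0.02, 0.09, -0.03, -0.85, 0.38, 1.9, 0.01, 0.07, -0.03, -1.03, 0.31, 2.42, 0.01, 0.04, -0.02, -1.2, 0.2, 3.0, 0, 0, 0]

```text
t: 69.75
tcp_pos: [391.4, 347.2, 318.1]
eef_rot: [0.084, 0.761, -0.07, 0.639]
force: [0.5, 1.5, -1.4]
gripper_width: 0.353
finger_force: 0.0
```

Emit:
play_rows:
  steps: [0.42, -0.47, -0.26, 0.23, 0.58, -0.53, 0.77, -0.96, -0.5, 0.51, 1.15, -1.07, 1.04, -1.46, -0.72, 0.82, 1.7, -1.62, 1.25, -1.95, -0.91, 1.18, 2.23, -2.16, 1.4, -2.44, -1.08, 1.58, 2.74, -2.71, 1.49, -2.9, -1.21, 2.01, 3.23, -3.25, 1.52, -3.34, -1.31, 2.49, 3.69, -3.78, 1.51, -3.75, -1.38, 3.0, 4.13, -4.31]

```text
t: 70.75
tcp_pos: [467.5, 159.4, 248.1]
eef_rot: [0.406, 0.847, -0.117, 0.321]
force: [0.4, 1.0, -0.0]
gripper_width: 0.353
finger_force: 0.0
```

Emit:
play_rows:
  steps: [-0.04, -0.37, -0.02, 0.5, 0.37, -0.59, -0.12, -0.71, -0.01, 1.03, 0.71, -1.18, -0.21, -1.0, 0.05, 1.58, 1.02, -1.77, -0.31, -1.26, 0.16, 2.16, 1.29, -2.36, -0.42, -1.48, 0.31, 2.76, 1.53, -2.95, -0.52, -1.67, 0.5, 3.38, 1.73, -3.52, -0.62, -1.84, 0.74, 4.02, 1.9, -4.09, -0.7, -1.98, 1.03, 4.68, 2.03, -4.65]
  grip: 0

```text
t: 71.75
tcp_pos: [432.6, 60.5, 300.1]
eef_rot: [0.71, 0.704, 0.008, 0.005]
force: [0.0, 0.2, -1.3]
gripper_width: -0.002
finger_force: 0.0
```

```bash
python3 - <<'E'
from mv import *
st();c=capture("scene")
for nm,lo,hi in(("g",(52,190,90),(68,255,255)),("r",(0,200,100),(5,255,255))):
    for ce,a,m in blobs(c,lo,hi,8): print(nm,ce.round(1),a,cv2.boundingRect(m.astype(np.uint8)))
c=capture("wrist");save(c,"w17")
for ce,a,m in blobs(c,(5,180,110),(16,255,255),60):
    ys,xs=np.nonzero(m);P=np.array([onz(c,q,39)[:2] for q in zip(xs,ys)]);w,v=np.linalg.eigh(np.cov(P.T));d=v[:,1]*np.sign(v[0,1])
    print("orange",ce.round(0),a,"c",P.mean(0).round(1),"x range",P[:,0].min().round(1),P[:,0].max().round(1),"yaw",np.degrees(np.arctan2(d[1],d[0])).round(1))
g=cv2.cvtColor(c["pixels"],cv2.COLOR_RGB2GRAY)
for ce,a,m in [(q,b,k) for q,b,k in blobs(c,(0,0,0),(180,255,38),60)]: print("dark",ce.round(0),a,"z65",onz(c,ce,65).round(0)[:2],cv2.boundingRect(m.astype(np.uint8)))
for ce,a,m in blobs(c,(70,80,40),(88,255,140),400):
    k=cv2.boundingRect(m.astype(np.uint8));print("plate",a,k,onz(c,(k[0],k[1]+k[3]//2),22).round(0),onz(c,(k[0]+k[2],k[1]+k[3]//2),22).round(0))
E
```

```text
t 71.8 tcp [432.6  60.5 300.1] j [ 1.380e-01  5.600e-02 -6.000e-02  1.436e+00  1.000e-03  1.717e+00] F [ 0.   0.2 -1.3] ff 0.0 w -0.1
x [0.007 1.    0.003] y [ 1.    -0.007  0.019] z [ 0.019  0.003 -1.   ]
g [314.  200.5] 24 (313, 197, 3, 8)
g [322.  206.3] 23 (321, 203, 3, 8)
g [330.5 212.5] 30 (329, 209, 4, 8)
r [257.7 190.4] 21 (256, 187, 4, 8)
r [273.5 193.9] 16 (271, 193, 6, 3)
r [257.  196.5] 15 (254, 195, 7, 4)
r [265.3 213.2] 157 (249, 207, 36, 14)
r [237.5 231.1] 88 (226, 226, 26, 12)
r [450.5 278.6] 461 (435, 259, 40, 34)
r [487.1 272.1] 36 (483, 264, 8, 15)
r [451.1 335. ] 286 (427, 324, 51, 18)
dark [370.  93.] 65 z65 [493. 175.] (367, 86, 9, 12)
dark [587. 104.] 370 z65 [733. 166.] (573, 96, 34, 16)
dark [532. 146.] 1090 z65 [675. 120.] (513, 99, 39, 110)
dark [406. 165.] 453 z65 [534. 101.] (398, 148, 20, 34)
dark [574. 181.] 304 z65 [733.  81.] (561, 174, 27, 15)
dark [519. 227.] 223 z65 [675.  28.] (507, 219, 26, 17)
dark [375. 237.] 98 z65 [503.  19.] (369, 230, 13, 16)
dark [561. 248.] 262 z65 [735.  -0.] (550, 240, 25, 18)
dark [ 13. 286.] 1251 z65 [ 54. -37.] (0, 249, 37, 70)
dark [319. 315.] 273 z65 [437. -83.] (315, 294, 8, 42)
dark [315. 423.] 46890 z65 [ 429. -260.] (46, 305, 545, 175)
plate 8436 (391, 98, 101, 122) [527. 103.  22.] [653. 102.  22.]
```

All four brushes stand: green sleeves at scene (314,200), (322,206) and (330,212), red at (258,190). The carrier tab is at about (534,102). I'll push it home with shut fingers.

Emit:
play_rows:
  steps: [0.1, 0.2, -0.6, 0, 0, 0, 0.3, 0.4, -1.2, 0, 0, 0, 0.5, 0.6, -1.8, 0, 0, 0, 0.7, 0.8, -2.5, 0, 0, 0, 0.9, 0.84, -3.2, 0, 0, 0, 0.94, 0.84, -4.0, 0, 0, 0, 0.94, 0.84, -4.7, 0, 0, 0, 0.94, 0.84, -5.14, 0, 0, 0]

```text
t: 72.85
tcp_pos: [478.1, 102.9, 40.6]
eef_rot: [0.708, 0.706, 0.005, 0.006]
force: [0.2, -0.4, -0.6]
gripper_width: 0.006
finger_force: 0.0
```

Emit:
play_rows:
  steps: [0.2, 0.01, 0, 0, 0, 0, 0.4, 0.02, 0, 0, 0, 0, 0.6, 0.03, 0, 0, 0, 0, 0.8, 0.03, 0, 0, 0, 0, 1.0, 0.04, 0, 0, 0, 0, 1.2, 0.05, 0, 0, 0, 0, 1.35, 0.05, 0, 0, 0, 0, 1.5, 0.06, 0, 0, 0, 0]

```text
t: 73.85
tcp_pos: [554.4, 105.7, 43.0]
eef_rot: [0.709, 0.705, 0.006, 0.006]
force: [-3.1, -0.7, 2.2]
gripper_width: -0.002
finger_force: 1.6
```

```bash
cat > car.py <<'E'
from mv import *
def car():
    c=capture("scene")
    for nm,lo,hi in(("g",(52,190,90),(68,255,255)),):
        for ce,a,m in blobs(c,lo,hi,8): print(nm,ce.round(1),a)
    for lab,P0 in(("home",64),("now0",0)): print(lab,[np.round(proj(c,(x+26+P0,y,101)),1) for x,y in((588,153),(591,98),(594,45))])
if __name__=="__main__": st();car()
E
python3 car.py
```

```text
t 73.8 tcp [554.4 105.7  43. ] j [ 0.19   0.419 -0.261  0.874 -0.003  1.766] F [-3.1 -0.7  2.2] ff 1.6 w -0.2
x [0.005 1.    0.   ] y [ 1.    -0.005  0.018] z [ 0.018  0.    -1.   ]
g [322.  199.1] 20
g [330.4 204.3] 24
g [339.4 210.4] 30
home [array([328.5, 199.1]), array([337.6, 204.8]), array([346.9, 210.6])]
now0 [array([311.2, 202.3]), array([320. , 208.2]), array([329. , 214.2])]
```

Emit:
play_rows:
  steps: [0.08, 0, 0, 0, 0, 0, 0.16, 0, 0, 0, 0, 0, 0.24, 0.01, 0, 0, 0, 0, 0.32, 0.01, 0, 0, 0, 0, 0.4, 0.01, 0, 0, 0, 0, 0.46, 0.02, 0, 0, 0, 0, 0.5, 0.02, 0, 0, 0, 0, 0.54, 0.02, 0, 0, 0, 0]

```text
t: 74.9
tcp_pos: [565.6, 105.6, 41.5]
eef_rot: [0.708, 0.706, -0.004, -0.003]
force: [-63.1, 0.1, 44.8]
gripper_width: -0.002
finger_force: 32.5
```

Emit:
play_rows:
  steps: [0.02, 0, 0, 0, 0, 0, 0.04, 0, 0, 0, 0, 0, 0.06, 0, 0, 0, 0, 0, 0.08, 0, 0, 0, 0, 0, 0.1, 0, 0, 0, 0, 0, 0.12, 0, 0, 0, 0, 0, 0.13, 0, 0, 0, 0, 0, 0.14, 0, 0, 0, 0, 0]

```text
t: 75.9
tcp_pos: [565.7, 105.6, 41.5]
eef_rot: [0.708, 0.706, -0.008, -0.007]
force: [-85.6, 0.6, 63.7]
gripper_width: 0.0
finger_force: 44.5
```

```bash
python3 car.py
```

```text
t 75.9 tcp [565.7 105.6  41.5] j [ 0.183  0.461 -0.192  0.938  0.002  1.757] F [-85.6   0.6  63.7] ff 44.5 w 0.0
x [ 0.003  1.    -0.001] y [ 1.    -0.003 -0.02 ] z [-0.02  -0.001 -1.   ]
g [325.4 198.4] 17
g [333.9 203.8] 23
g [342.3 209.6] 29
home [array([328.5, 199.1]), array([337.6, 204.8]), array([346.9, 210.6])]
now0 [array([311.2, 202.3]), array([320. , 208.2]), array([329. , 214.2])]
```

That's a hard contact at 85 N, so I'm backing off at once and measuring where the carrier ended up.

Emit:
play_rows:
  steps: [-0.3, 0, 0, 0, 0, 0, -0.7, -0.02, 0, 0, 0, 0, -1.1, -0.03, 0.1, 0, 0, 0, -1.5, -0.04, 0.6, 0, 0, 0, -1.9, -0.1, 1.4, 0, 0, 0, -2.3, -0.3, 2.4, 0, 0, 0, -2.6, -0.6, 3.6, 0, 0, 0, -2.7, -0.9, 4.8, 0, 0, 0]

```text
t: 76.95
tcp_pos: [452.8, 61.4, 284.8]
eef_rot: [0.709, 0.705, 0.007, 0.007]
force: [2.2, 0.2, -0.1]
gripper_width: -0.001
finger_force: 0.0
```

```bash
python3 - <<'E'
from car import *
st();car()
import pickle
c=capture("wrist");save(c,"w18")
def dark(c,z):
    for ce,a,m in blobs(c,(0,0,0),(180,255,38),60):
        k=cv2.boundingRect(m.astype(np.uint8));P=onz(c,ce,z)
        if 440<P[0]<760 and -40<P[1]<230: print("dark",ce.round(0),a,"z",z,P.round(0)[:2],k)
dark(c,65)
for ce,a,m in blobs(c,(70,80,40),(88,255,140),300):
    ys,xs=np.nonzero(m);P=np.array([onz(c,q,20)[:2] for q in zip(xs,ys)]);print("plate",a,"x",np.percentile(P[:,0],[1,50,99]).round(0),"y",np.percentile(P[:,1],[1,50,99]).round(0))
for ce,a,m in blobs(c,(8,150,110),(22,255,255),60):
    ys,xs=np.nonzero(m);P=np.array([onz(c,q,35)[:2] for q in zip(xs,ys)]);print("orange",ce.round(0),a,P.min(0).round(0),P.max(0).round(0))
# same for the start picture
c=pickle.load(open("d0.pkl","rb"))["wrist"];print("START")
dark(c,65)
for ce,a,m in blobs(c,(70,80,40),(88,255,140),300):
    ys,xs=np.nonzero(m);P=np.array([onz(c,q,20)[:2] for q in zip(xs,ys)]);print("plate",a,"x",np.percentile(P[:,0],[1,50,99]).round(0),"y",np.percentile(P[:,1],[1,50,99]).round(0))
for ce,a,m in blobs(c,(8,150,110),(22,255,255),60):
    ys,xs=np.nonzero(m);P=np.array([onz(c,q,35)[:2] for q in zip(xs,ys)]);print("orange",ce.round(0),a,P.min(0).round(0),P.max(0).round(0))
E
```

```text
t 77.0 tcp [452.8  61.4 284.8] j [ 0.137  0.092 -0.059  1.4   -0.003  1.712] F [ 2.2  0.2 -0.1] ff 0.0 w -0.1
x [0.005 1.    0.   ] y [ 1.    -0.005  0.02 ] z [ 0.02 -0.   -1.  ]
g [325.2 198.6] 20
g [333.6 203.7] 27
g [342.3 209.6] 28
home [array([328.5, 199.1]), array([337.6, 204.8]), array([346.9, 210.6])]
now0 [array([311.2, 202.3]), array([320. , 208.2]), array([329. , 214.2])]
dark [567. 107.] 311 z 65 [726. 163.] (550, 102, 35, 11)
dark [520. 136.] 102 z 65 [678. 132.] (517, 127, 7, 20)
dark [425. 163.] 697 z 65 [577. 103.] (413, 141, 27, 40)
dark [555. 171.] 252 z 65 [725.  95.] (539, 165, 33, 13)
dark [513. 190.] 100 z 65 [680.  74.] (507, 181, 11, 18)
dark [545. 228.] 239 z 65 [727.  28.] (531, 220, 31, 18)
dark [355. 237.] 76 z 65 [503.  22.] (351, 231, 11, 12)
plate 8638 x [572. 626. 692.] y [ 32. 113. 172.]
orange [384.  87.] 504 [507. 174.] [564. 193.]
orange [381. 233.] 370 [512.   7.] [571.  23.]
START
dark [286.   8.] 220 z 65 [500. 171.] (277, 0, 17, 18)
dark [504.  96.] 1360 z 65 [682. 107.] (490, 23, 26, 149)
dark [298. 107.] 560 z 65 [508.  97.] (287, 85, 23, 42)
dark [298. 200.] 158 z 65 [506.  17.] (291, 191, 13, 19)
plate 14540 x [494. 547. 613.] y [ 29. 108. 169.]
plate 458 x [259. 325. 403.] y [51. 65. 77.]
orange [324.   7.] 796 [504. 173.] [562. 186.]
orange [333. 196.] 625 [511.   5.] [570.  24.]
```

```bash
python3 - <<'E'
from h import *
import pickle
for tag,c in(("now",capture("wrist")),("start",pickle.load(open("d0.pkl","rb"))["wrist"])):
    T=np.array(c["T"]);print(tag,"cam",T[:3,3].round(0))
    for y in(127,72):
        o=[]
        for x in range(620,722,4):
            u=proj(c,(x,y,20));q=c["pixels"][int(round(u[1])),int(round(u[0]))];o.append(f"{x}:{q[0]},{q[1]},{q[2]}")
        print(y,*o)
E
```

```text
now cam [452. 144. 431.]
127 620:56,100,89 624:57,101,90 628:56,101,89 632:59,104,93 636:57,101,91 640:58,102,91 644:57,100,90 648:58,102,91 652:57,101,91 656:55,100,89 660:55,98,89 664:53,97,87 668:56,99,89 672:56,99,89 676:58,99,89 680:54,97,87 684:54,97,86 688:55,99,87 692:62,101,92 696:122,127,140 700:38,36,38 704:36,34,34 708:38,39,37 712:58,63,70 716:69,75,84 720:138,133,124
72 620:54,98,88 624:56,99,89 628:57,100,90 632:54,100,88 636:57,100,89 640:55,99,88 644:54,98,88 648:57,100,89 652:55,99,88 656:56,99,89 660:55,98,88 664:55,99,88 668:56,98,88 672:54,97,87 676:55,98,88 680:56,98,88 684:53,95,86 688:55,96,87 692:53,95,86 696:106,123,127 700:87,90,100 704:37,36,35 708:37,37,36 712:51,53,54 716:65,73,82 720:112,110,108
start cam [525.  83. 373.]
127 620:133,137,152 624:132,136,150 628:132,137,151 632:134,138,152 636:134,138,152 640:132,136,151 644:134,139,152 648:132,136,150 652:132,137,151 656:133,136,151 660:132,136,150 664:131,136,149 668:131,136,150 672:130,135,150 676:130,135,149 680:130,135,150 684:130,135,149 688:129,134,148 692:130,135,149 696:129,134,148 700:61,63,69 704:29,29,29 708:29,29,28 712:55,60,66 716:59,65,71 720:127,122,114
72 620:132,137,151 624:132,136,151 628:132,137,151 632:133,137,151 636:130,135,149 640:131,136,150 644:132,137,151 648:131,135,150 652:131,136,150 656:131,136,150 660:131,135,150 664:131,136,150 668:130,135,148 672:130,134,148 676:130,134,148 680:130,134,149 684:128,134,147 688:128,133,146 692:126,130,145 696:128,132,147 700:112,116,129 704:27,28,27 708:30,28,28 712:39,42,42 716:53,60,69 720:108,105,100
```

```bash
python3 - <<'E'
from h import *
import pickle
d=pickle.load(open("d0.pkl","rb"))["wrist"];n=capture("wrist")
print([onz(d,q,25).round(0) for q in((503,45),(495,153))])
g=cv2.cvtColor(d["pixels"],cv2.COLOR_RGB2GRAY)
print("start, gray rows; px cols 480..520 step2")
for y in(30,38,45,52,60,100,140,146,153,160,168): print(y,onz(d,(498,y),20)[1].round(0),g[y,480:522:2].tolist())
g=cv2.cvtColor(n["pixels"],cv2.COLOR_RGB2GRAY)
print("now; cols at z20 x=684..716")
for y in(165,158,152,146,140,127,72,60,54,48,42,36): print(y,[int(g[int(round(v)),int(round(u))]) for u,v in(proj(n,(x,y,20)) for x in range(684,718,2))])
E
```

```text
[array([695., 155.,  25.]), array([701.,  57.,  25.])]
start, gray rows; px cols 480..520 step2
30 169.0 [131, 131, 132, 131, 131, 132, 131, 131, 131, 130, 131, 129, 85, 32, 28, 27, 29, 34, 52, 56, 59]
38 162.0 [132, 133, 132, 133, 132, 134, 132, 132, 131, 130, 110, 69, 38, 22, 22, 28, 28, 38, 54, 59, 60]
45 156.0 [133, 133, 132, 134, 133, 133, 132, 132, 124, 65, 6, 10, 16, 19, 20, 24, 27, 43, 57, 61, 64]
52 150.0 [133, 133, 133, 133, 132, 133, 134, 133, 129, 85, 36, 23, 15, 15, 22, 29, 31, 48, 57, 58, 72]
60 143.0 [133, 133, 133, 132, 133, 133, 133, 133, 133, 133, 127, 75, 28, 28, 28, 26, 39, 55, 58, 61, 86]
100 107.0 [136, 137, 135, 135, 136, 135, 134, 135, 134, 99, 34, 26, 27, 30, 34, 54, 59, 60, 82, 123, 127]
140 69.0 [131, 130, 130, 130, 131, 131, 130, 106, 46, 30, 27, 29, 36, 54, 58, 61, 88, 124, 129, 127, 113]
146 63.0 [134, 133, 133, 133, 133, 122, 105, 74, 26, 25, 33, 30, 41, 57, 60, 64, 105, 125, 115, 90, 78]
153 56.0 [137, 136, 135, 134, 100, 20, 13, 10, 22, 18, 28, 33, 51, 57, 59, 67, 76, 76, 73, 64, 58]
160 49.0 [133, 134, 133, 134, 129, 104, 77, 27, 21, 25, 31, 37, 53, 
[... 369 characters left out ...]
8, 125, 91, 97, 96, 97]
146 [87, 87, 86, 86, 92, 92, 66, 49, 50, 73, 90, 121, 149, 158, 171, 172, 171]
140 [85, 83, 83, 85, 104, 135, 121, 55, 37, 35, 35, 37, 42, 53, 67, 74, 90]
127 [82, 83, 82, 84, 90, 130, 120, 81, 38, 37, 38, 35, 39, 56, 67, 72, 78]
72 [83, 82, 80, 83, 82, 91, 129, 129, 73, 45, 36, 34, 36, 37, 51, 62, 71]
60 [85, 85, 85, 85, 85, 80, 68, 29, 20, 25, 28, 27, 32, 38, 45, 65, 70]
54 [88, 86, 86, 88, 86, 86, 87, 87, 85, 81, 80, 62, 53, 43, 45, 57, 64]
48 [91, 90, 91, 90, 89, 86, 77, 66, 53, 49, 50, 55, 77, 94, 124, 139, 158]
42 [93, 92, 91, 90, 87, 75, 53, 51, 52, 59, 97, 122, 165, 175, 173, 166, 142]
36 [91, 94, 92, 90, 72, 52, 50, 61, 80, 141, 163, 173, 157, 95, 70, 55, 56]
```

Near the bumpers at y≈57 and y≈155 the plate touches with no bare strip between, and the contact was hard, so the carrier is home. Next is the left lever. I'll push its peg along its arc with shut fingers, with the finger back trailing the peg.

```bash
cat > lev.py <<'E'
from mv import *
u=np.array([.9988,.0488,0]);v=np.array([-.0488,.9988,0])
PL=np.array([553.6,181.5,0]);PR=np.array([561.7,15.4,0])
def pose(side,th,z,gap=21):
    th=np.radians(th);s=1 if side=="L" else -1;P=PL if side=="L" else PR
    tan=np.sin(th)*u-s*np.cos(th)*v
    pos=P+55*(-np.cos(th)*u-s*np.sin(th)*v)-gap*tan;pos[2]=z
    y=-tan;zz=np.array([0,0,-1.]);return pos,np.column_stack([np.cross(y,zz),y,zz])
def go(Ps):
    s=sense();b0,B=s["tcp_pos"],R.from_quat(s["eef_rot"]).as_matrix();j=s["joint_positions"];er=0
    pv=(b0,B);mm=dg=0
    for P,M in Ps:
        j2,e=ik(P,M,j,p);er=max(er,e,0);dg=max(dg,np.degrees(np.linalg.norm(R.from_matrix(M@pv[1].T).as_rotvec())));mm=max(mm,np.linalg.norm(P-pv[0]));pv=(P,M);j=j2
    for i in range(0,len(Ps),8):
        print("to",Ps[i+7][0].round(0));rows(Ps[i:i+8],b0,B);b0,B=Ps[i+7]
    print("err %.3f"%er,"mm",mm.round(1),"deg",dg.round(1),"jend",j.round(2))
def lerp(A,Bp,n):
    rv=R.from_matrix(Bp[1]@A[1].T).as_rotvec()
    return [(A[0]+(Bp[0]-A[0])*k/n,R.from_rotvec(rv*k/n).as_matrix()@A[1]) for k in range(1,n+1)]
def cur():
    s=sense();return s["tcp_pos"],R.from_quat(s["eef_rot"]).as_matrix()
E
python3 - <<'E'
from lev import *
a=cur();b=pose("L",0,150,36);c=pose("L",0,50,36)
go(lerp(a,b,16)+lerp(b,c,8)+[pose("L",t,50,g) for t,g in((0,33),(0,30),(0,27),(0,24),(0,21),(8,21),(16,21),(24,21))]+[pose("L",t,50) for t in(32,40,48,56,64,72,79,85)])
E
```

```text
to [476. 138. 217.]
[0.05, 0.19, -0.17, -0.01, 0.01, 0.73, 0.11, 0.38, -0.33, -0.02, 0.01, 1.46, 0.16, 0.57, -0.5, -0.02, 0.02, 2.18, 0.21, 0.77, -0.67, -0.03, 0.03, 2.91, 0.27, 0.96, -0.84, -0.04, 0.04, 3.64, 0.32, 1.15, -1.0, -0.05, 0.04, 4.37, 0.37, 1.34, -1.17, -0.06, 0.05, 5.09, 0.43, 1.53, -1.34, -0.07, 0.06, 5.82]
to [497. 215. 150.]
[0.05, 0.19, -0.17, -0.01, 0.01, 0.73, 0.11, 0.38, -0.33, -0.02, 0.01, 1.46, 0.16, 0.57, -0.5, -0.02, 0.02, 2.18, 0.21, 0.77, -0.67, -0.03, 0.03, 2.91, 0.27, 0.96, -0.84, -0.04, 0.04, 3.64, 0.32, 1.15, -1.0, -0.05, 0.04, 4.37, 0.37, 1.34, -1.17, -0.06, 0.05, 5.09, 0.43, 1.53, -1.34, -0.07, 0.06, 5.82]
to [497. 215.  50.]
[0.0, 0.0, -0.25, -0.0, 0.0, -0.0, 0.0, 0.0, -0.5, -0.0, 0.0, -0.0, 0.0, 0.0, -0.75, -0.0, 0.0, -0.0, 0.0, 0.0, -1.0, -0.0, 0.0, -0.0, 0.0, 0.0, -1.25, -0.0, 0.0, -0.0, 0.0, 0.0, -1.5, -0.0, 0.0, -0.0, 0.0, 0.0, -1.75, -0.0, 0.0, -0.0, 0.0, 0.0, -2.0, -0.0, 0.0, -0.0]
to [495. 175.  50.]
[0.0, -0.06, 0.0, 0.0, 0.0, -0.0, 0.01, -0.12, 0.0, 0.0, 0.0, -0.0, 0.01, -0.18, 0.0, 0.0, 0.0, -0.0, 0.01, -0.24, 0.0, 0.0, 0.0, -0.0, 0.01, -0.3, 0.0, 0.0, 0.0, -0.0, -0.03, -0.46, 0.0, 0.0, 0.0, 1.0, -0.04, -0.62, 0.0, 0.0, 0.0, 2.0, -0.04, -0.79, 0.0, 0.0, 0.0, 3.0]
to [531. 127.  50.]
[0.03, -0.16, 0.0, 0.0, 0.0, 1.0, 0.08, -0.32, 0.0, 0.0, 0.0, 2.0, 0.15, -0.47, 0.0, 0.0, 0.0, 3.0, 0.24, -0.6, 0.0, 0.0, 0.0, 4.0, 0.35, -0.72, 0.0, 0.0, 0.0, 5.0, 0.48, -0.83, 0.0, 0.0, 0.0, 6.0, 0.6, -0.91, 0.0, 0.0, 0.0, 6.87, 0.71, -0.96, 0.0, 0.0, 0.0, 7.63]
err 0.000 mm 13.0 deg 8.0 jend [ 0.24  0.39 -0.28  0.9   0.   -1.3 ]
```

Emit:
play_rows:
  steps: [0.05, 0.19, -0.17, -0.01, 0.01, 0.73, 0.11, 0.38, -0.33, -0.02, 0.01, 1.46, 0.16, 0.57, -0.5, -0.02, 0.02, 2.18, 0.21, 0.77, -0.67, -0.03, 0.03, 2.91, 0.27, 0.96, -0.84, -0.04, 0.04, 3.64, 0.32, 1.15, -1.0, -0.05, 0.04, 4.37, 0.37, 1.34, -1.17, -0.06, 0.05, 5.09, 0.43, 1.53, -1.34, -0.07, 0.06, 5.82]

```text
t: 78.15
tcp_pos: [474.4, 138.7, 213.5]
eef_rot: [0.371, 0.929, 0.001, 0.003]
force: [-0.0, 0.1, -0.2]
gripper_width: -0.001
finger_force: 0.0
```

Emit:
play_rows:
  steps: [0.05, 0.19, -0.17, -0.01, 0.01, 0.73, 0.11, 0.38, -0.33, -0.02, 0.01, 1.46, 0.16, 0.57, -0.5, -0.02, 0.02, 2.18, 0.21, 0.77, -0.67, -0.03, 0.03, 2.91, 0.27, 0.96, -0.84, -0.04, 0.04, 3.64, 0.32, 1.15, -1.0, -0.05, 0.04, 4.37, 0.37, 1.34, -1.17, -0.06, 0.05, 5.09, 0.43, 1.53, -1.34, -0.07, 0.06, 5.82]

```text
t: 79.15
tcp_pos: [495.7, 215.1, 146.4]
eef_rot: [-0.026, 1.0, -0.003, -0.0]
force: [-0.7, 0.0, -0.0]
gripper_width: 0.002
finger_force: 0.0
```

Emit:
play_rows:
  steps: [0, 0, -0.25, 0, 0, 0, 0, 0, -0.5, 0, 0, 0, 0, 0, -0.75, 0, 0, 0, 0, 0, -1.0, 0, 0, 0, 0, 0, -1.25, 0, 0, 0, 0, 0, -1.5, 0, 0, 0, 0, 0, -1.75, 0, 0, 0, 0, 0, -2.0, 0, 0, 0]

```text
t: 80.15
tcp_pos: [496.2, 214.9, 47.6]
eef_rot: [-0.025, 1.0, -0.002, 0.001]
force: [-0.1, 0.1, 0.5]
gripper_width: -0.003
finger_force: 0.0
```

Emit:
play_rows:
  steps: [0, -0.06, 0, 0, 0, 0, 0.01, -0.12, 0, 0, 0, 0, 0.01, -0.18, 0, 0, 0, 0, 0.01, -0.24, 0, 0, 0, 0, 0.01, -0.3, 0, 0, 0, 0, -0.03, -0.46, 0, 0, 0, 1.0, -0.04, -0.62, 0, 0, 0, 2.0, -0.04, -0.79, 0, 0, 0, 3.0]

```text
t: 81.15
tcp_pos: [494.4, 175.4, 48.6]
eef_rot: [-0.234, 0.972, -0.002, 0.001]
force: [1.6, 0.8, -0.5]
gripper_width: 0.001
finger_force: 0.6
```

Emit:
play_rows:
  steps: [0.03, -0.16, 0, 0, 0, 1.0, 0.08, -0.32, 0, 0, 0, 2.0, 0.15, -0.47, 0, 0, 0, 3.0, 0.24, -0.6, 0, 0, 0, 4.0, 0.35, -0.72, 0, 0, 0, 5.0, 0.48, -0.83, 0, 0, 0, 6.0, 0.6, -0.91, 0, 0, 0, 6.87, 0.71, -0.96, 0, 0, 0, 7.63]

```text
t: 82.15
tcp_pos: [529.5, 127.1, 48.4]
eef_rot: [-0.695, 0.719, -0.001, 0.002]
force: [-0.6, -0.3, 0.5]
gripper_width: 0.0
finger_force: 0.6
```

```bash
python3 - <<'E'
from lev import *
st();c=capture("scene")
for ce,a,m in blobs(c,(8,170,110),(20,255,255),8):
    if 250<ce[0]<350: print("orange",ce.round(1),a,onz(c,ce,35).round(0)[:2],cv2.boundingRect(m.astype(np.uint8)))
go([pose("L",t,50,g) for t,g in((87,21),(89,21),(90,21),(90,20),(90,19),(90,18),(90,17.5),(90,17))])
E
```

```text
t 82.2 tcp [529.5 127.1  48.4] j [ 0.236  0.392 -0.288  0.885 -0.    -1.301] F [-0.6 -0.3  0.5] ff 0.6 w 0.0
x [-0.034 -0.999 -0.001] y [-0.999  0.034 -0.005] z [ 0.005  0.001 -1.   ]
orange [309.9 242.7] 58 [540.  15.] (299, 240, 21, 7)
orange [264.7 386.3] 998 [ 203. -462.] (254, 327, 21, 115)
to [539. 126.  50.]
[0.04, -0.01, 0.03, -0.01, 0.04, 0.18, 0.08, -0.02, 0.03, -0.01, 0.04, 0.43, 0.1, -0.03, 0.03, -0.01, 0.04, 0.56, 0.12, -0.03, 0.03, -0.01, 0.04, 0.56, 0.14, -0.03, 0.03, -0.01, 0.04, 0.56, 0.16, -0.03, 0.03, -0.01, 0.04, 0.56, 0.17, -0.02, 0.03, -0.01, 0.04, 0.56, 0.18, -0.02, 0.03, -0.01, 0.04, 0.56]
err 0.000 mm 2.7 deg 2.0 jend [ 0.23  0.41 -0.26  0.9  -0.   -1.39]
```

Emit:
play_rows:
  steps: [0.04, -0.01, 0.02, 0, 0, 0.18, 0.08, -0.02, 0.02, 0, 0, 0.43, 0.1, -0.03, 0.02, 0, 0, 0.56, 0.12, -0.03, 0.02, 0, 0, 0.56, 0.14, -0.03, 0.02, 0, 0, 0.56, 0.16, -0.03, 0.02, 0, 0, 0.56, 0.17, -0.03, 0.02, 0, 0, 0.56, 0.18, -0.03, 0.02, 0, 0, 0.56]

```text
t: 83.2
tcp_pos: [534.8, 125.9, 49.0]
eef_rot: [0.722, -0.692, -0.001, 0.0]
force: [-16.9, 0.2, 10.9]
gripper_width: 0.003
finger_force: 8.4
```

```bash
python3 - <<'E'
from lev import *
st()
E
```

```text
t 83.2 tcp [534.8 125.9  49. ] j [ 2.300e-01  4.030e-01 -2.690e-01  9.000e-01  1.000e-03 -1.382e+00] F [-16.9   0.2  10.9] ff 8.4 w 0.2
x [ 0.041 -0.999 -0.001] y [-0.999 -0.041  0.002] z [-0.002  0.001 -1.   ]
```

Left lever is at its hard stop, within 0.5 mm of where I predicted closed. Now the right lever.

```bash
python3 - <<'E'
from lev import *
F=np.diag([-1.,-1,1])
def q(t,z,g=21): P,M=pose("R",t,z,g);return P,M@F
a=cur();a1=(a[0]+np.array([-45,0,0]),a[1]);a2=(a1[0]+np.array([0,-10,110]),a[1])
b=q(0,140,36);c=q(0,50,36)
go(lerp(a,a1,4)+lerp(a1,a2,4)+lerp(a2,b,16)+lerp(b,c,8)+[q(t,50,g) for t,g in((0,33),(0,30),(0,27),(0,24),(0,21),(8,21),(16,21),(24,21))]+[q(t,50) for t in(32,40,48,56,64,72,79,85)])
E
```

```text
to [490. 116. 159.]
[-0.22, 0.0, 0.0, 0.0, 0.0, 0.0, -0.45, 0.0, 0.0, 0.0, 0.0, 0.0, -0.68, 0.0, 0.0, 0.0, 0.0, 0.0, -0.9, 0.0, 0.0, 0.0, 0.0, 0.0, -0.9, -0.05, 0.55, 0.0, 0.0, 0.0, -0.9, -0.1, 1.1, 0.0, 0.0, 0.0, -0.9, -0.15, 1.65, 0.0, 0.0, 0.0, -0.9, -0.2, 2.2, 0.0, 0.0, 0.0]
to [499.  46. 150.]
[0.02, -0.17, -0.02, -0.0, -0.0, -0.7, 0.05, -0.35, -0.05, -0.0, -0.0, -1.4, 0.07, -0.52, -0.07, -0.0, -0.0, -2.1, 0.09, -0.7, -0.1, -0.0, -0.0, -2.8, 0.12, -0.87, -0.12, -0.0, -0.0, -3.5, 0.14, -1.04, -0.14, -0.01, -0.0, -4.2, 0.16, -1.22, -0.17, -0.01, -0.0, -4.9, 0.19, -1.39, -0.19, -0.01, -0.0, -5.6]
to [509. -23. 140.]
[0.02, -0.17, -0.02, -0.0, -0.0, -0.7, 0.05, -0.35, -0.05, -0.0, -0.0, -1.4, 0.07, -0.52, -0.07, -0.0, -0.0, -2.1, 0.09, -0.7, -0.1, -0.0, -0.0, -2.8, 0.12, -0.87, -0.12, -0.0, -0.0, -3.5, 0.14, -1.04, -0.14, -0.01, -0.0, -4.2, 0.16, -1.22, -0.17, -0.01, -0.0, -4.9, 0.19, -1.39, -0.19, -0.01, -0.0, -5.6]
to [509. -23.  50.]
[0.0, -0.0, -0.22, 0.0, 0.0, -0.0, 0.0, -0.0, -0.45, 0.0, 0.0, -0.0, 0.0, -0.0, -0.68, 0.0, 0.0, -0.0, 0.0, -0.0, -0.9, 0.0, 0.0, -0.0, 0.0, -0.0, -1.12, 0.0, 0.0, -0.0, 0.0, -0.0, -1.35, 0.0, 0.0, -0.0, 0.0, -0.0, -1.58, 0.0, 0.0, -0.0, 0.0, -0.0, -1.8, 0.0, 0.0, -0.0]
to [503.  16.  50.]
[-0.0, 0.06, 0.0, 0.0, 0.0, -0.0, -0.01, 0.12, 0.0, 0.0, 0.0, -0.0, -0.01, 0.18, 0.0, 0.0, 0.0, -0.0, -0.01, 0.24, 0.0, 0.0, 0.0, -0.0, -0.01, 0.3, 0.0, 0.0, 0.0, -0.0, -0.07, 0.45, 0.0, 0.0, 0.0, -1.0, -0.1, 0.62, 0.0, 0.0, 0.0, -2.0, -0.11, 0.78, 0.0, 0.0, 0.0, -3.0]
to [533.  67.  50.]
[0.01, 0.16, 0.0, 0.0, 0.0, -1.0, 0.05, 0.32, 0.0, 0.0, 0.0, -2.0, 0.1, 0.48, 0.0, 0.0, 0.0, -3.0, 0.18, 0.62, 0.0, 0.0, 0.0, -4.0, 0.28, 0.76, 0.0, 0.0, 0.0, -5.0, 0.39, 0.87, 0.0, 0.0, 0.0, -6.0, 0.51, 0.96, 0.0, 0.0, 0.0, -6.87, 0.61, 1.03, 0.0, 0.0, 0.0, -7.63]
err 0.000 mm 27.6 deg 8.0 jend [ 0.13  0.38 -0.3   0.89  0.    1.56]
```

Emit:
play_rows:
  steps: [-0.22, 0, 0, 0, 0, 0, -0.45, 0, 0, 0, 0, 0, -0.68, 0, 0, 0, 0, 0, -0.9, 0, 0, 0, 0, 0, -0.9, -0.05, 0.55, 0, 0, 0, -0.9, -0.1, 1.1, 0, 0, 0, -0.9, -0.15, 1.65, 0, 0, 0, -0.9, -0.2, 2.2, 0, 0, 0]

```text
t: 84.2
tcp_pos: [493.3, 115.8, 160.4]
eef_rot: [0.721, -0.692, 0.002, -0.002]
force: [-0.1, 0.8, -1.1]
gripper_width: -0.002
finger_force: 0.0
```

Emit:
play_rows:
  steps: [0.02, -0.17, -0.02, 0, 0, -0.7, 0.05, -0.35, -0.05, 0, 0, -1.4, 0.07, -0.52, -0.07, 0, 0, -2.1, 0.09, -0.7, -0.1, 0, 0, -2.8, 0.12, -0.87, -0.12, 0, 0, -3.5, 0.14, -1.04, -0.14, 0, 0, -4.2, 0.16, -1.22, -0.17, 0, 0, -4.9, 0.19, -1.39, -0.19, 0, 0, -5.6]

```text
t: 85.2
tcp_pos: [502.8, 46.2, 149.8]
eef_rot: [-0.402, 0.916, -0.002, 0.001]
force: [0.0, 0.6, -0.0]
gripper_width: 0.006
finger_force: 0.0
```

Emit:
play_rows:
  steps: [0.02, -0.17, -0.02, 0, 0, -0.7, 0.05, -0.35, -0.05, 0, 0, -1.4, 0.07, -0.52, -0.07, 0, 0, -2.1, 0.09, -0.7, -0.1, 0, 0, -2.8, 0.12, -0.87, -0.12, 0, 0, -3.5, 0.14, -1.04, -0.14, 0, 0, -4.2, 0.16, -1.22, -0.17, 0, 0, -4.9, 0.19, -1.39, -0.19, 0, 0, -5.6]

```text
t: 86.2
tcp_pos: [512.4, -23.3, 140.3]
eef_rot: [-0.022, 1.0, -0.003, 0.001]
force: [-0.7, 0.8, -0.3]
gripper_width: -0.003
finger_force: 0.0
```

Emit:
play_rows:
  steps: [0, 0, -0.22, 0, 0, 0, 0, 0, -0.45, 0, 0, 0, 0, 0, -0.68, 0, 0, 0, 0, 0, -0.9, 0, 0, 0, 0, 0, -1.12, 0, 0, 0, 0, 0, -1.35, 0, 0, 0, 0, 0, -1.58, 0, 0, 0, 0, 0, -1.78, 0, 0, 0]

```text
t: 87.2
tcp_pos: [512.6, -23.1, 50.6]
eef_rot: [-0.024, 1.0, -0.003, 0.0]
force: [-0.2, 0.3, -0.4]
gripper_width: -0.001
finger_force: 0.0
```

Emit:
play_rows:
  steps: [0, 0.06, 0, 0, 0, 0, -0.01, 0.12, 0, 0, 0, 0, -0.01, 0.18, 0, 0, 0, 0, -0.01, 0.24, 0, 0, 0, 0, -0.01, 0.3, 0, 0, 0, 0, -0.07, 0.45, 0, 0, 0, -1.0, -0.1, 0.62, 0, 0, 0, -2.0, -0.11, 0.78, 0, 0, 0, -3.0]

```text
t: 88.2
tcp_pos: [507.3, 16.0, 51.5]
eef_rot: [0.187, 0.982, -0.003, 0.0]
force: [0.7, -2.4, -0.1]
gripper_width: 0.001
finger_force: 0.7
```

Emit:
play_rows:
  steps: [0.01, 0.16, 0, 0, 0, -1.0, 0.05, 0.32, 0, 0, 0, -2.0, 0.1, 0.48, 0, 0, 0, -3.0, 0.18, 0.62, 0, 0, 0, -4.0, 0.28, 0.76, 0, 0, 0, -5.0, 0.39, 0.87, 0, 0, 0, -6.0, 0.51, 0.96, 0, 0, 0, -6.87, 0.61, 1.03, 0, 0, 0, -7.63]

```text
t: 89.2
tcp_pos: [537.2, 67.4, 51.2]
eef_rot: [0.659, 0.752, -0.003, -0.002]
force: [-10.0, -6.3, 1.4]
gripper_width: 0.004
finger_force: 6.2
```

```bash
python3 - <<'E'
from lev import *
st();F=np.diag([-1.,-1,1])
def q(t,g): P,M=pose("R",t,50,g);return P,M@F
go([q(t,g) for t,g in((87,21),(89,21),(90,21),(90,20),(90,19),(90,18),(90,17.5),(90,17))])
E
```

```text
t 89.2 tcp [537.2  67.4  51.2] j [ 1.260e-01  3.920e-01 -2.800e-01  9.050e-01 -1.000e-03  1.566e+00] F [-10.   -6.3   1.4] ff 6.2 w 0.3
x [-0.13   0.991 -0.001] y [ 0.991  0.13  -0.006] z [-0.006 -0.002 -1.   ]
to [542.  70.  50.]
[-0.04, 0.01, -0.02, 0.02, -0.04, -0.21, -0.0, 0.03, -0.02, 0.01, -0.04, -0.46, 0.02, 0.04, -0.02, 0.01, -0.05, -0.59, 0.04, 0.04, -0.02, 0.01, -0.05, -0.59, 0.06, 0.04, -0.02, 0.01, -0.05, -0.59, 0.08, 0.04, -0.02, 0.01, -0.05, -0.59, 0.09, 0.04, -0.02, 0.01, -0.05, -0.59, 0.1, 0.04, -0.02, 0.01, -0.05, -0.59]
err 0.000 mm 2.3 deg 2.0 jend [ 0.13  0.4  -0.28  0.9   0.    1.65]
```

Emit:
play_rows:
  steps: [0, 0.01, 0, 0, 0, -0.2, 0, 0.02, 0, 0, 0, -0.4, 0, 0.03, 0, 0, 0, -0.59, 0.02, 0.04, 0, 0, 0, -0.59, 0.03, 0.04, 0, 0, 0, -0.59, 0.04, 0.04, 0, 0, 0, -0.59, 0.06, 0.04, 0, 0, 0, -0.59, 0.06, 0.04, 0, 0, 0, -0.59]

```text
t: 90.2
tcp_pos: [537.1, 68.7, 50.8]
eef_rot: [0.689, 0.725, -0.005, -0.003]
force: [-13.9, -4.3, 5.7]
gripper_width: 0.005
finger_force: 6.9
```

Emit:
play_rows:
  steps: [-0.2, 0, 0, 0, 0, 0, -0.5, 0, 0, 0, 0, 0, -0.9, 0, 0, 0, 0, 0, -1.2, 0, 0.3, 0, 0, 0, -1.4, 0, 1, 0, 0, 0, -1.6, 0.2, 2, 0, 0, 0, -1.7, 0.4, 3.2, 0, 0, 0, -1.8, 0.6, 4.6, 0, 0, 0]

```text
t: 91.2
tcp_pos: [450.3, 98.6, 275.2]
eef_rot: [0.688, 0.725, -0.002, -0.001]
force: [0.9, 1.0, 0.1]
gripper_width: 0.001
finger_force: 0.0
```

```bash
python3 - <<'E'
from car import *
st();car()
c=capture("wrist");save(c,"w20")
for lo in((8,150,110),):
    for ce,a,m in blobs(c,lo,(22,255,255),40):
        ys,xs=np.nonzero(m);P=np.array([onz(c,q,37)[:2] for q in zip(xs,ys)]);w,v=np.linalg.eigh(np.cov(P.T));d=v[:,1]*np.sign(v[1,1])
        print("orange",ce.round(0),a,P.mean(0).round(0),P.min(0).round(0),P.max(0).round(0),"dir",np.degrees(np.arctan2(d[1],d[0])).round(1))
for ce,a,m in blobs(c,(70,80,40),(88,255,140),300):
    ys,xs=np.nonzero(m);P=np.array([onz(c,q,20)[:2] for q in zip(xs,ys)]);print("plate",a,"x",np.percentile(P[:,0],[1,50,99]).round(0))
c=capture("scene")
for ce,a,m in blobs(c,(0,200,100),(5,255,255),8):
    if ce[0]<300: print("r",ce.round(1),a)
E
```

```text
t 91.2 tcp [450.3  98.6 275.2] j [ 0.215  0.119 -0.052  1.404  0.     1.734] F [0.9 1.  0.1] ff 0.0 w 0.1
x [-0.052  0.999 -0.   ] y [ 0.999  0.052 -0.004] z [-0.004 -0.001 -1.   ]
g [325.2 198.6] 20
g [333.5 203.7] 26
g [342.3 209.7] 27
home [array([328.5, 199.1]), array([337.6, 204.8]), array([346.9, 210.6])]
now0 [array([311.2, 202.3]), array([320. , 208.2]), array([329. , 214.2])]
orange [412. 147.] 453 [554. 165.] [544. 134.] [563. 193.] dir 93.3
orange [403. 257.] 320 [560.  35.] [552.   7.] [570.  63.] dir 91.7
plate 8156 x [572. 626. 692.]
r [257.9 190.5] 22
r [273.8 193.9] 16
r [257.2 196.5] 13
r [265.5 213.1] 152
r [237.6 231.1] 85
```

Both levers lie along the dock's cross axis (93° and 92°, dock about 92.8°). The carrier hasn't moved off its stop, all four brushes still stand, and the arm is clear. Handing in.

```bash
python3 -c "
from bench import close_job
print(close_job())"
```

```text
the job is handed in; nothing more can be done
None
```

I handed the job in with all four brushes found (three green, one red) standing handle-down in the carrier and the large reject holder, the carrier pushed to its back stop and both levers closed. Two things could count against it: the carrier slid about 26 mm early while I inserted the third green brush, and it travelled about 78 mm in all instead of the listed 90 mm, though it hit the stop hard (86 N on the fingers).

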